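Dispense the small steel balls for a rolling-ball tack test

TASK

Get the small steel balls ready for the tack test: take the larger beaker out of the crate, stand it in the dispenser's holder under the lip of the chute, turn the dial to the hole that lets the small balls through but holds back the large ones, and tip the hopper forward until every small ball is in the beaker. Then set the hopper fully upright again, turn the dial to its blank so that the outlet is closed, and stand the beaker with all the small balls in the middle of the cork pad; the large balls stay in the hopper and the other things stay in the crate.

Things in the scene. Friction and masses are not known exactly. Their poses are not given: they have to be found in the camera images.
- beaker_center (a point): the LARGER of two clear plastic or glass beakers: an open round cup, 54 mm across at the rim, 68 mm tall, about 47 mm inside, 90 g. At the start it stands upright in the crate. The point is on its axis, half-way up (34 mm above its base); z is its axis, up when it stands.
- small_beaker_center (a point): the smaller beaker, 45 mm across, 58 mm tall, standing in the crate; not used. The point is half-way up.
- vial_center (a point): capped brown vial, 30 mm across, 66 mm tall, standing in the crate; not used. The point is half-way up.
- weight_center (a point): brass weight, 30 mm across, 44 mm tall, standing in the crate; not used. The point is half-way up.
- crate_floor (a point): centre of the inner floor (4 mm above the underside) of the fixed grey crate: outside 132 mm along its x, 222 mm along its y, walls 4 mm thick and 26 mm high. Four things stand in a row along its y, about 52 mm apart, in any order: the two beakers, the vial and the weight.
- pour_spot (a point): point on the base plate of the fixed ball dispenser (4 mm above its underside) where the beaker's axis belongs. Frame of the dispenser: its front (holder and chute) looks along -x, z up. It is the centre of an eight-sided holder with walls 25 mm high, inside 62 mm along x and 66 mm along y (flats to the front, back and sides), so the beaker has 4 to 6 mm of play all round.
- chute_lip (a point): bottom of the V chute at its lip, 80 mm above pour_spot, 32.5 mm behind pour_spot (+x), so that a beaker on pour_spot can be set down and lifted straight. The chute is 50 mm wide, its sides at the lip reach 94 mm, and from 20 mm behind the lip 112 mm above pour_spot. Balls roll down the chute and drop off the lip into a beaker that stands on pour_spot.
- pivot (a point): centre of the hopper's tipping axis, which lies along the dispenser's y, 191 mm above pour_spot and 127.5 mm behind pour_spot.
- hopper (a joint): tipping angle, rad: 0 upright (as it starts), growing as its top tips forward (to the dispenser's -x), up to its stop at 2.1. It turns stiffly (0.3 N m) and stays where it is left. Balls run out from about 1.7 on; tip fully and wait. In a groove in the hopper's front wall the small balls run below the large ones; if some hang back, rock it back and tip again.
- tip_grip (a point): middle of the hand grip of the tipping lever: black round bar, 12 mm thick, 50 mm long, along the dispenser's y, 80 mm to the -y side, 55 mm from the tipping axis. Hopper upright: 19 mm behind (+x) and 52 mm above the axis; at 2.1: 54 mm in front, 10 mm below. Pinch it from above, fingers closing along the dispenser's x, and lead it round the axis.
- hopper_mid (a point): middle of the inside of the hopper (80 mm high inside), at the height of the tipping axis; moves with the hopper.
- dial (a joint): angle of the dial (disc of 114 mm closing the hopper's top), rad, growing clockwise seen from above, -1.75 to 2.2; friction 0.06 N m, stays where left. Over the outlet at the front: at 0 the blank (closed); at 1.047 a round 20 mm hole; at 2.007 a round 9 mm hole; at -1.571 a slot 27 x 39 mm that lets everything out. Starts between -1.4 and 0.4.
- dial_knob (a point): grip point on the dial's axis: a black bar handle, 44 mm long, 13 mm thick, 34 mm high above the disc; the point is 26 mm above the disc, 8 mm below the bar's top, and 72.5 mm above pivot when the hopper is upright. x runs along the bar; at dial 0 it lies along the dispenser's x.
- pad_top (a point): centre of the top of a fixed round cork pad, 72 mm across, 2.5 mm high, on the bench near its front edge.
- small_ball_1_center (a point): centre of a small steel ball, 14 mm across, 11 g; in the hopper at the start. Three to six of these six are there (None: absent).
- small_ball_2_center (a point): centre of a small steel ball, 14 mm across, 11 g; in the hopper at the start. Three to six of these six are there (None: absent).
- small_ball_3_center (a point): centre of a small steel ball, 14 mm across, 11 g; in the hopper at the start. Three to six of these six are there (None: absent).
- small_ball_4_center (a point): centre of a small steel ball, 14 mm across, 11 g; in the hopper at the start. Three to six of these six are there (None: absent).
- small_ball_5_center (a point): centre of a small steel ball, 14 mm across, 11 g; in the hopper at the start. Three to six of these six are there (None: absent).
- small_ball_6_center (a point): centre of a small steel ball, 14 mm across, 11 g; in the hopper at the start. Three to six of these six are there (None: absent).
- large_ball_1_center (a point): centre of a large steel ball, 20 mm across, 33 g; in the hopper at the start. One or both are there (None: absent).
- large_ball_2_center (a point): centre of a large steel ball, 20 mm across, 33 g; in the hopper at the start. One or both are there (None: absent).
Not all that is in view belongs to the job. Leave any pink look-alike of the part that bears small_beaker_center alone.

How it is judged:
By the outcome, as a careful person would: the job done as asked, in the order asked, and still so for the second after the job is handed in, with the robot touching nothing.
Of small_ball_1, small_ball_2, small_ball_3, small_ball_4, small_ball_5, small_ball_6 only 3 to 6 are there at a start; the rules pass over those that are not, and their reading is None.
Of large_ball_1, large_ball_2 only 1 to 2 are there at a start; the rules pass over those that are not, and their reading is None.
At some moment in a run one of beaker_100 may be knocked a few centimetres aside while the robot is not near it.
It also fails if it takes over 210 s, if anything falls off the work surface, if the arm or the gripper's body presses on something with over 40 N, if the wrist force passes 120 N, or if a joint passes its speed limit or range.

ROBOT

A 6-joint arm with a two-finger parallel gripper is mounted at the origin on a cart in front of the work surface, level with it; the furniture and walls round the work are solid. World frame = base frame: x ahead of the robot, y to its left, z up, the work surface at z = 0. Lengths are in m, angles in rad, forces in N, time in s.
With the tool pointing down it reaches from about 0.25 to 0.85 m from the base axis. Payload 12.5 kg.
Tool frame: the origin (TCP) lies on the centre line of the jaws, within the pads' length; the fingertips stand 22 mm ahead of it and the grasp point (between the pads) lies 3 mm ahead of it (r.tips_ahead is the distance from the TCP to the fingertips, in m); z points along the fingers, y is the direction in which the jaws open and shut (so a half turn about z gives the same grasp; the last joint's range is limited). The gripper opens to 93 mm and grips with 3 to 60 N. Pads are 15 mm wide; open, the fingers measure 128 mm over their backs; the gripper's body (75 mm by 188 mm) begins 65 mm behind the grasp point.
Start: joints at [1.066, 0.351, 1.652, -0, 1.139, -0.085], TCP at [0.224, 0.502, 0.241] pointing down, gripper open.
Joint ranges: [-2.75, 2.75], [-0.79, 2.1], [0.01, 2.65], [-1.57, 4.71], [0.07, 3.14], [-2.87, 2.87]. Speed limits (rad/s): [2.22, 2.22, 2.79, 3.14, 3.14, 3.14].

INTERFACE

Orientations are given as [roll, pitch, yaw] about the fixed x, y, z axes, in that order (R = Rz(yaw) Ry(pitch) Rx(roll)).
In Python, from bench import telemetry, eyes, job, r gives the robot as it stands.
- The arm moves only by the tool move_arm, never from a script. Its argument "plan" is text: rows parted by semicolons, each of 7 numbers parted by spaces: the closure, from -1 (fully open) to 1 (shut), then the shift along the world's x, y, z in mm, then the turn, a rotation vector about the world's x, y, z in degrees. In form: jaw tx ty tz rx ry rz; .... A call has 1 to 12 rows; each row is the pose to reach, as a shift and turn from the pose commanded when the call began; what a row does not reach only later rows make up. A row lasts 1/12 s, in which the tool goes at most 41.7 mm and 7.16 degrees, less where a joint would pass 70% of its speed; a pose out of reach is approached as far as the arm can. A call with a gripper value outside its range is refused whole. The fingers move at their own pace and stop on an object; "grip_force" is the grip in N (left out, the last holds). Time passes only in rows, so rows that repeat a pose let the fingers close. It gives the time, the measured TCP pose, the force and the opening at its end, in the units of the state.
- telemetry.read_state(): the state, without advancing time (a new reading comes with each control period).
- eyes.camera(name): name is "scene" or "top"; returns the picture (400x640x3 uint8, red, green, blue); there is no depth.
- eyes.camera_params(name): a dict with "K" (3x3 intrinsics, pixels), "k1" (the pictures are not rectified: a ray, as slopes to the right and down, at radius r is drawn at 1 + k1 r^2 times it, then the intrinsics apply), "rvec" (rotation vector, rad) and "tvec" (3), from world to camera coordinates, as OpenCV has them. Camera axes: x right, y down, z forward; pixel columns grow to the right and rows downward; lengths in m; the calibration is good to about 2 mm. A picture is of the moment at which its call begins. camera_params takes no time and is no camera call.
- job.hand_in(): hands the job in, once; it reports no verdict.
The state is a dict: "t": time; "qpos": joint angles; "joint_vel": joint speeds; "tau": joint torques, N m; "ee_pos": TCP position; "ee_rot": TCP orientation; "ft_force": force on the tool from outside, world axes, zero at the start; "moment": the same for the moment, N m; "gripper_width": finger opening in m.
Only numpy, scipy, OpenCV 4.12 (cv2) and the standard library are available. Lean on these libraries where they do the work, as an engineer would, in place of code of your own. Each camera call takes 0.05 s, during which the arm holds its last target.

## Working session

There is one attempt and no reset: what is moved stays moved. The work goes in short steps, Python scripts to look and compute and a tool call to move; the robot and the scene stay as the last step left them, time stands still between calls to the robot, and variables do not carry over. Pictures are saved under pics/ and viewed, and the job is handed in when it is done.

Besides the shell and the picture viewer there is one more tool, called after ">>>" by a JSON object that holds its "api" and its "payload", one argument or row to a line. move_arm: Moves the arm, as the interface text tells. Its arguments: {"type":"object","properties":{"plan":{"type":"string"},"grip_force":{"type":"number"}},"required":["plan"]}

```bash
ls; mkdir -p pics; python3 - <<'E'
from bench import telemetry, eyes, job, r
import cv2
for n in ("scene","top"):
    im=eyes.camera(n); cv2.imwrite(f"pics/{n}0.png",im[:,:,::-1]); print(eyes.camera_params(n))
print(telemetry.read_state())
E
```

```text
pics
{'K': array([[464.74797119,   0.        , 324.13964061],
       [  0.        , 464.74797119, 203.80573938],
       [  0.        ,   0.        ,   1.        ]]), 'k1': -0.059063604775256885, 'rvec': array([ 2.21024171, -0.88244074,  0.35927925]), 'tvec': array([-0.60976144,  0.22472663,  1.16335029])}
{'K': array([[415.82758452,   0.        , 319.17012174],
       [  0.        , 415.82758452, 198.3317488 ],
       [  0.        ,   0.        ,   1.        ]]), 'k1': -0.03579821091512946, 'rvec': array([ 2.14741145, -2.17979983,  0.10568886]), 'tvec': array([-0.31408668,  0.54927257,  1.15919186])}
{'t': 0.1, 'qpos': array([ 1.06637506e+00,  3.51189286e-01,  1.65234909e+00, -3.04662439e-05,
        1.13910743e+00, -8.46191943e-02]), 'joint_vel': array([ 0.00026063, -0.00186923, -0.00231949,  0.00133798,  0.00061888,
        0.00017586]), 'tau': array([ 6.27555164e-04, -4.98027027e+01, -2.85706884e+01,  6.99739857e-02,
        2.38597946e-02, -9.63216348e-05]), 'ee_pos': array([0.22402295, 0.50199536, 0.24015564]), 'ee_rot': array([-3.14054093e+00, -6.14519457e-05,  2.72180331e+00]), 'ft_force': array([0.01186643, 0.76648908, 0.11726621]), 'moment': array([-0.01474703,  0.02596262,  0.00654216]), 'gripper_width': 0.09290496110642495}
```

View pics/scene0.png

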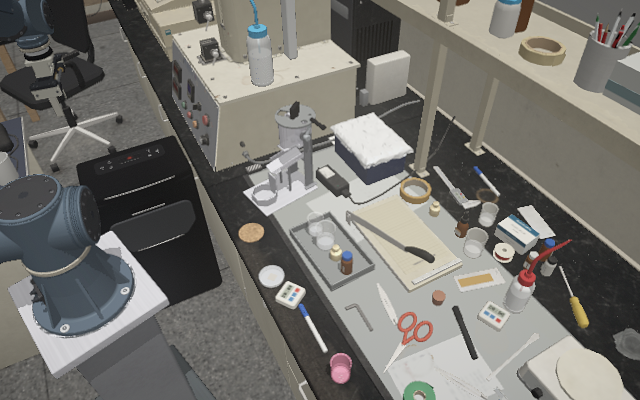

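View pics/top0.png

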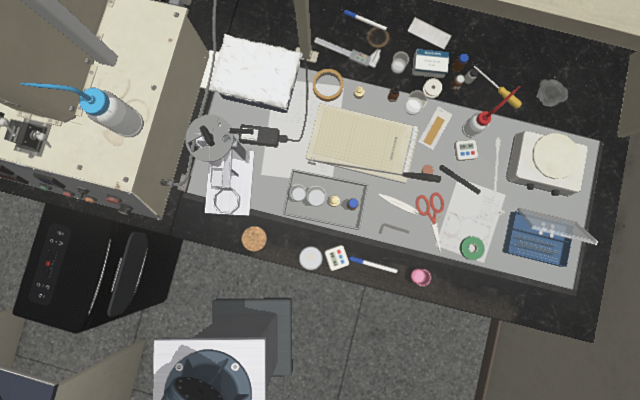

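```bash
cat > h.py <<'E'
import numpy as np, cv2
from bench import telemetry, eyes, job, r
P={n:eyes.camera_params(n) for n in("scene","top")}
def proj(n,X):
    p=P[n];X=np.atleast_2d(np.array(X,float))
    return cv2.projectPoints(X,p['rvec'],p['tvec'],p['K'],np.array([p['k1'],0,0,0.]))[0][:,0]
def ray(n,uv):
    p=P[n];R=cv2.Rodrigues(p['rvec'])[0]
    x=cv2.undistortPoints(np.array([[uv]],float),p['K'],np.array([p['k1'],0,0,0.]))[0,0]
    return -R.T@p['tvec'].ravel(), R.T@np.array([x[0],x[1],1])
def bp(n,uv,z):
    c,d=ray(n,uv);return c+d*(z-c[2])/d[2]
def tri(a,b):
    c1,d1=ray("scene",a);c2,d2=ray("top",b)
    A=np.stack([d1,-d2],1);s=np.linalg.lstsq(A,c2-c1,rcond=None)[0]
    p,q=c1+s[0]*d1,c2+s[1]*d2
    return (p+q)/2,np.linalg.norm(p-q)
def snap(n,f,box=None,k=1):
    im=eyes.camera(n)[:,:,::-1].copy()
    cv2.imwrite('pics/raw_'+f,im)
    if box: im=im[box[1]:box[3],box[0]:box[2]]
    im=cv2.resize(im,None,fx=k,fy=k,interpolation=cv2.INTER_CUBIC);cv2.imwrite('pics/'+f,im);return im
E
python3 - <<'E'
from h import *
im=cv2.imread('pics/top0.png');s=cv2.imread('pics/scene0.png')
cv2.imwrite('pics/a1.png',cv2.resize(im[100:260,175:375],None,fx=4,fy=3.75,interpolation=2)) 
cv2.imwrite('pics/a1.png',cv2.resize(im[105:255,175:375],None,fx=4,fy=4,interpolation=2))
cv2.imwrite('pics/a2.png',cv2.resize(s[90:290,225:385],None,fx=3,fy=3,interpolation=2))
for u in[(254,239),(290,190),(366,184),(226,200)]: print(u,bp("top",u,0))
E
```

```text
(254, 239) [ 0.43182983 -0.13149732  0.        ]
(290, 190) [ 0.57328426 -0.2369982   0.        ]
(366, 184) [ 0.58753452 -0.45989964  0.        ]
(226, 200) [ 0.54672175 -0.04900691  0.        ]
```

View pics/a1.png

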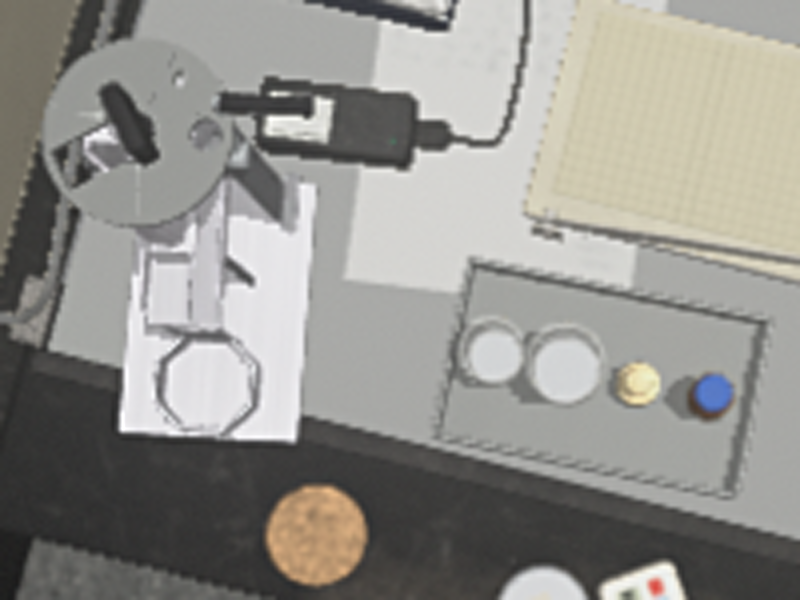

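View pics/a2.png

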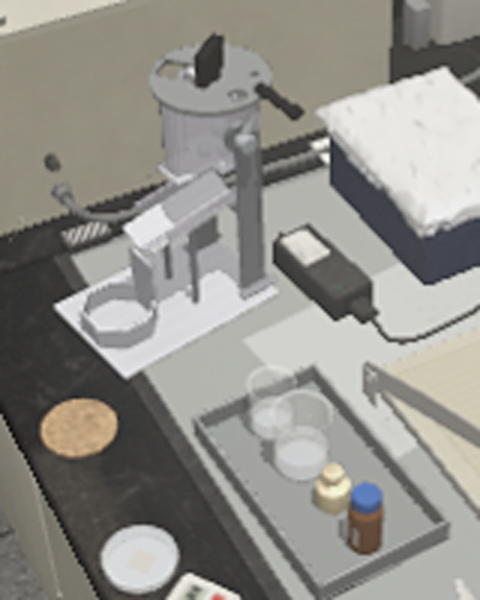

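```bash
python3 - <<'E'
from h import *
t=lambda x,y:(175+x/4,105+y/4)
t=lambda x,y:(175+(x+.5)/4-.5,105+(y+.5)/4-.5)
s=lambda x,y:(225+(x+.5)/3-.5,90+(y+.5)/3-.5)
print('pad',bp('top',t(317,535),.0025),bp('scene',s(79,428),.0025))
print('plate',[bp('top',t(*u),.004)[:2].round(4) for u in((120,432),(297,440),(316,183))])
print('plate s',[bp('scene',s(*u),.004)[:2].round(4) for u in((55,306),(128,377),(277,291))])
print('hold top',bp('top',t(208,384),.029),)
print('beaker rim',bp('top',t(566,364),.004+.068),bp('scene',s(304,418),.072))
print('tipgrip',tri(s(280,101),t(268,103)))
print('dialaxis',tri(s(209,80),t(136,135)))
print('knob bar', [bp('top',t(*u),.27)[:2] for u in((110,90),(148,158))])
print('crate',[bp('top',t(*u),.026)[:2].round(4) for u in((472,261),(768,320),(735,495),(435,437))])
E
```

```text
pad [ 0.43361046 -0.13154488  0.0025    ] [ 0.43166188 -0.13209982  0.0025    ]
plate [array([0.5103, 0.0124]), array([ 0.5025, -0.1171]), array([ 0.6925, -0.1305])]
plate s [array([0.5141, 0.0176]), array([ 0.5054, -0.113 ]), array([ 0.6927, -0.1226])]
hold top [ 0.54184772 -0.0575779   0.029     ]
beaker rim [ 0.54742371 -0.31432039  0.072     ] [ 0.54934042 -0.3142385   0.072     ]
tipgrip (array([ 0.6841331 , -0.14306114,  0.25338217]), np.float64(0.0010237358287320095))
dialaxis (array([ 0.66899548, -0.0624755 ,  0.24366519]), np.float64(0.0006477871368567706))
knob bar [array([ 0.68949809, -0.05431621]), array([ 0.64870487, -0.07718851])]
crate [array([ 0.6283, -0.247 ]), array([ 0.5821, -0.4589]), array([ 0.4573, -0.4322]), array([ 0.5017, -0.2196])]
```

```bash
cat > ov.py <<'E'
from h import *
def disp(px,py,yaw):
    c,s=np.cos(yaw),np.sin(yaw);R=np.array([[c,-s,0],[s,c,0],[0,0,1]]);return lambda p:np.atleast_2d(p)@R.T+[px,py,.004]
def circ(c,r,n=60):
    a=np.linspace(0,2*np.pi,n);return np.stack([c[0]+r*np.cos(a),c[1]+r*np.sin(a),np.full(n,c[2])],1)
def draw(im,n,X,col,box,k):
    p=(proj(n,X)-[box[0],box[1]]+.5)*k-.5
    cv2.polylines(im,[np.round(p*16).astype(int)],False,col,1,cv2.LINE_AA,4)
def bar(c,yaw,L): return np.array([[c[0]-L/2*np.cos(yaw),c[1]-L/2*np.sin(yaw),c[2]],[c[0]+L/2*np.cos(yaw),c[1]+L/2*np.sin(yaw),c[2]]])
def overlay(f,src,n,box,k,px,py,yaw,bx,by,dial,padc=(.4326,-.1318)):
    im=cv2.imread(src)[box[1]:box[3],box[0]:box[2]];im=cv2.resize(im,None,fx=k,fy=k,interpolation=2)
    D=disp(px,py,yaw);d=lambda X,c:draw(im,n,X,c,box,k)
    a=np.array([[31,-13.7],[31,13.7],[13.7,33],[-13.7,33],[-31,13.7],[-31,-13.7],[-13.7,-33],[13.7,-33],[31,-13.7]])/1e3
    d(D(np.c_[a,np.full(9,.025)]),(0,0,255))
    d(D(circ((.1275,0,.191+.0465),.057)),(0,0,255))
    d(D([[.1465,-.055,.243],[.1465,-.105,.243]]),(0,255,0))
    d(D([[.0325,-.025,.094],[.0325,0,.08],[.0325,.025,.094]]),(255,0,255))
    d(D(bar((.1275,0,.191+.0805),-dial,.044)),(0,255,255))
    d(circ((bx,by,.072),.027),(255,0,0));d(circ((bx,by,.004),.025),(255,0,0))
    d(circ((padc[0],padc[1],.0025),.036),(255,0,0))
    cv2.imwrite(f,im)
E
python3 - <<'E'
from ov import *
a=dict(px=.5418,py=-.057,yaw=-.065,bx=.5482,by=-.3143,dial=-.47)
overlay('pics/o1.png','pics/top0.png','top',(175,105,375,255),4,**a)
overlay('pics/o2.png','pics/scene0.png','scene',(225,90,385,290),3,**a)
E
```

```text
(no output)
```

View pics/o1.png

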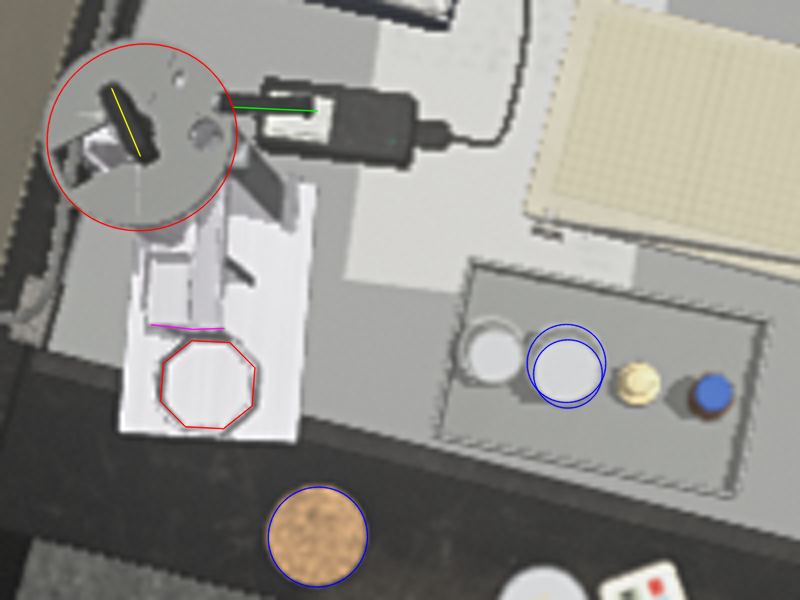

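View pics/o2.png

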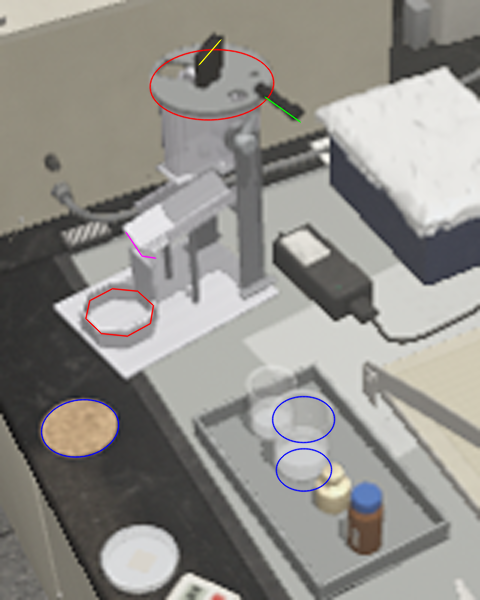

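```bash
python3 - <<'E'
from h import *
im=cv2.imread('pics/top0.png');s=cv2.imread('pics/scene0.png')
cv2.imwrite('pics/a3.png',cv2.resize(im[0:240,0:240],None,fx=2.5,fy=2.5,interpolation=2))
cv2.imwrite('pics/a4.png',cv2.resize(s[0:200,130:430],None,fx=2.6,fy=2.6,interpolation=2))
E
```

```text
(no output)
```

View pics/a3.png

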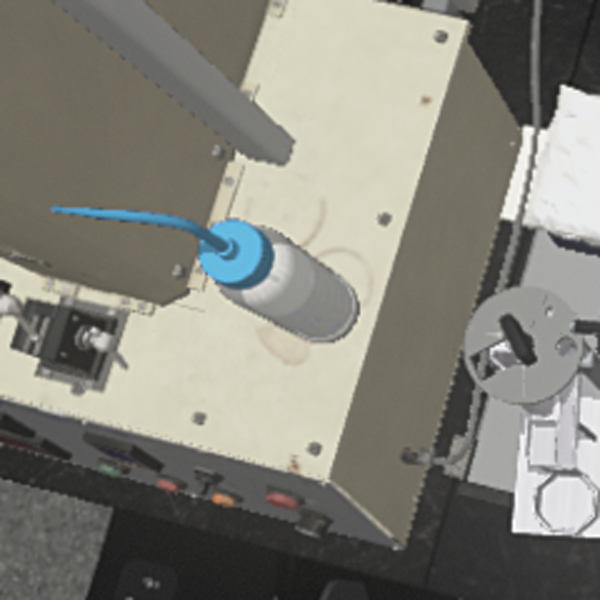

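View pics/a4.png

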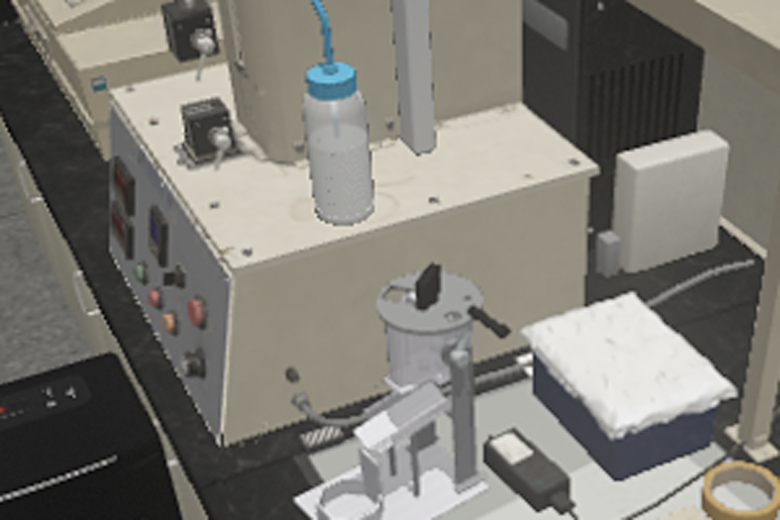

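```bash
python3 - <<'E'
from h import *
print('front top corner',tri((130+234/2.6,268/2.6),(330/2.5,485/2.5)))
print('back top corner',tri((130+598/2.6,172/2.6),(468/2.5,20/2.5)))
print('front bottom',tri((130+222/2.6,443/2.6),(400/2.5,547/2.5)))
print('ring stand post base',tri((130+418/2.6,152/2.6),(280/2.5,160/2.5)))
E
```

```text
front top corner (array([0.53740085, 0.10468362, 0.26902054]), np.float64(0.004449065797846876))
back top corner (array([ 0.99550127, -0.00469038,  0.25286987]), np.float64(0.003511942406050989))
front bottom (array([0.49354846, 0.13208814, 0.03119816]), np.float64(0.00289583557795753))
ring stand post base (array([0.85173174, 0.16778765, 0.26660137]), np.float64(0.001946063261705999))
```

>>> {"api": "move_arm", "payload": {
  "plan": "-1 6 -40 3 0 0 -6.6; -1 12 -80 6 0 0 -13.2; -1 18 -120 9 0 0 -19.8; -1 24 -160 12 0 0 -26.4; -1 30 -200 15 0 0 -33; -1 36 -240 18 0 0 -39.6; -1 42 -280 20 0 0 -46.2; -1 48 -320 20 0 0 -52.8; -1 54 -360 20 0 0 -59.4; -1 60 -400 20 0 0 -66; -1 68 -440 20 0 0 -72.6; -1 76 -480 20 0 0 -78.2"
}}

```text
t: 1.1
ee_pos: [0.299, 0.0253, 0.2608]
ee_rot: [3.141, -0.0, 1.358]
ft_force: [1.8, 0.6, 0.3]
gripper_width: 0.0929
```

>>> {"api": "move_arm", "payload": {
  "plan": "-0.68 22 -30 0 0 0 0; -0.68 44 -60 0 0 0 0; -0.68 66 -90 0 0 0 0; -0.68 88 -120 0 0 0 0; -0.68 112 -150 -5 0 0 0; -0.68 135 -180 -10 0 0 0; -0.68 158 -212 -20 0 0 0; -0.68 181 -244 -30 0 0 0; -0.68 204 -276 -40 0 0 0; -0.68 226 -306 -50 0 0 0; -0.68 248 -336 -60 0 0 0; -0.68 248 -336 -60 0 0 0"
}}

```text
t: 2.1
ee_pos: [0.5487, -0.3127, 0.1968]
ee_rot: [-3.139, -0.001, 1.361]
ft_force: [0.3, 0.5, -0.4]
gripper_width: 0.0783
```

```bash
python3 - <<'E'
from h import *
snap('scene','b1.png',(260,150,420,300),5)
snap('top','b2.png',(230,130,390,250),5)
print(telemetry.read_state()['ee_pos'],telemetry.read_state()['gripper_width'])
E
```

```text
[ 0.54708229 -0.30933814  0.19900361] 0.07832732649723748
```

View pics/b1.png

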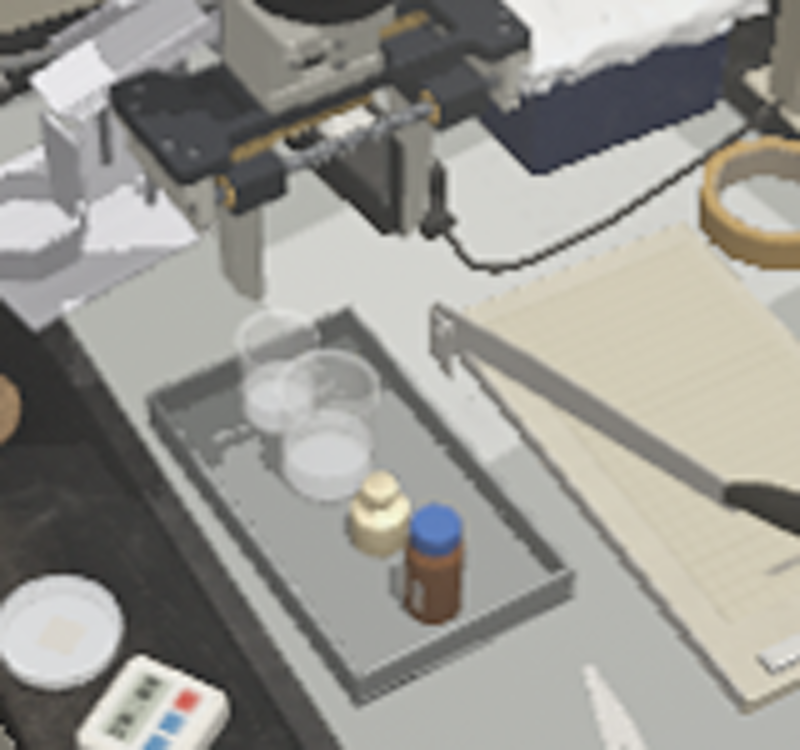

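View pics/b2.png

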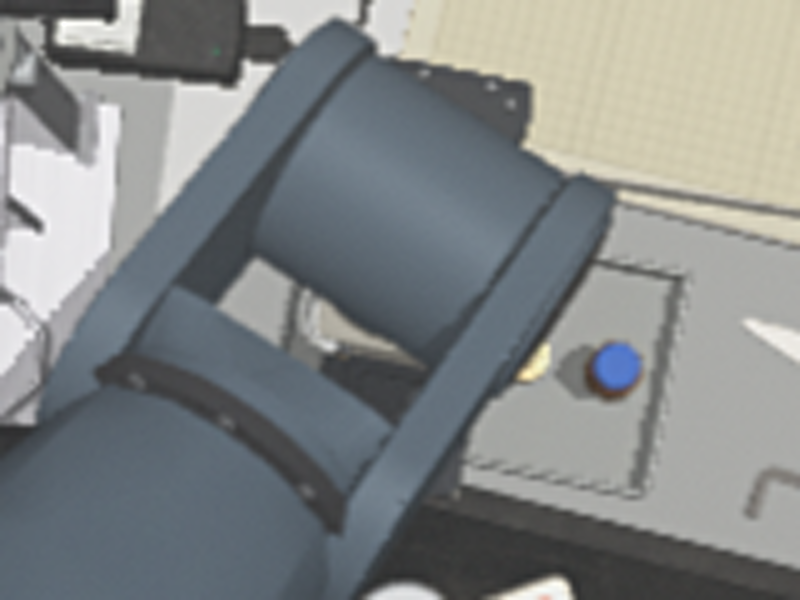

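>>> {"api": "move_arm", "payload": {
  "plan": "-0.68 0 0 0 0 0 0; -0.68 0 0 -20 0 0 0; -0.68 0 0 -40 0 0 0; -0.68 0 0 -60 0 0 0; -0.68 0 0 -60 0 0 0; -0.68 0 0 -60 0 0 0; -0.68 0 0 -60 0 0 0"
}}

```text
t: 2.78
ee_pos: [0.5478, -0.3088, 0.1425]
ee_rot: [3.14, 0.001, 1.364]
ft_force: [-0.2, 0.6, 0.6]
gripper_width: 0.0781
```

```bash
python3 - <<'E'
from h import *
f=lambda x,y:(260+(x+.5)/5-.5,150+(y+.5)/5-.5)
print(bp('scene',f(331,390),.072),bp('scene',f(327,455),.010))
snap('scene','b3.png',(260,150,420,300),5)
print(telemetry.read_state()['ee_pos'],telemetry.read_state()['ee_rot'])
E
```

```text
[ 0.55237198 -0.31028467  0.072     ] [ 0.55648795 -0.30237263  0.01      ]
[ 0.54792828 -0.30899658  0.14257892] [3.13926659e+00 9.02528391e-04 1.36385910e+00]
```

View pics/b3.png

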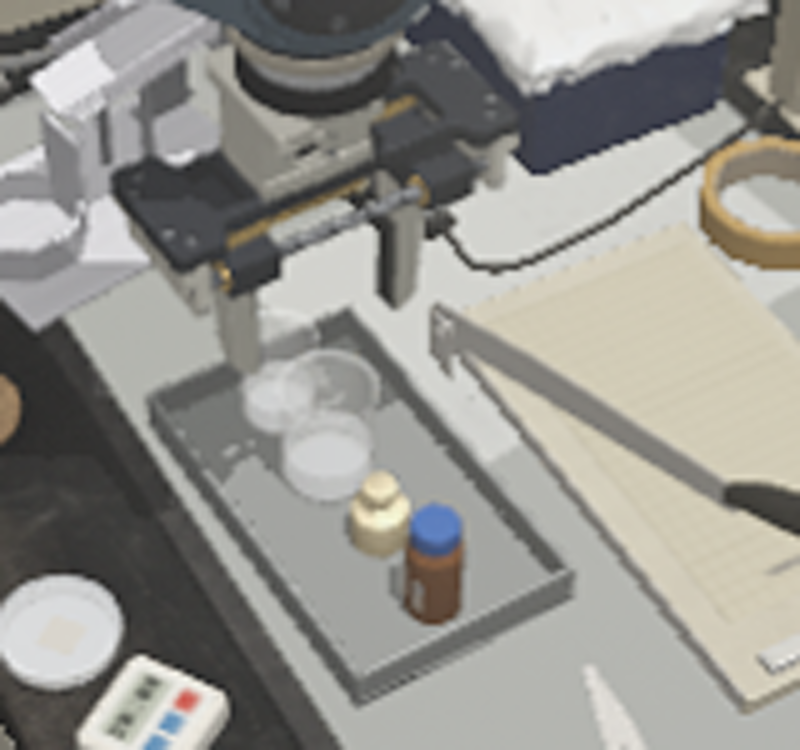

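```bash
python3 - <<'E'
from ov import *
f=lambda x,y:(260+(x+.5)/5-.5,150+(y+.5)/5-.5)
g=lambda p:((np.array(p)-[260,150]+.5)*5-.5)
for c in((.548,-.3143),(.550,-.312),(.552,-.310)):
    p=g(proj('scene',circ((*c,.072),.027)));q=g(proj('scene',circ((*c,.004),.025)))
    print(c,p.min(0),p.max(0),q.min(0),q.max(0))
im=cv2.imread('pics/raw_b3.png');cv2.imwrite('pics/b4.png',cv2.resize(im[215:258,305:345],None,fx=14,fy=14,interpolation=0))
im=cv2.imread('pics/top0.png');cv2.imwrite('pics/b5.png',cv2.resize(im[175:218,285:335],None,fx=14,fy=14,interpolation=0))
for c in((.548,-.3143),(.550,-.312),(.552,-.310)):
    g=lambda p:((np.array(p)-[285,175]+.5)*14-.5)
    p=g(proj('top',circ((*c,.072),.027)));q=g(proj('top',circ((*c,.004),.025)))
    print(c,p.min(0),p.max(0),q.min(0),q.max(0))
    g=lambda p:((np.array(p)-[305,215]+.5)*14-.5)
    p=g(proj('scene',circ((*c,.072),.027)));q=g(proj('scene',circ((*c,.004),.025)))
    print(c,p.min(0),p.max(0),q.min(0),q.max(0))
E
```

```text
(0.548, -0.3143) [278.65184241 360.69100108] [381.85157368 437.29708086] [284.88766275 447.68456742] [376.7910264  518.22793853]
(0.55, -0.312) [278.49072897 356.51024206] [381.5082046  432.84660247] [284.7217955  443.51122083] [376.46975802 513.81736719]
(0.552, -0.31) [278.71748828 352.64013668] [381.5659991  428.72728573] [284.92981192 439.64753947] [376.53368354 509.7344478 ]
(0.548, -0.3143) [304.7392811  156.04664251] [579.62278577 429.22423114] [327.17303206 209.69688905] [567.47990305 448.67216087]
(0.548, -0.3143) [151.12515876 100.83480304] [440.08440629 315.3318264 ] [168.58545569 344.41678877] [425.91487391 541.93822789]
(0.55, -0.312) [292.91966814 146.1606105 ] [567.74369763 419.23378784] [316.00871166 200.34944121] [556.26675509 439.23902446]
(0.55, -0.312) [150.67404111  89.12867776] [439.12297288 302.87048692] [168.1210274  332.73141832] [425.01532245 529.58862812]
(0.552, -0.31) [282.63133089 136.25492493] [557.39677802 409.22393796] [306.2899782  190.98327956] [546.49993007 429.78738302]
(0.552, -0.31) [151.30896719  78.29238271] [439.28479747 291.33640004] [168.70347336 321.91311053] [425.19431392 518.15645385]
```

View pics/b4.png

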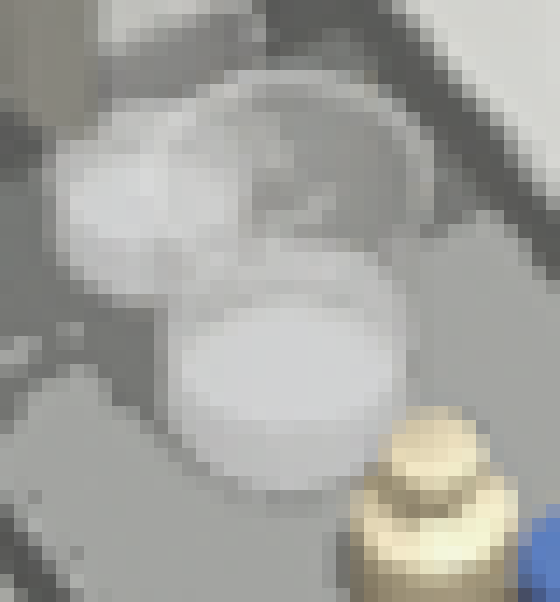

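View pics/b5.png

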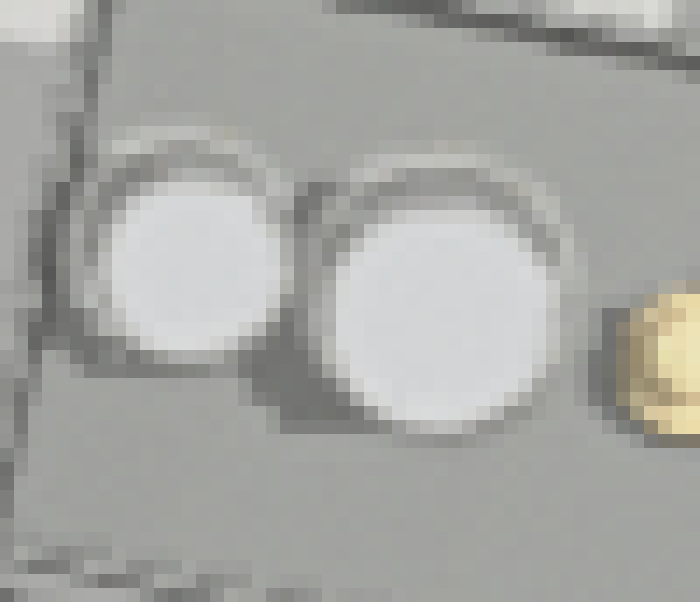

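>>> {"api": "move_arm", "payload": {
  "plan": "-0.68 3 -3 -25 0 0 0; -0.68 3 -3 -50 0 0 0; -0.68 3 -3 -70 0 0 0; -0.68 3 -3 -80 0 0 0; -0.68 3 -3 -86 0 0 0; -0.68 3 -3 -86 0 0 0; -0.68 3 -3 -86 0 0 0; -0.68 3 -3 -86 0 0 0",
  "grip_force": 12
}}

```text
t: 3.5
ee_pos: [0.551, -0.3124, 0.0561]
ee_rot: [3.14, 0.001, 1.364]
ft_force: [-0.3, -0.0, 0.4]
gripper_width: 0.0778
```

```bash
python3 - <<'E'
from h import *
snap('scene','b6.png',(260,150,420,300),5)
print(telemetry.read_state()['ee_pos'],telemetry.read_state()['ee_rot'])
E
```

```text
[ 0.55099523 -0.31231196  0.05600817] [3.13968722e+00 7.68745999e-04 1.36357502e+00]
```

View pics/b6.png

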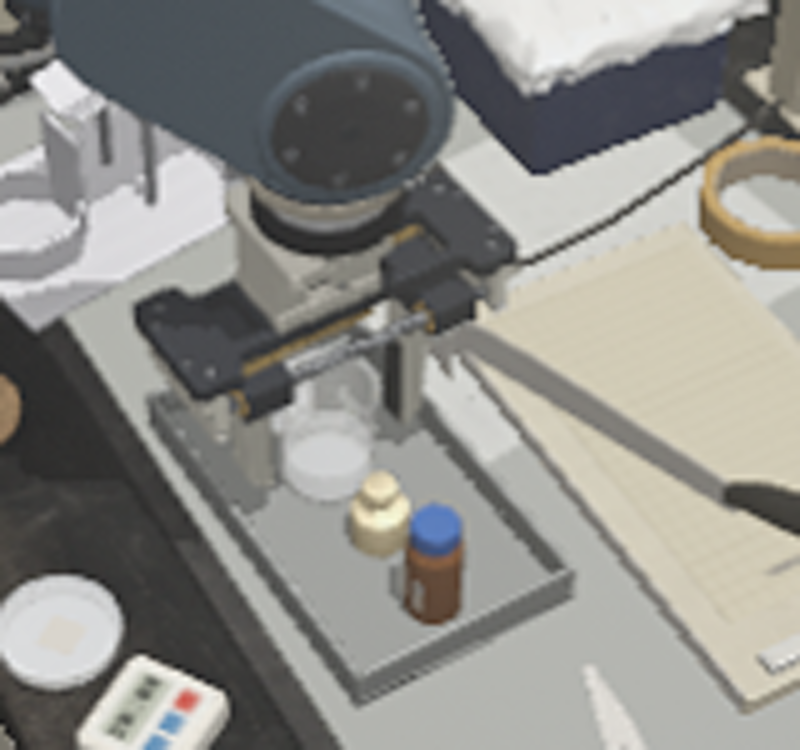

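>>> {"api": "move_arm", "payload": {
  "plan": "0 0 0 0 0 0 0; 0 0 0 0 0 0 0; 0 0 0 0 0 0 0; 0 0 0 0 0 0 0; 0 0 0 0 0 0 0; 0 0 0 0 0 0 0; 0 0 0 5 0 0 0; 0 0 0 15 0 0 0; 0 0 0 30 0 0 0; 0 0 0 60 0 0 0; 0 0 0 100 0 0 0; 0 0 0 100 0 0 0",
  "grip_force": 12
}}

```text
t: 4.55
ee_pos: [0.553, -0.3136, 0.1628]
ee_rot: [3.132, 0.004, 1.364]
ft_force: [1.0, -1.6, 0.0]
gripper_width: 0.0531
```

```bash
python3 - <<'E'
from h import *
snap('scene','b7.png',(260,110,420,260),5)
print(telemetry.read_state()['ee_pos'],telemetry.read_state()['gripper_width'])
E
```

```text
[ 0.55210243 -0.3130525   0.1595585 ] 0.05274291516863718
```

View pics/b7.png

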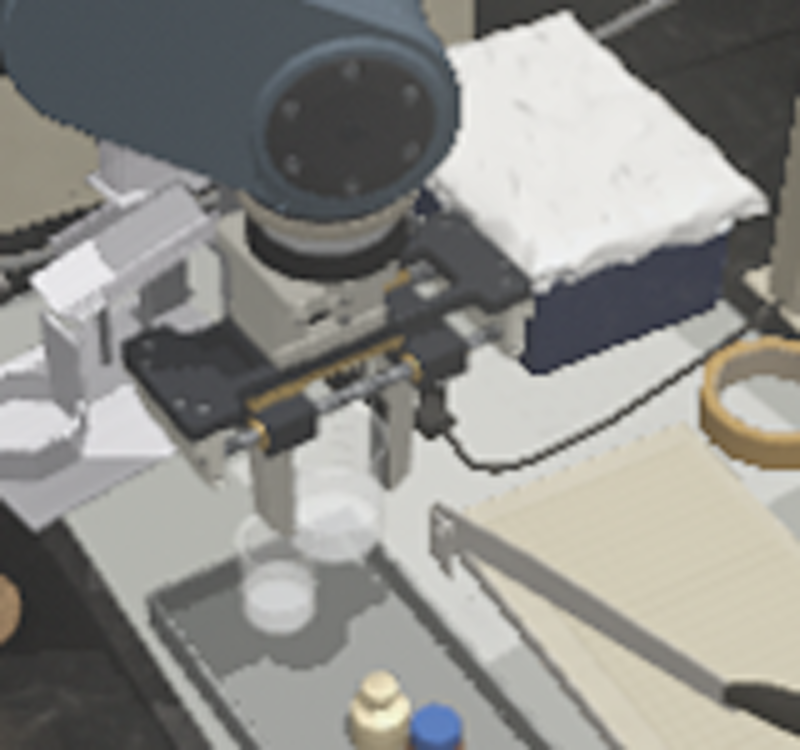

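>>> {"api": "move_arm", "payload": {
  "plan": "0 -8 20 5 0 0 -6.9; 0 -16 42 5 0 0 -13.8; 0 -24 64 5 0 0 -20.7; 0 -32 86 5 0 0 -27.6; 0 -40 108 5 0 0 -34.5; 0 -45 130 5 0 0 -41.4; 0 -45 152 5 0 0 -48.3; 0 -45 174 5 0 0 -55.2; 0 -40 196 5 0 0 -62.1; 0 -32 216 5 0 0 -69; 0 -20 238 5 0 0 -75.9; 0 -9 255 5 0 0 -82"
}}

```text
t: 5.6
ee_pos: [0.5413, -0.0554, 0.1594]
ee_rot: [-3.141, 0.001, -0.073]
ft_force: [0.3, -1.1, -1.2]
gripper_width: 0.0534
```

>>> {"api": "move_arm", "payload": {
  "plan": "0 0 0 0 0 0 0; 0 0 0 0 0 0 0; 0 0 0 0 0 0 0"
}}

```text
t: 5.85
ee_pos: [0.5408, -0.0573, 0.1593]
ee_rot: [3.142, 0.001, -0.065]
ft_force: [0.3, -0.5, -2.1]
gripper_width: 0.0526
```

```bash
python3 - <<'E'
from h import *
snap('scene','c1.png',(210,110,330,230),6)
print(telemetry.read_state()['ee_pos'],telemetry.read_state()['ee_rot'])
E
```

```text
[ 0.54078717 -0.05756892  0.15937182] [ 3.14154046e+00  7.93955442e-04 -6.60713856e-02]
```

View pics/c1.png

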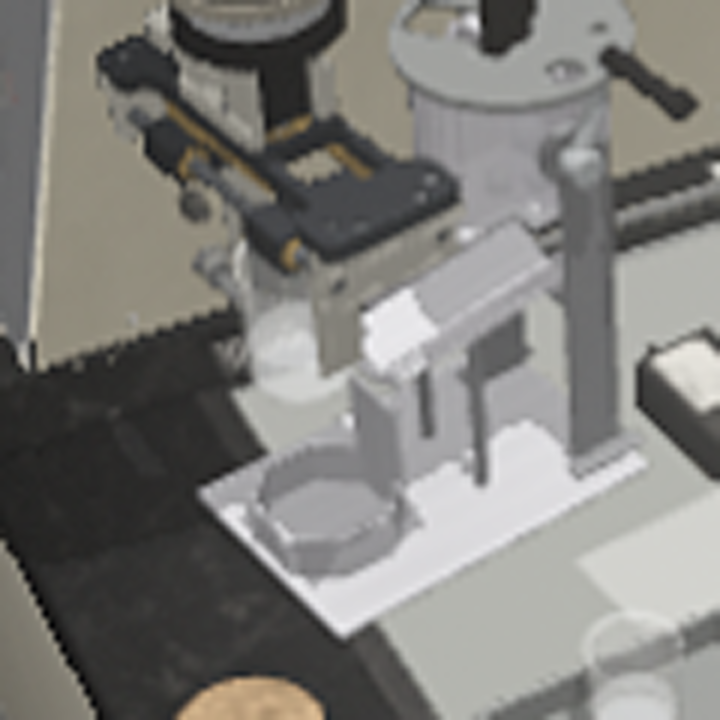

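```bash
python3 - <<'E'
from ov import *
box=(210,110,330,230);k=6
im=cv2.resize(cv2.imread('pics/raw_c1.png')[110:230,210:330],None,fx=k,fy=k,interpolation=2)
D=disp(.5425,-.0573,-.065)
for z in(.025,):
  a=np.array([[31,-13.7],[31,13.7],[13.7,33],[-13.7,33],[-31,13.7],[-31,-13.7],[-13.7,-33],[13.7,-33],[31,-13.7]])/1e3
  draw(im,'scene',D(np.c_[a,np.full(9,z)]),(0,0,255),box,k)
  draw(im,'scene',D(np.c_[a,np.full(9,0)]),(0,0,255),box,k)
draw(im,'scene',circ((.5408,-.0575,.108),.025),(255,0,0),box,k)
draw(im,'scene',D([[.0325,-.025,.094],[.0325,0,.08],[.0325,.025,.094]]),(255,0,255),box,k)
cv2.imwrite('pics/c2.png',im)
E
```

```text
(no output)
```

View pics/c2.png

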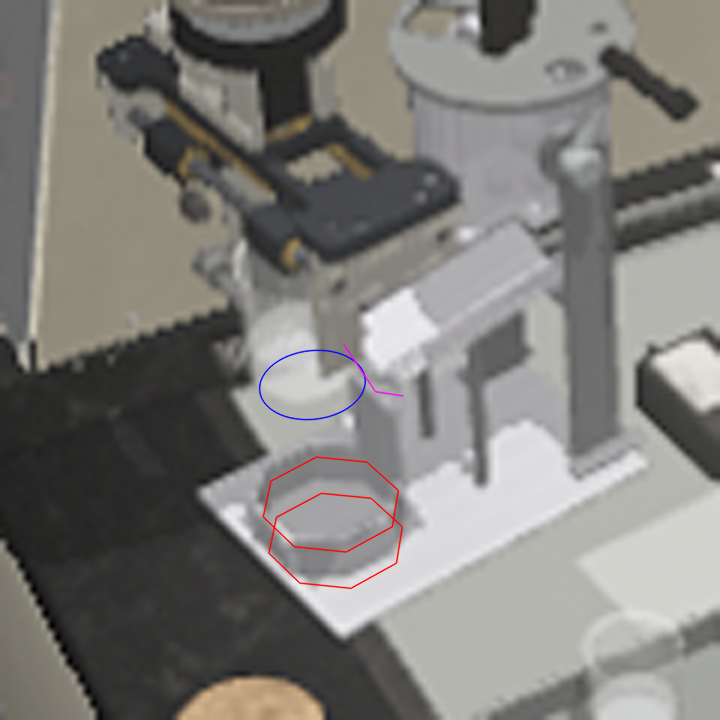

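```bash
python3 - <<'E'
from ov import *
g=lambda p:((np.array(p)-[210,110]+.5)*6-.5)
c,s=np.cos(-.065),np.sin(-.065)
for dx in(-.0075,.0075):
  for dy in(-.0266,-.044):
    print(dx,dy,g(proj('scene',[.5408+c*dx-s*dy,-.0575+s*dx+c*dy,.1373])).round())
im=cv2.imread('pics/raw_c1.png')[150:215,240:290];cv2.imwrite('pics/c3.png',cv2.resize(im,None,fx=10,fy=10,interpolation=0))
E
```

```text
-0.0075 -0.0266 [[325. 372.]]
-0.0075 -0.044 [[346. 391.]]
0.0075 -0.0266 [[351. 358.]]
0.0075 -0.044 [[373. 377.]]
```

View pics/c3.png

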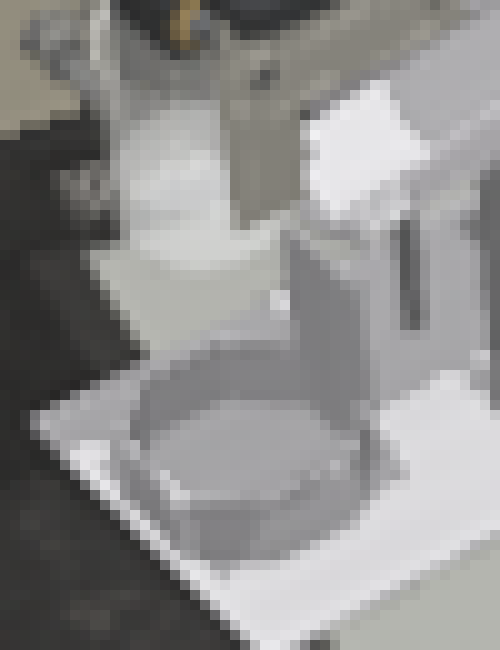

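>>> {"api": "move_arm", "payload": {
  "plan": "0 1.5 0 -20 0 0 0; 0 1.5 0 -40 0 0 0; 0 1.5 0 -60 0 0 0; 0 1.5 0 -70 0 0 0; 0 1.5 0 -70 0 0 0; 0 1.5 0 -70 0 0 0; 0 1.5 0 -70 0 0 0"
}}

```text
t: 6.48
ee_pos: [0.5434, -0.0573, 0.0907]
ee_rot: [3.141, -0.001, -0.068]
ft_force: [0.1, 0.3, 0.1]
gripper_width: 0.0529
```

```bash
python3 - <<'E'
from h import *
snap('scene','c4.png',(235,150,295,210),10)
snap('top','c5.png',(190,130,270,240),5)
print(telemetry.read_state()['ee_pos'],telemetry.read_state()['ee_rot'],telemetry.read_state()['ft_force'])
E
```

```text
[ 0.5434238  -0.05715564  0.09073899] [ 3.14138848e+00 -1.76888024e-03 -6.75287995e-02] [-0.27884136  0.5384795  -1.42632905]
```

View pics/c4.png

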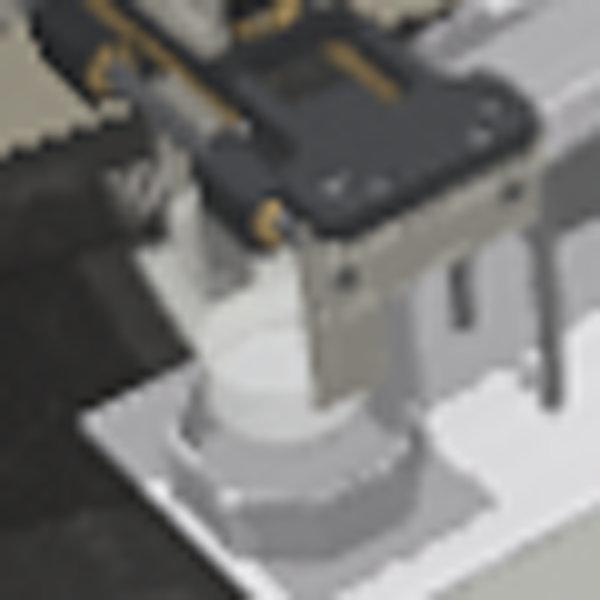

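View pics/c5.png

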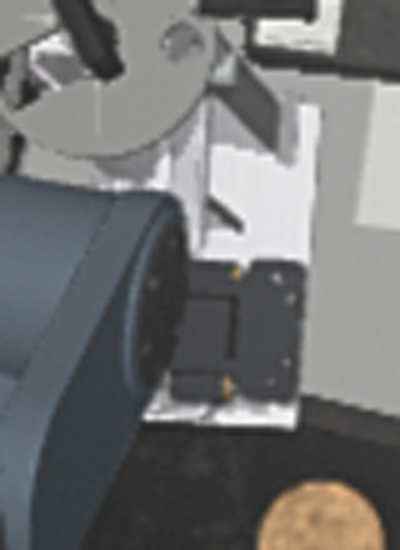

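```bash
python3 - <<'E'
from ov import *
g=lambda p:((np.array(p)-[235,150]+.5)*10-.5)
for r_ in(.0235,.025,.027):
  q=g(proj('scene',circ((.5434,-.0572,.0387),r_)));print(r_,q.min(0),q.max(0))
D=disp(.5425,-.0573,-.065)
for w in(0,.003):
  a=np.array([[31,-13.7],[31,13.7],[13.7,33],[-13.7,33],[-31,13.7],[-31,-13.7],[-13.7,-33],[13.7,-33]])/1e3*(1+w/.031)
  q=g(proj('scene',D(np.c_[a,np.full(8,.025)])));print(q.round().tolist())
im=cv2.imread('pics/raw_c4.png')[180:212,245:285];cv2.imwrite('pics/c6.png',cv2.resize(im,None,fx=18,fy=18,interpolation=2))
im=cv2.imread('pics/raw_c1.png')[180:212,245:285];cv2.imwrite('pics/c7.png',cv2.resize(im,None,fx=18,fy=18,interpolation=2))
E
```

```text
0.0235 [220.57315506 359.79103829] [380.02463237 468.62828101]
0.025 [215.47954903 356.40591924] [385.10488224 472.19238394]
0.027 [208.68781533 351.90055593] [391.8775221  476.95327805]
[[413.0, 417.0], [361.0, 369.0], [277.0, 361.0], [201.0, 401.0], [188.0, 461.0], [240.0, 511.0], [327.0, 519.0], [404.0, 477.0]]
[[424.0, 415.0], [366.0, 363.0], [275.0, 354.0], [191.0, 398.0], [177.0, 463.0], [234.0, 518.0], [329.0, 527.0], [413.0, 481.0]]
```

View pics/c6.png

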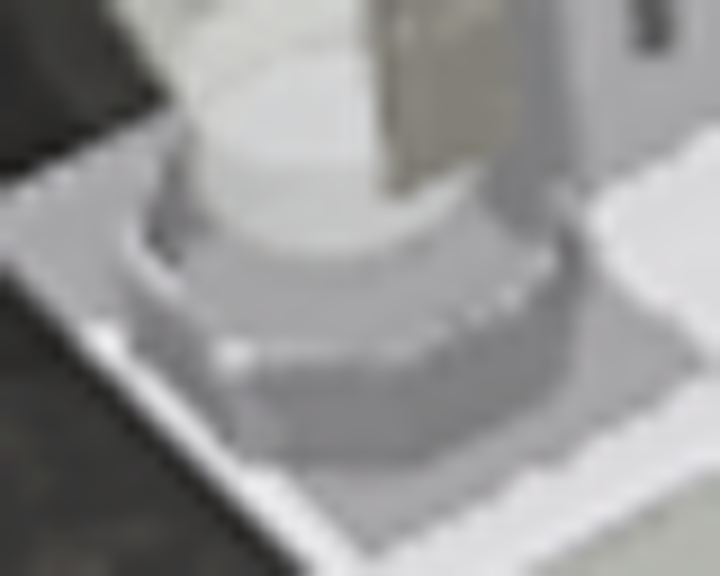

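View pics/c7.png

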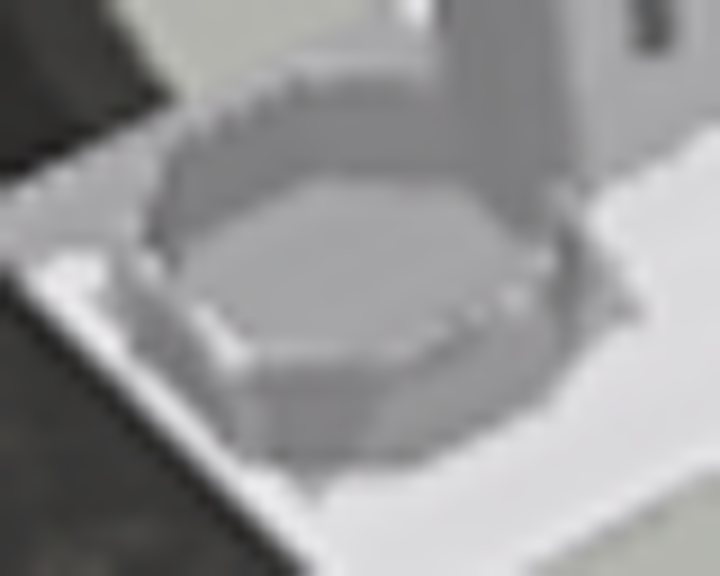

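>>> {"api": "move_arm", "payload": {
  "plan": "0 0 -2 0 0 0 0; 0 0 -2 -8 0 0 0; 0 0 -2 -16 0 0 0; 0 0 -2 -22 0 0 0; 0 0 -2 -27 0 0 0; 0 0 -2 -30 0 0 0; 0 0 -2 -32 0 0 0; 0 0 -2 -33 0 0 0; 0 0 -2 -33 0 0 0; 0 0 -2 -33 0 0 0"
}}

```text
t: 7.42
ee_pos: [0.5427, -0.0589, 0.0584]
ee_rot: [3.141, 0.001, -0.068]
ft_force: [-11.4, 2.1, 28.3]
gripper_width: 0.0528
```

```bash
python3 - <<'E'
from h import *
snap('scene','c8.png',(235,150,295,210),10)
print(telemetry.read_state()['ee_pos'],telemetry.read_state()['ee_rot'],telemetry.read_state()['ft_force'])
E
```

```text
[ 0.54268796 -0.05886935  0.05840069] [ 3.14140519e+00  5.69231505e-04 -6.76033321e-02] [-12.63601078   3.14382281  28.93775125]
```

View pics/c8.png

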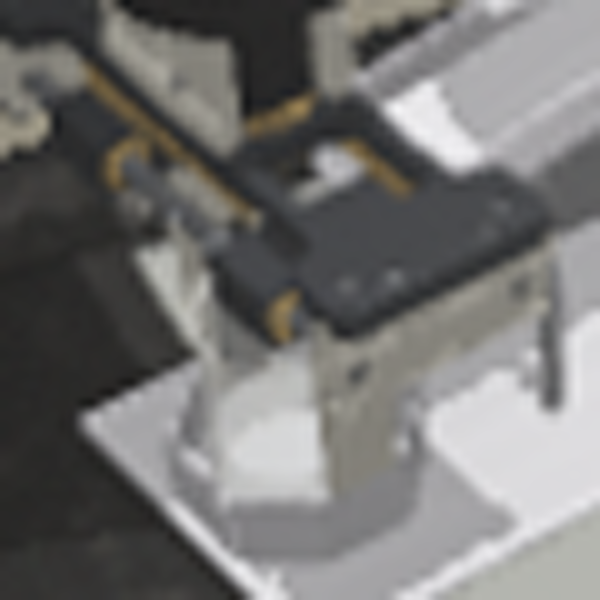

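>>> {"api": "move_arm", "payload": {
  "plan": "0 0 0 2 0 0 0; 0 0 0 2 0 0 0; 0 0 0 2 0 0 0; 0 0 0 2 0 0 0"
}}

```text
t: 7.8
ee_pos: [0.5431, -0.059, 0.0587]
ee_rot: [3.142, -0.0, -0.068]
ft_force: [-1.4, 0.2, 5.4]
gripper_width: 0.0528
```

>>> {"api": "move_arm", "payload": {
  "plan": "-0.3 0 0 0 0 0 0; -0.6 0 0 0 0 0 0; -0.6 0 0 0 0 0 0; -0.6 0 0 0 0 0 0; -0.6 0 0 0 0 0 0; -0.6 0 0 0 0 0 0"
}}

```text
t: 8.3
ee_pos: [0.5432, -0.0594, 0.0588]
ee_rot: [3.141, -0.001, -0.068]
ft_force: [-0.2, -1.7, 4.8]
gripper_width: 0.0739
```

```bash
python3 - <<'E'
from h import *
snap('scene','c9.png',(235,150,295,210),10)
print(telemetry.read_state()['ee_pos'],telemetry.read_state()['ee_rot'],telemetry.read_state()['ft_force'],telemetry.read_state()['gripper_width'])
E
```

```text
[ 0.54318234 -0.05936883  0.05878738] [ 3.14107418e+00 -7.39880989e-04 -6.76105405e-02] [-0.20425879 -2.75235527  4.95892714] 0.07426803711953005
```

View pics/c9.png

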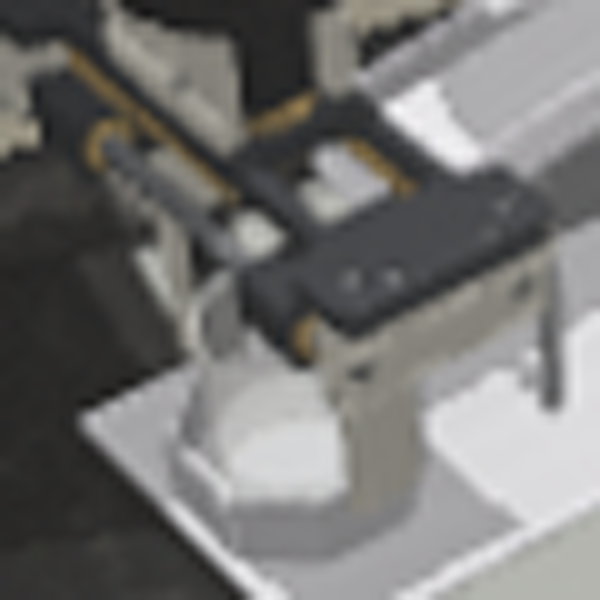

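```bash
python3 - <<'E'
from h import *
# at c5: TCP .5434,-.0572,.0907 ; plate top z ~ .0907+.062+.03?
for z in(.155,.17,.19):
  print(z,bp('top',(190+240/5,130+262/5),z),bp('top',(190+240/5,130+403/5),z),bp('top',(190+303/5,130+330/5),z))
E
```

```text
0.155 [ 0.57532144 -0.11563268  0.155     ] [ 0.50282013 -0.11607523  0.155     ] [ 0.53972329 -0.1481625   0.155     ]
0.17 [ 0.57310429 -0.11869347  0.17      ] [ 0.50163598 -0.11912972  0.17      ] [ 0.53801335 -0.15075981  0.17      ]
0.19 [ 0.57014809 -0.12277453  0.19      ] [ 0.50005711 -0.12320237  0.19      ] [ 0.53573341 -0.15422288  0.19      ]
```

>>> {"api": "move_arm", "payload": {
  "plan": "-0.6 0 0 3 0 0 0; -0.6 0 0 6 0 0 0; -0.6 0 0 6 0 0 0; -0.6 0 0 6 0 0 0"
}}

```text
t: 8.68
ee_pos: [0.5429, -0.0589, 0.0647]
ee_rot: [3.142, -0.0, -0.068]
ft_force: [0.0, -0.3, 0.5]
gripper_width: 0.0741
```

```bash
python3 - <<'E'
from h import *
snap('scene','d1.png',(225,130,305,210),8)
print(telemetry.read_state()['ee_pos'],telemetry.read_state()['ft_force'],telemetry.read_state()['gripper_width'])
E
```

```text
[ 0.54278415 -0.05886627  0.06455778] [-0.54229822  0.11057369  0.00399316] 0.07428507077132337
```

View pics/d1.png

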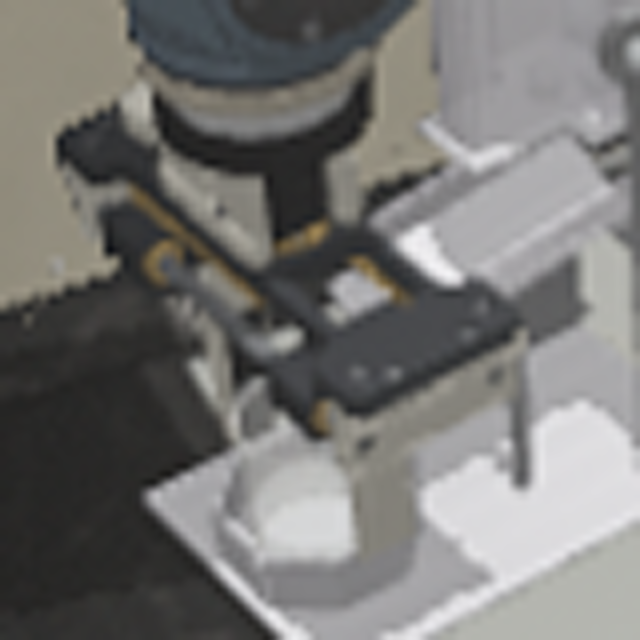

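>>> {"api": "move_arm", "payload": {
  "plan": "-0.6 0 0 20 0 0 0; -0.6 0 0 40 0 0 0; -0.6 0 0 60 0 0 0; -0.6 -5 0 90 0 0 0; -0.6 -20 -20 125 0 0 0; -0.6 -40 -40 165 0 0 0; -0.6 -60 -60 200 0 0 0; -0.6 -80 -80 230 0 0 0; -0.6 -100 -100 250 0 0 0; -0.6 -100 -100 250 0 0 0"
}}

```text
t: 9.57
ee_pos: [0.4417, -0.1616, 0.3191]
ee_rot: [3.138, -0.006, -0.069]
ft_force: [0.2, 0.7, -0.4]
gripper_width: 0.0742
```

```bash
python3 - <<'E'
from h import *
snap('scene','d2.png',(235,90,335,210),6)
snap('top','d3.png',(175,120,275,230),5)
print(telemetry.read_state()['ee_pos'],telemetry.read_state()['ee_rot'],telemetry.read_state()['ft_force'],telemetry.read_state()['qpos'])
E
```

```text
[ 0.44264672 -0.15959939  0.31540042] [ 3.14095095e+00 -2.04391960e-03 -6.96589741e-02] [ 0.20781765  0.61402722 -0.13051426] [-4.45116000e-01  1.28850495e-01  1.74870696e+00  1.60078520e-04
  1.26189835e+00  1.19529145e+00]
```

View pics/d2.png

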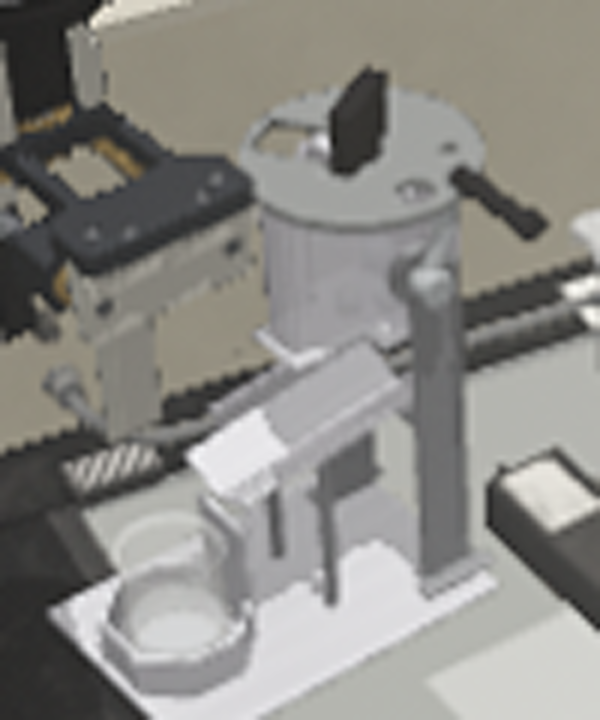

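View pics/d3.png

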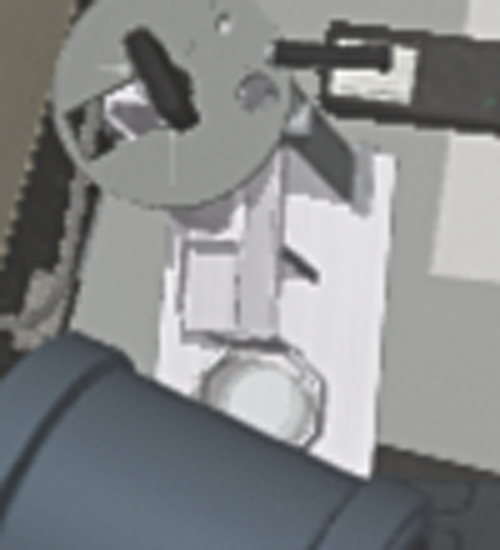

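```bash
python3 - <<'E'
from h import *
t=lambda x,y:(175+(x+.5)/4-.5,105+(y+.5)/4-.5)
im=cv2.imread('pics/top0.png')[108:168,180:240];cv2.imwrite('pics/d4.png',cv2.resize(im,None,fx=10,fy=10,interpolation=2))
im=cv2.imread('pics/raw_d2.png')[98:138,270:330];cv2.imwrite('pics/d5.png',cv2.resize(im,None,fx=10,fy=10,interpolation=2))
E
```

```text
(no output)
```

View pics/d4.png

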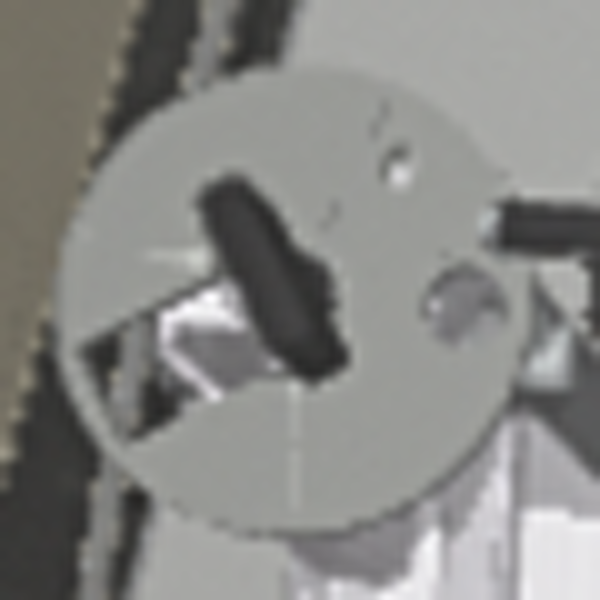

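View pics/d5.png

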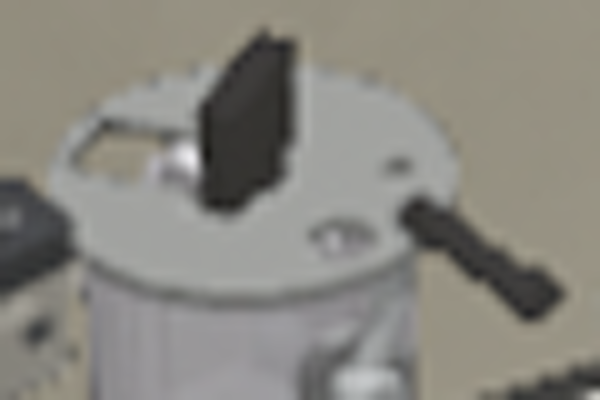

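```bash
python3 - <<'E'
from h import *
t=lambda x,y:(180+(x+.5)/10-.5,108+(y+.5)/10-.5)
c=bp('top',t(293.5,299),.2415);print('c',c)
def ang(p,z=.2415):
    d=bp('top',t(*p),z)-c; return np.arctan2(d[1],d[0]),np.hypot(*d[:2])
yaw=-.065
for nm,p,al in(('slot',(165,360),-1.571),('20',(465,303),1.047),('9',(398,165),2.007)):
    a,r_=ang(p)
    # front dir angle = yaw+pi ; cw angle from front = (yaw+pi)-a = phi-al
    phi=(yaw+np.pi-a)+al; print(nm,(phi+np.pi)%(2*np.pi)-np.pi,r_)
a=bp('top',t(225,190),.2755);b=bp('top',t(325,372),.2755);d=a-b;print('bar yaw',np.arctan2(d[1],d[0]),np.hypot(*d[:2]),(a+b)/2, 'phi',yaw-np.arctan2(d[1],d[0]))
s=lambda x,y:(270+(x+.5)/10-.5,98+(y+.5)/10-.5)
a=bp('scene',s(268,30),.2755);b=bp('scene',s(205,105),.2755);print((a,b))
print('tri disc', bp('scene',s(255,180),.2415))
E
```

```text
c [ 0.67206271 -0.06269122  0.2415    ]
slot -0.501262471799456 0.03380601807794177
20 -0.5457977170292043 0.04122501648151583
9 -0.548388994005677 0.04067971736652462
bar yaw 0.504078536356065 0.04957353902427424 [ 0.66758026 -0.06770752  0.2755    ] phi -0.5690785363560651
(array([ 0.69345872, -0.04457447,  0.2755    ]), array([ 0.65660429, -0.061074  ,  0.2755    ]))
tri disc [ 0.67468973 -0.05824841  0.2415    ]
```

>>> {"api": "move_arm", "payload": {
  "plan": "-0.4 25 10 15 0 0 5; -0.4 55 22 15 0 0 10; -0.4 85 35 15 0 0 15; -0.4 115 48 15 0 0 20; -0.4 145 60 15 0 0 25; -0.4 175 73 15 0 0 30; -0.4 205 86 15 0 0 30.9; -0.4 228 95 15 0 0 30.9; -0.4 228 95 15 0 0 30.9; -0.4 228 95 15 0 0 30.9; -0.4 228 95 15 0 0 30.9; -0.4 228 95 15 0 0 30.9"
}}

```text
t: 10.67
ee_pos: [0.6703, -0.0638, 0.329]
ee_rot: [-3.141, 0.001, 0.472]
ft_force: [0.1, 0.2, -0.2]
gripper_width: 0.065
```

```bash
python3 - <<'E'
from h import *
snap('scene','e1.png',(250,60,350,160),7)
print(telemetry.read_state()['ee_pos'],telemetry.read_state()['ee_rot'],telemetry.read_state()['ft_force'],telemetry.read_state()['gripper_width'])
E
```

```text
[ 0.67034236 -0.06402923  0.32948516] [-3.14136838e+00  2.89787792e-04  4.71299831e-01] [ 0.74607755 -0.50286112  0.3560044 ] 0.06490756299901237
```

View pics/e1.png

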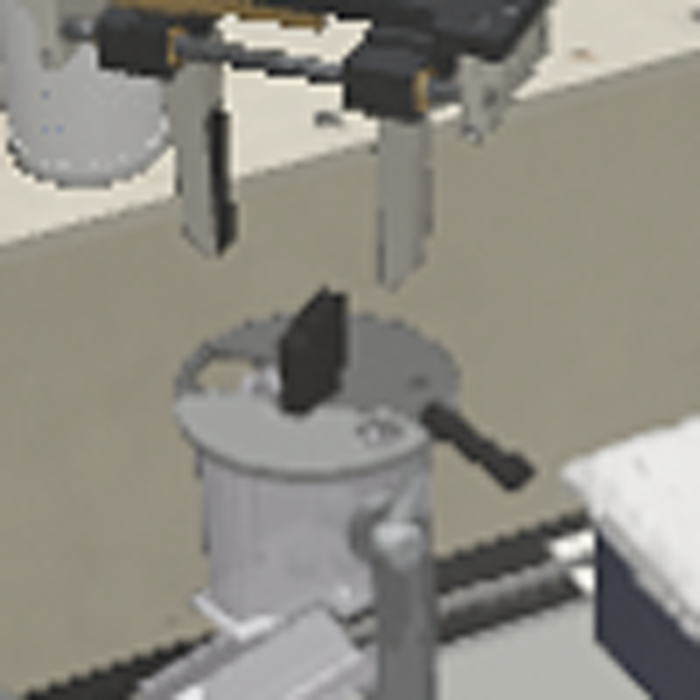

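>>> {"api": "move_arm", "payload": {
  "plan": "-0.4 0 0 -20 0 0 0; -0.4 0 0 -40 0 0 0; -0.4 0 0 -52 0 0 0; -0.4 0 0 -58 0 0 0; -0.4 0 0 -58 0 0 0; 0.3 0 0 -58 0 0 0; 0.9 0 0 -58 0 0 0; 0.9 0 0 -58 0 0 0; 0.9 0 0 -58 0 0 0; 0.9 0 0 -58 0 0 0; 0.9 0 0 -58 0 0 0; 0.9 0 0 -58 0 0 0",
  "grip_force": 15
}}

```text
t: 11.72
ee_pos: [0.6709, -0.064, 0.2716]
ee_rot: [-3.142, 0.0, 0.472]
ft_force: [-0.0, -0.5, 0.0]
gripper_width: 0.0232
```

```bash
python3 - <<'E'
from h import *
snap('scene','e2.png',(250,60,350,160),7)
s=telemetry.read_state();print(s['ee_pos'],s['ee_rot'],s['ft_force'],s['moment'],s['gripper_width'])
E
```

```text
[ 0.67086259 -0.06393825  0.27161868] [-3.14157583e+00  4.86111979e-05  4.71704566e-01] [ 0.87373635 -0.69312714 -0.09639297] [-0.03327511  0.19956421  0.02512173] 0.01897776130532993
```

View pics/e2.png

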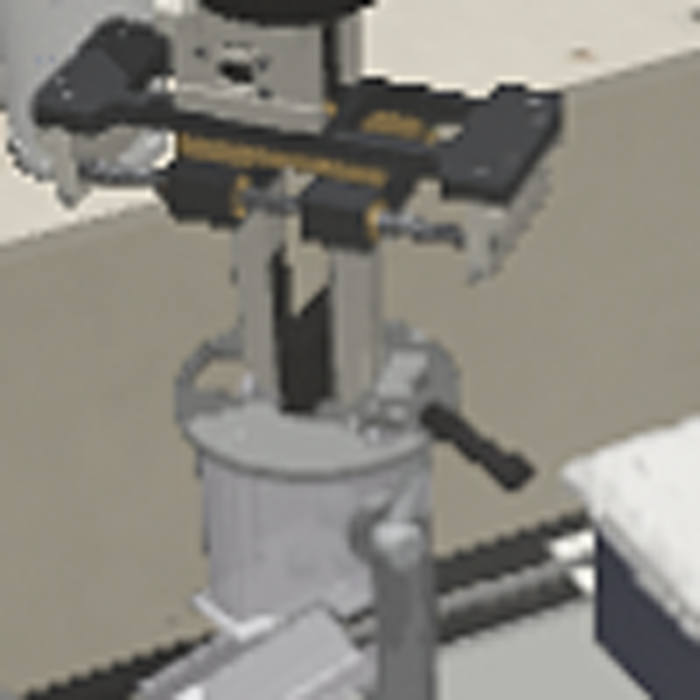

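>>> {"api": "move_arm", "payload": {
  "plan": "1 0 0 0 0 0 0; 1 0 0 0 0 0 0; 1 0 0 0 0 0 0; 1 0 0 0 0 0 0",
  "grip_force": 20
}}

```text
t: 12.1
ee_pos: [0.6708, -0.0639, 0.2716]
ee_rot: [-3.141, 0.0, 0.472]
ft_force: [-1.0, 0.5, -0.6]
gripper_width: 0.013
```

```bash
python3 - <<'E'
from h import *
s=telemetry.read_state();print(s['ee_pos'],s['ee_rot'],s['ft_force'],s['moment'],s['gripper_width'])
E
```

```text
[ 0.67083796 -0.06388955  0.27162559] [-3.14146055e+00  4.08901158e-05  4.71710800e-01] [-1.02506344  0.45286216 -0.59411349] [0.05116478 0.2027713  0.01605689] 0.012962007815673209
```

>>> {"api": "move_arm", "payload": {
  "plan": "1 0 0 0 0 0 -6; 1 0 0 0 0 0 -12; 1 0 0 0 0 0 -18; 1 0 0 0 0 0 -24; 1 0 0 0 0 0 -30; 1 0 0 0 0 0 -36; 1 0 0 0 0 0 -42; 1 0 0 0 0 0 -48; 1 0 0 0 0 0 -52; 1 0 0 0 0 0 -52; 1 0 0 0 0 0 -52"
}}

```text
t: 13.02
ee_pos: [0.6708, -0.0635, 0.2716]
ee_rot: [-3.141, 0.0, -0.433]
ft_force: [-0.8, 4.8, -0.1]
gripper_width: 0.0125
```

```bash
python3 - <<'E'
from h import *
s=telemetry.read_state();print(s['ee_pos'],s['ee_rot'],s['ft_force'],s['moment'],s['gripper_width'])
E
```

```text
[ 0.67082318 -0.06349039  0.27159716] [-3.14098330e+00  4.60160213e-04 -4.33361248e-01] [-0.84083992  4.80316928 -0.13882623] [ 0.68774125  0.27216684 -0.02566692] 0.012537350070152987
```

>>> {"api": "move_arm", "payload": {
  "plan": "1 0 0 0 0 0 -6; 1 0 0 0 0 0 -12; 1 0 0 0 0 0 -18; 1 0 0 0 0 0 -24; 1 0 0 0 0 0 -30; 1 0 0 0 0 0 -36; 1 0 0 0 0 0 -38.9; 1 0 0 0 0 0 -38.9; 1 0 0 0 0 0 -38.9; 1 0 0 0 0 0 -38.9"
}}

```text
t: 13.85
ee_pos: [0.671, -0.0633, 0.2716]
ee_rot: [-3.141, 0.001, -1.112]
ft_force: [0.3, 4.9, -0.5]
gripper_width: 0.0129
```

```bash
python3 - <<'E'
from h import *
s=telemetry.read_state();print(s['ee_pos'],s['ee_rot'],s['ft_force'],s['moment'],s['gripper_width'],s['qpos'])
E
```

```text
[ 0.67101629 -0.06328346  0.27162003] [-3.14082336e+00  7.92188957e-04 -1.11173943e+00] [ 0.3473378   4.92726929 -0.52108033] [ 0.9173236   0.06336815 -0.04223997] 0.01287762357741143 [-1.63493426e-01  5.56377872e-01  1.25857408e+00  1.12558098e-03
  1.32647781e+00  2.51877045e+00]
```

>>> {"api": "move_arm", "payload": {
  "plan": "0.2 0 0 0 0 0 0; 0 0 0 0 0 0 0; 0 0 0 0 0 0 0; 0 0 0 0 0 0 0; 0 0 0 20 0 0 0; 0 0 0 50 0 0 0; 0 -10 -15 80 0 0 7; 0 -25 -40 90 0 0 14; 0 -45 -70 90 0 0 21; 0 -65 -100 90 0 0 28; 0 -85 -130 90 0 0 35; 0 -100 -160 90 0 0 42"
}}

```text
t: 14.85
ee_pos: [0.5693, -0.2253, 0.362]
ee_rot: [3.141, -0.0, -0.375]
ft_force: [-0.5, 0.1, -0.0]
gripper_width: 0.0467
```

>>> {"api": "move_arm", "payload": {
  "plan": "-0.2 0 0 0 0 0 7; -0.2 0 0 0 0 0 14; -0.2 0 0 0 0 0 21; -0.2 0 0 0 0 0 28; -0.2 0 0 0 0 0 35; -0.2 0 0 0 0 0 42; -0.2 0 0 0 0 0 49; -0.2 0 0 0 0 0 56; -0.2 0 0 0 0 0 63; -0.2 0 0 0 0 0 70; -0.2 0 0 0 0 0 77; -0.2 0 0 0 0 0 84"
}}

```text
t: 15.85
ee_pos: [0.5708, -0.2241, 0.3617]
ee_rot: [3.141, 0.0, 1.091]
ft_force: [0.3, -0.1, 0.6]
gripper_width: 0.0558
```

```bash
python3 - <<'E'
from h import *
s=telemetry.read_state();print(s['ee_pos'],s['ee_rot'],s['ft_force'],s['moment'],s['gripper_width'],s['qpos'])
snap('scene','f1.png',(240,90,330,160),8)
snap('top','f2.png',(175,100,265,170),8)
E
```

```text
[ 0.57079397 -0.22412842  0.36167182] [3.14145423e+00 2.10035153e-04 1.09067024e+00] [ 0.25665668 -0.09082531  0.59908351] [-0.05974109  0.09925135 -0.04148836] 0.055795030315241675 [-4.49976059e-01  3.82349218e-01  1.31023041e+00 -2.15713729e-04
  1.44888100e+00  3.01762370e-02]
```

View pics/f1.png

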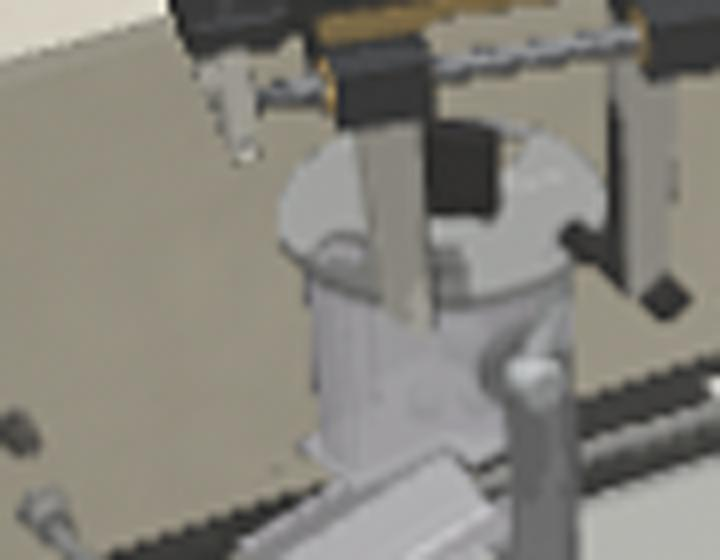

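View pics/f2.png

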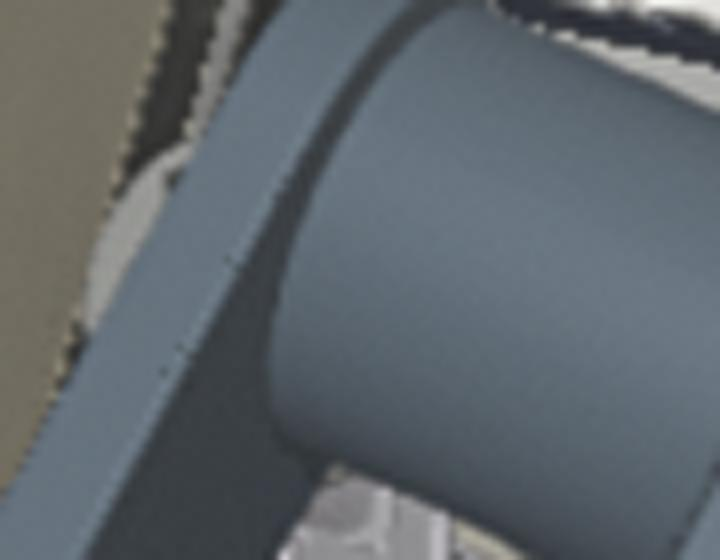

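>>> {"api": "move_arm", "payload": {
  "plan": "-0.2 -25 -25 0 0 0 6; -0.2 -50 -50 0 0 0 12; -0.2 -75 -75 0 0 0 18; -0.2 -100 -100 0 0 0 23.8; -0.2 -120 -130 0 0 0 23.8; -0.2 -140 -150 0 0 0 23.8; -0.2 -140 -150 0 0 0 23.8; -0.2 -140 -150 0 0 0 23.8"
}}

```text
t: 16.62
ee_pos: [0.4301, -0.3748, 0.3617]
ee_rot: [3.141, 0.0, 1.494]
ft_force: [0.4, 0.2, -0.3]
gripper_width: 0.0559
```

```bash
python3 - <<'E'
from h import *
s=telemetry.read_state();print(s['ee_pos'],s['ee_rot'])
snap('scene','f1.png',(240,90,330,210),6)
snap('top','f2.png',(175,100,265,220),6)
E
```

```text
[ 0.4300987  -0.37478565  0.36173045] [3.14143285e+00 1.27823493e-04 1.49366469e+00]
```

View pics/f1.png

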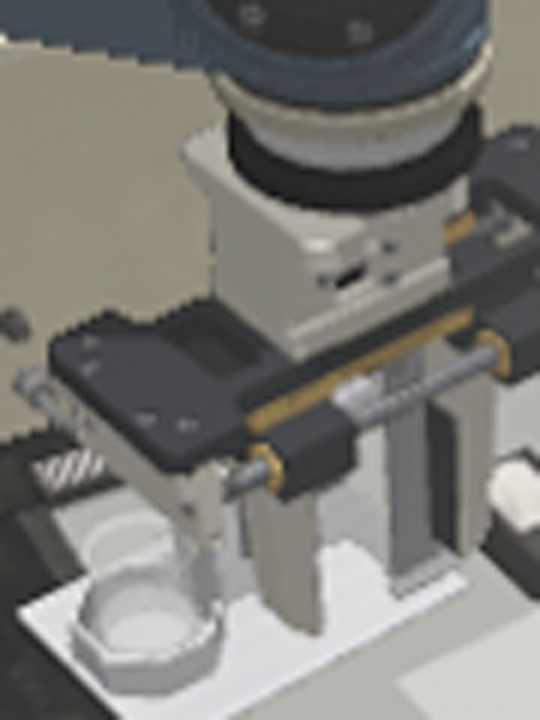

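View pics/f2.png

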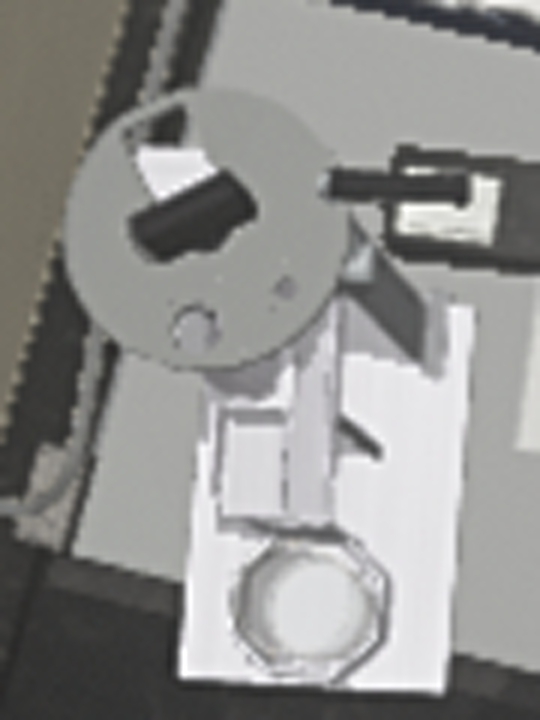

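```bash
python3 - <<'E'
from h import *
im=cv2.imread('pics/raw_f2.png')[108:168,180:240];cv2.imwrite('pics/f4.png',cv2.resize(im,None,fx=10,fy=10,interpolation=2))
E
```

```text
(no output)
```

View pics/f4.png

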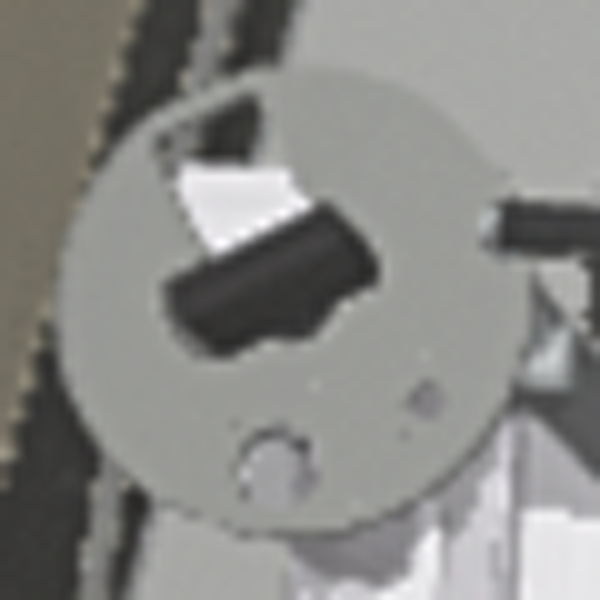

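```bash
python3 - <<'E'
from h import *
t=lambda x,y:(180+(x+.5)/10-.5,108+(y+.5)/10-.5)
c=bp('top',t(293.5,299),.2415)
for yaw in (-.065,):
  for nm,p,al in(('slot',(222,170),-1.571),('20',(274,467),1.047),('9',(425,400),2.007)):
    d=bp('top',t(*p),.2415)-c;a=np.arctan2(d[1],d[0]);phi=(yaw+np.pi-a)+al; print(nm,(phi+np.pi)%(2*np.pi)-np.pi,np.hypot(*d[:2]))
# image directions: pour & disc frame
print(bp('top',(180+29.3,108+29.9),.2415))
E
```

```text
slot 0.9980373141010368 0.03660607853921942
20 1.0803171344274975 0.040949241424636615
9 1.039787282130428 0.04063508922115336
[ 0.67094479 -0.06367073  0.2415    ]
```

>>> {"api": "move_arm", "payload": {
  "plan": "-0.2 25 22 0 0 0 0; -0.2 52 46 0 0 0 0; -0.2 79 70 0 0 0 0; -0.2 106 94 -5 0 0 0; -0.2 133 118 -10 0 0 0.5; -0.2 160 142 -20 0 0 0.9; -0.2 187 166 -30 0 0 0.9; -0.2 214 190 -42 0 0 0.9; -0.2 240 212 -42 0 0 0.9; -0.2 255 227 -42 0 0 0.9; -0.2 255 227 -42 0 0 0.9; -0.2 255 227 -42 0 0 0.9"
}}

```text
t: 17.72
ee_pos: [0.6865, -0.1447, 0.319]
ee_rot: [-3.141, -0.0, 1.517]
ft_force: [-0.2, -0.9, -0.2]
gripper_width: 0.0558
```

```bash
python3 - <<'E'
from h import *
s=telemetry.read_state();print(s['ee_pos'],s['ee_rot'],s['gripper_width'])
snap('scene','g1.png',(270,70,350,170),7)
E
```

```text
[ 0.68654041 -0.144726    0.31899487] [-3.14084830e+00 -1.01561199e-04  1.51746166e+00] 0.05581645857738696
```

View pics/g1.png

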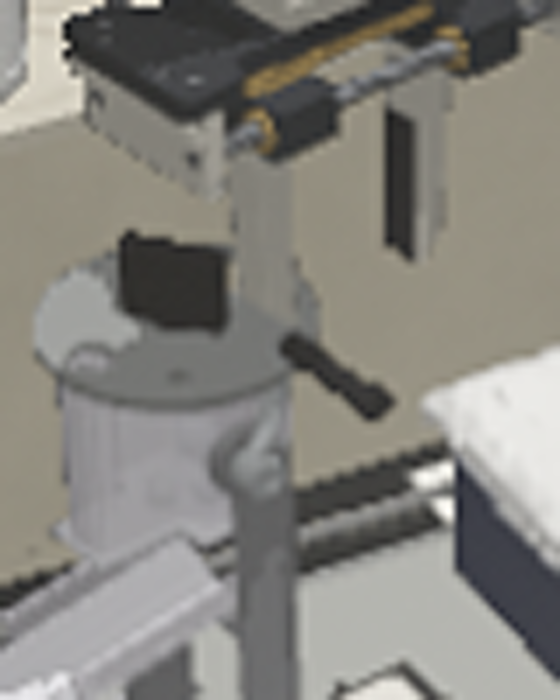

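>>> {"api": "move_arm", "payload": {
  "plan": "-0.2 -1.5 -3 -10 0 0 0; -0.2 -1.5 -3 -25 0 0 0; -0.2 -1.5 -3 -40 0 0 0; -0.2 -1.5 -3 -55 0 0 0; -0.2 -1.5 -3 -65 0 0 0; -0.2 -1.5 -3 -69 0 0 0; 0.3 -1.5 -3 -69 0 0 0; 1 -1.5 -3 -69 0 0 0; 1 -1.5 -3 -69 0 0 0; 1 -1.5 -3 -69 0 0 0; 1 -1.5 -3 -69 0 0 0; 1 -1.5 -3 -69 0 0 0",
  "grip_force": 15
}}

```text
t: 18.77
ee_pos: [0.6845, -0.1499, 0.251]
ee_rot: [3.141, 0.0, 1.515]
ft_force: [0.4, -0.6, 0.5]
gripper_width: 0.0203
```

>>> {"api": "move_arm", "payload": {
  "plan": "1 0 0 0 0 0 0; 1 0 0 0 0 0 0; 1 0 0 0 0 0 0; 1 0 0 0 0 0 0"
}}

```text
t: 19.1
ee_pos: [0.684, -0.1499, 0.2508]
ee_rot: [-3.141, -0.0, 1.515]
ft_force: [-4.7, 0.6, 3.5]
gripper_width: 0.0116
```

```bash
python3 - <<'E'
from h import *
s=telemetry.read_state();print(s['ee_pos'],s['ee_rot'],s['gripper_width'],s['ft_force'])
snap('scene','g2.png',(270,70,350,170),7)
E
```

```text
[ 0.68401402 -0.14991269  0.25079012] [-3.14067363e+00 -6.95246910e-05  1.51538624e+00] 0.011649125138036459 [-4.67938096  0.57294278  3.47766091]
```

View pics/g2.png

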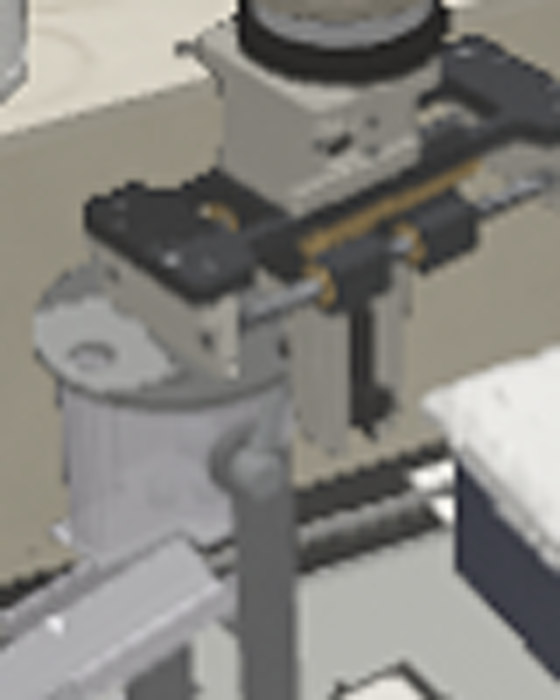

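```bash
cat > arc.py <<'E'
import numpy as np,sys
def p(th): a=np.radians(th-20.07); return np.array([-55.36*np.sin(a),55.36*np.cos(a)])
yaw=-.06
def row(th0,th):
    d=p(th)-p(th0); return f"1 {d[0]*np.cos(yaw):.1f} {d[0]*np.sin(yaw):.1f} {d[1]:.1f} 0 0 0"
def rows(th0,ths): return "; ".join(row(th0,t) for t in ths)
E
python3 - <<'E'
from arc import *
print(rows(0,[5,10,15,20,25,30,35,40,45,50,55,60]));print(rows(60,[65,70,75,80,85,90,95,100,105,110,115,120]))
E
```

```text
1 -4.6 0.3 1.5 0 0 0; 1 -9.3 0.6 2.5 0 0 0; 1 -14.1 0.8 3.1 0 0 0; 1 -18.9 1.1 3.4 0 0 0; 1 -23.7 1.4 3.2 0 0 0; 1 -28.5 1.7 2.5 0 0 0; 1 -33.2 2.0 1.5 0 0 0; 1 -37.8 2.3 0.0 0 0 0; 1 -42.3 2.5 -1.8 0 0 0; 1 -46.5 2.8 -4.0 0 0 0; 1 -50.6 3.0 -6.6 0 0 0; 1 -54.4 3.3 -9.5 0 0 0
1 -3.6 0.2 -3.3 0 0 0; 1 -6.8 0.4 -6.8 0 0 0; 1 -9.8 0.6 -10.6 0 0 0; 1 -12.4 0.7 -14.7 0 0 0; 1 -14.6 0.9 -19.0 0 0 0; 1 -16.4 1.0 -23.5 0 0 0; 1 -17.9 1.1 -28.1 0 0 0; 1 -18.9 1.1 -32.8 0 0 0; 1 -19.6 1.2 -37.6 0 0 0; 1 -19.8 1.2 -42.4 0 0 0; 1 -19.6 1.2 -47.2 0 0 0; 1 -19.0 1.1 -52.0 0 0 0
```

>>> {"api": "move_arm", "payload": {
  "plan": "1 -4.6 0.3 1.5 0 0 0; 1 -9.3 0.6 2.5 0 0 0; 1 -14.1 0.8 3.1 0 0 0; 1 -18.9 1.1 3.4 0 0 0; 1 -23.7 1.4 3.2 0 0 0; 1 -28.5 1.7 2.5 0 0 0; 1 -33.2 2 1.5 0 0 0; 1 -37.8 2.3 0 0 0 0; 1 -42.3 2.5 -1.8 0 0 0; 1 -46.5 2.8 -4 0 0 0; 1 -50.6 3 -6.6 0 0 0; 1 -54.4 3.3 -9.5 0 0 0",
  "grip_force": 25
}}

```text
t: 20.15
ee_pos: [0.6316, -0.1465, 0.2427]
ee_rot: [3.135, 0.0, 1.515]
ft_force: [7.7, 2.0, 3.0]
gripper_width: 0.0115
```

```bash
python3 - <<'E'
from h import *
s=telemetry.read_state();print(s['ee_pos'],s['ee_rot'],s['gripper_width'],s['ft_force'],s['moment'])
snap('scene','g3.png',(240,70,340,200),6)
E
```

```text
[ 0.63164627 -0.14647846  0.24267624] [3.13490187e+00 2.70404260e-04 1.51547238e+00] 0.011455735857136476 [7.7047486  2.01420253 2.99796757] [ 0.23087864 -1.4699935  -0.04597908]
```

View pics/g3.png

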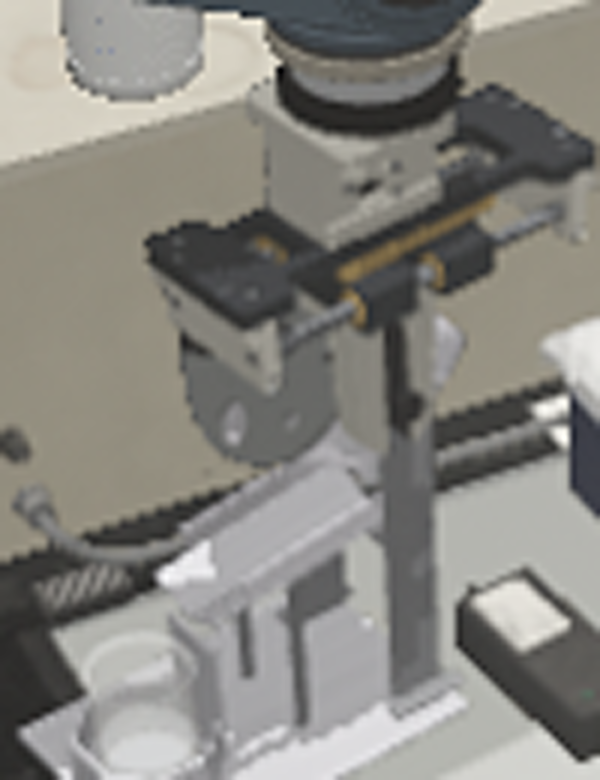

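>>> {"api": "move_arm", "payload": {
  "plan": "1 -3.6 0.2 -3.3 0 0 0; 1 -6.8 0.4 -6.8 0 0 0; 1 -9.8 0.6 -10.6 0 0 0; 1 -12.4 0.7 -14.7 0 0 0; 1 -14.6 0.9 -19 0 0 0; 1 -16.4 1 -23.5 0 0 0; 1 -17.9 1.1 -28.1 0 0 0; 1 -18.9 1.1 -32.8 0 0 0; 1 -19.6 1.2 -37.6 0 0 0; 1 -19.8 1.2 -42.4 0 0 0; 1 -19.6 1.2 -47.2 0 0 0; 1 -19 1.1 -51.5 0 0 0"
}}

```text
t: 21.2
ee_pos: [0.6105, -0.1451, 0.19]
ee_rot: [-3.141, -0.001, 1.515]
ft_force: [-6.6, 3.1, 6.7]
gripper_width: 0.0115
```

```bash
python3 - <<'E'
from h import *
s=telemetry.read_state();print(s['ee_pos'],s['ee_rot'],s['gripper_width'],s['ft_force'],s['moment'])
snap('scene','g4.png',(240,70,340,200),6)
E
```

```text
[ 0.61051453 -0.14509455  0.18999085] [-3.14081369e+00 -6.21749546e-04  1.51547473e+00] 0.011468990029330283 [-6.62125366  3.14997034  6.65039219] [ 0.53836957  1.00318486 -0.11376991]
```

View pics/g4.png

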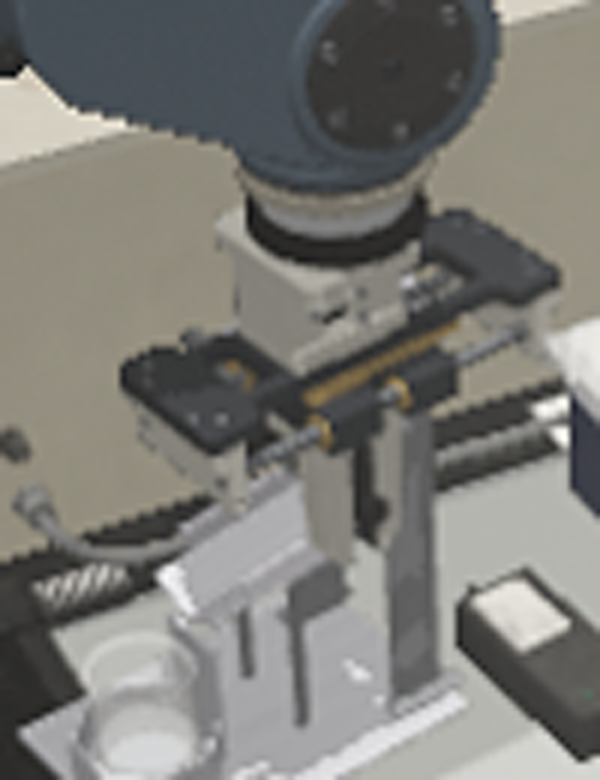

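>>> {"api": "move_arm", "payload": {
  "plan": "1 0.3 0 -2 0 0 0; 1 0.3 0 -2 0 0 0; 1 0.3 0 -2 0 0 0; 1 0.3 0 -2 0 0 0; 1 0.3 0 -2 0 0 0; 1 0.3 0 -2 0 0 0; 1 0.3 0 -2 0 0 0; 1 0.3 0 -2 0 0 0; 1 0.3 0 -2 0 0 0; 1 0.3 0 -2 0 0 0; 1 0.3 0 -2 0 0 0; 1 0.3 0 -2 0 0 0"
}}

```text
t: 22.25
ee_pos: [0.6107, -0.1451, 0.1875]
ee_rot: [-3.14, -0.001, 1.515]
ft_force: [-4.2, 2.9, 2.6]
gripper_width: 0.0112
```

>>> {"api": "move_arm", "payload": {
  "plan": "1 0 0 0 0 0 0; 1 0 0 0 0 0 0; 1 0 0 0 0 0 0; 1 0 0 0 0 0 0; 1 0 0 0 0 0 0; 1 0 0 0 0 0 0; 1 0 0 0 0 0 0; 1 0 0 0 0 0 0; 1 0 0 0 0 0 0; 1 0 0 0 0 0 0; 1 0 0 0 0 0 0; 1 0 0 0 0 0 0"
}}

```text
t: 23.25
ee_pos: [0.6107, -0.1451, 0.1875]
ee_rot: [-3.14, -0.001, 1.515]
ft_force: [-3.9, 2.5, 2.1]
gripper_width: 0.0112
```

```bash
python3 - <<'E'
from h import *
s=telemetry.read_state();print(s['ee_pos'],s['ee_rot'],s['gripper_width'],s['ft_force'],s['moment'])
snap('scene','g5.png',(235,150,295,210),10)
snap('top','g6.png',(190,130,260,220),6)
E
```

```text
[ 0.61069551 -0.14510903  0.1874969 ] [-3.14008229e+00 -7.84355405e-04  1.51542756e+00] 0.011214007029109364 [-3.86170688  2.45085809  2.084538  ] [ 0.41993366  0.65953833 -0.06529236]
```

View pics/g5.png

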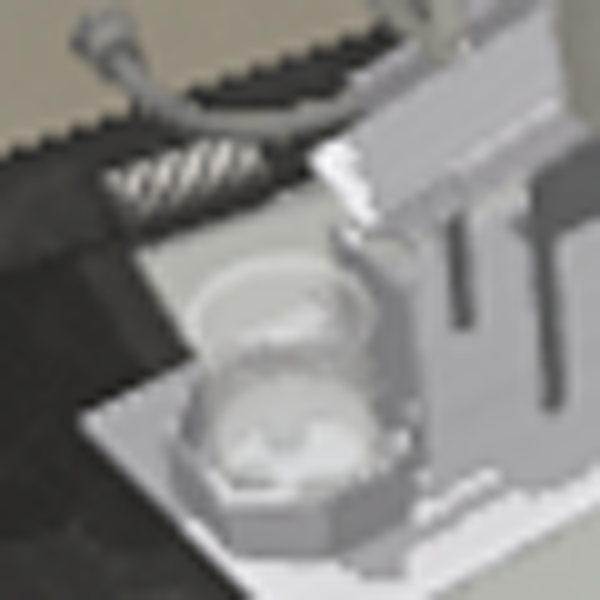

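View pics/g6.png

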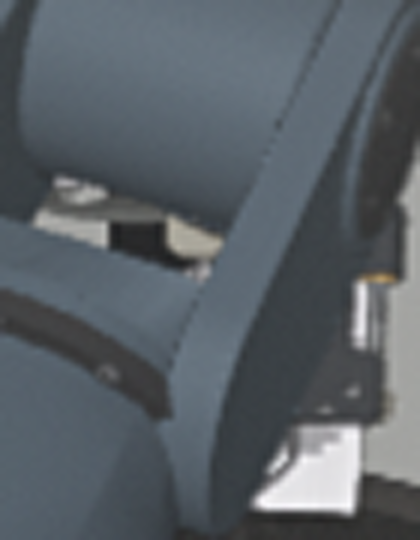

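```bash
cat > zb.py <<'E'
import sys,cv2
from h import *
ims=[eyes.camera('scene')[:,:,::-1].astype(float) for _ in range(int(sys.argv[2]) if len(sys.argv)>2 else 1)]
im=(sum(ims)/len(ims))[170:205,248:278].astype('uint8')
cv2.imwrite('pics/'+sys.argv[1],cv2.resize(im,None,fx=18,fy=16,interpolation=0))
E
python3 zb.py z1.png
python3 - <<'E'
from arc import *
up=[113,106,99,92,85,78,71,64,57,50]
print(rows(120,up)); print(rows(50,[57,64,71,78,85,92,99,106,113,120,120,120]))
E
```

```text
1 -0.8 0.0 6.7 0 0 0; 1 -0.7 0.0 13.5 0 0 0; 1 0.2 -0.0 20.2 0 0 0; 1 1.9 -0.1 26.7 0 0 0; 1 4.4 -0.3 33.0 0 0 0; 1 7.6 -0.5 38.9 0 0 0; 1 11.5 -0.7 44.4 0 0 0; 1 16.1 -1.0 49.4 0 0 0; 1 21.2 -1.3 53.8 0 0 0; 1 26.9 -1.6 57.5 0 0 0
1 -5.6 0.3 -3.7 0 0 0; 1 -10.8 0.6 -8.1 0 0 0; 1 -15.3 0.9 -13.1 0 0 0; 1 -19.3 1.2 -18.6 0 0 0; 1 -22.5 1.4 -24.5 0 0 0; 1 -25.0 1.5 -30.8 0 0 0; 1 -26.7 1.6 -37.3 0 0 0; 1 -27.5 1.7 -44.0 0 0 0; 1 -27.6 1.7 -50.8 0 0 0; 1 -26.9 1.6 -57.5 0 0 0; 1 -26.9 1.6 -57.5 0 0 0; 1 -26.9 1.6 -57.5 0 0 0
```

View pics/z1.png

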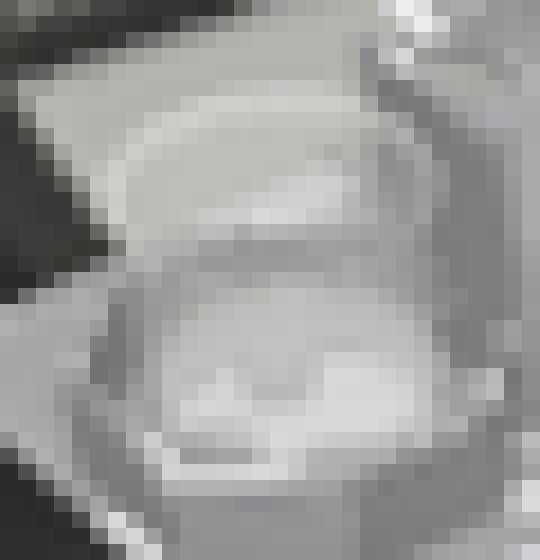

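>>> {"api": "move_arm", "payload": {
  "plan": "1 -0.8 0 6.7 0 0 0; 1 -0.7 0 13.5 0 0 0; 1 0.2 0 20.2 0 0 0; 1 1.9 -0.1 26.7 0 0 0; 1 4.4 -0.3 33 0 0 0; 1 7.6 -0.5 38.9 0 0 0; 1 11.5 -0.7 44.4 0 0 0; 1 16.1 -1 49.4 0 0 0; 1 21.2 -1.3 53.8 0 0 0; 1 26.9 -1.6 57.5 0 0 0; 1 26.9 -1.6 57.5 0 0 0; 1 26.9 -1.6 57.5 0 0 0"
}}

```text
t: 24.4
ee_pos: [0.6377, -0.1472, 0.2474]
ee_rot: [-3.141, 0.0, 1.516]
ft_force: [-10.3, 4.4, 8.6]
gripper_width: 0.0112
```

```bash
python3 zb.py z2.png; python3 - <<'E'
from h import *
s=telemetry.read_state();print(s['ee_pos'],s['gripper_width'],s['ft_force'])
E
```

```text
[ 0.63771759 -0.14719525  0.24739012] 0.011022291431717963 [-11.35408232   3.38008345   8.96907746]
```

View pics/z2.png

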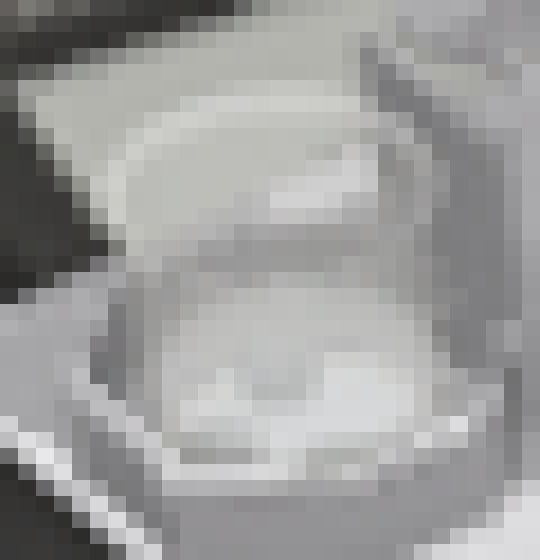

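>>> {"api": "move_arm", "payload": {
  "plan": "1 -5.6 0.3 -3.7 0 0 0; 1 -10.8 0.6 -8.1 0 0 0; 1 -15.3 0.9 -13.1 0 0 0; 1 -19.3 1.2 -18.6 0 0 0; 1 -22.5 1.4 -24.5 0 0 0; 1 -25 1.5 -30.8 0 0 0; 1 -26.7 1.6 -37.3 0 0 0; 1 -27.5 1.7 -44 0 0 0; 1 -27.6 1.7 -50.8 0 0 0; 1 -26.9 1.6 -57.5 0 0 0; 1 -26.9 1.6 -58.5 0 0 0; 1 -26.9 1.6 -58.5 0 0 0"
}}

```text
t: 25.45
ee_pos: [0.6107, -0.1453, 0.1873]
ee_rot: [-3.14, -0.0, 1.515]
ft_force: [-6.7, 4.4, -1.7]
gripper_width: 0.0111
```

>>> {"api": "move_arm", "payload": {
  "plan": "1 0 0 0 0 0 0; 1 0 0 0 0 0 0; 1 0 0 0 0 0 0; 1 0 0 0 0 0 0; 1 0 0 0 0 0 0; 1 0 0 0 0 0 0; 1 0 0 0 0 0 0; 1 0 0 0 0 0 0; 1 0 0 0 0 0 0; 1 0 0 0 0 0 0; 1 0 0 0 0 0 0; 1 0 0 0 0 0 0"
}}

```text
t: 26.45
ee_pos: [0.6107, -0.1453, 0.1873]
ee_rot: [-3.14, -0.0, 1.515]
ft_force: [-7.9, 3.7, -0.5]
gripper_width: 0.0113
```

```bash
python3 zb.py z3.png; python3 - <<'E'
from h import *
s=telemetry.read_state();print(s['ee_pos'],s['gripper_width'],s['ft_force'])
E
```

```text
[ 0.61068029 -0.14531367  0.1873149 ] 0.011166479445652713 [-6.85145982  4.08173243 -1.42565286]
```

View pics/z3.png

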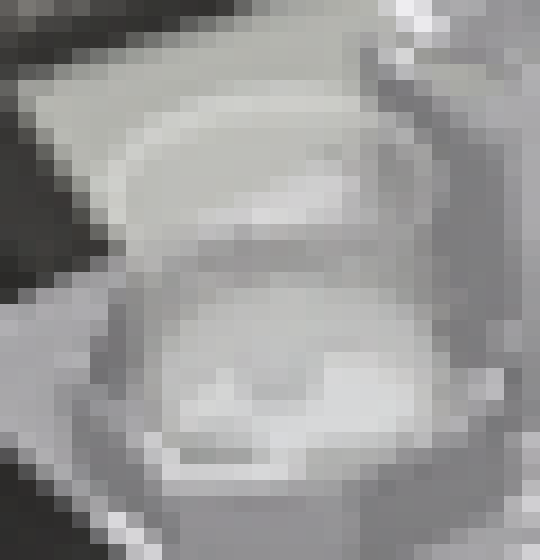

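```bash
python3 - <<'E'
import cv2
im=cv2.imread('pics/raw_f1.png')[170:205,248:278];cv2.imwrite('pics/z0.png',cv2.resize(im,None,fx=18,fy=16,interpolation=0))
im=cv2.imread('pics/raw_g4.png')[170:205,248:278];cv2.imwrite('pics/z01.png',cv2.resize(im,None,fx=18,fy=16,interpolation=0))
E
```

```text
(no output)
```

View pics/z0.png

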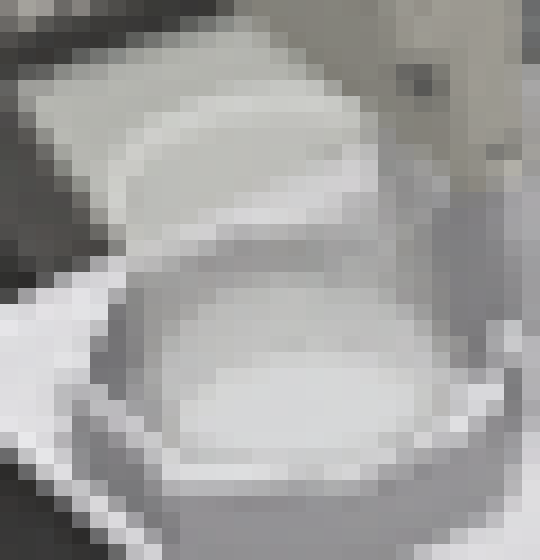

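View pics/z01.png

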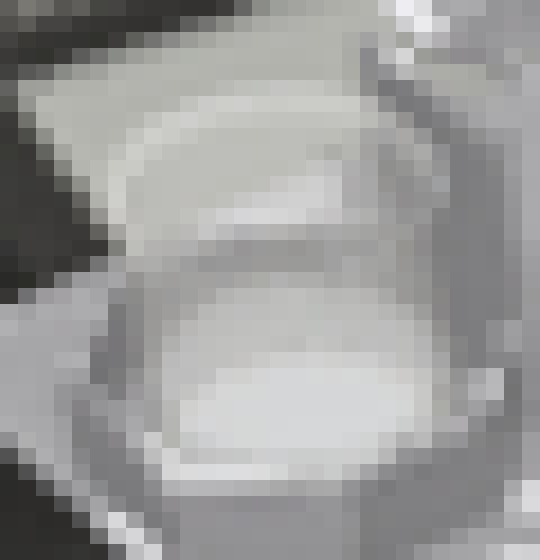

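>>> {"api": "move_arm", "payload": {
  "plan": "0.5 0 0 0 0 0 0; 0 0 0 0 0 0 0; 0 0 0 0 0 0 0; 0 0 0 0 0 0 0; 0 0 0 15 0 0 0; 0 0 0 40 0 0 0; 0 0 0 75 0 0 0; 0 -20 -25 105 0 0 0; 0 -45 -55 125 0 0 0; 0 -70 -85 135 0 0 0; 0 -95 -115 140 0 0 0; 0 -120 -145 145 0 0 0"
}}

```text
t: 27.5
ee_pos: [0.4901, -0.292, 0.3331]
ee_rot: [3.14, 0.001, 1.516]
ft_force: [-0.2, -0.4, -0.3]
gripper_width: 0.0465
```

>>> {"api": "move_arm", "payload": {
  "plan": "0 -20 -30 5 0 0 0; 0 -40 -60 10 0 0 0; 0 -60 -90 10 0 0 0; 0 -60 -90 10 0 0 0"
}}

```text
t: 27.83
ee_pos: [0.4283, -0.3849, 0.3423]
ee_rot: [3.141, 0.002, 1.511]
ft_force: [0.6, 0.1, -0.6]
gripper_width: 0.0468
```

```bash
python3 - <<'E'
from h import *
s=telemetry.read_state();print(s['ee_pos'],s['gripper_width'],s['ft_force'])
snap('scene','g7.png',(240,90,330,210),6)
snap('top','g8.png',(175,100,265,220),6)
E
```

```text
[ 0.42830363 -0.3849465   0.34227514] 0.0467753033061556 [ 0.61145527  0.07036327 -0.62709346]
```

View pics/g7.png

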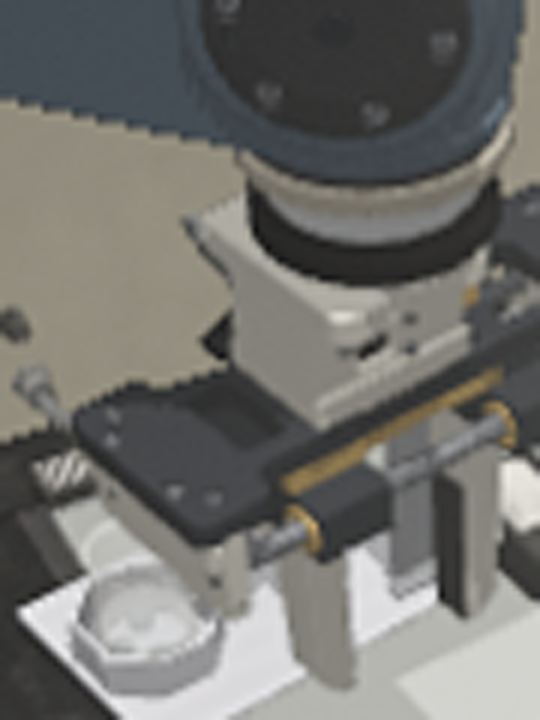

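View pics/g8.png

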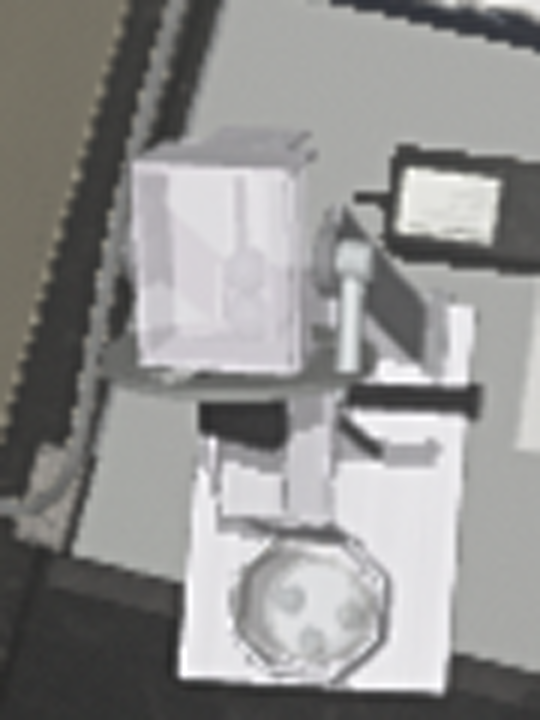

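```bash
python3 - <<'E'
from h import *
im=cv2.imread('pics/raw_g8.png');
a=cv2.resize(im[118:168,190:240],None,fx=14,fy=12,interpolation=2)
cl=cv2.createCLAHE(4,(4,4));cv2.imwrite('pics/g9.png',cl.apply(cv2.cvtColor(a,6)))
a=cv2.resize(im[185:218,210:245],None,fx=16,fy=16,interpolation=2);cv2.imwrite('pics/g10.png',cl.apply(cv2.cvtColor(a,6)))
print(np.linalg.norm(proj('top',[.67,-.065,.2])-proj('top',[.67,-.045,.2])),np.linalg.norm(proj('top',[.67,-.065,.2])-proj('top',[.67,-.079,.2])))
E
```

```text
7.992453932348857 5.6010281887261755
```

View pics/g9.png

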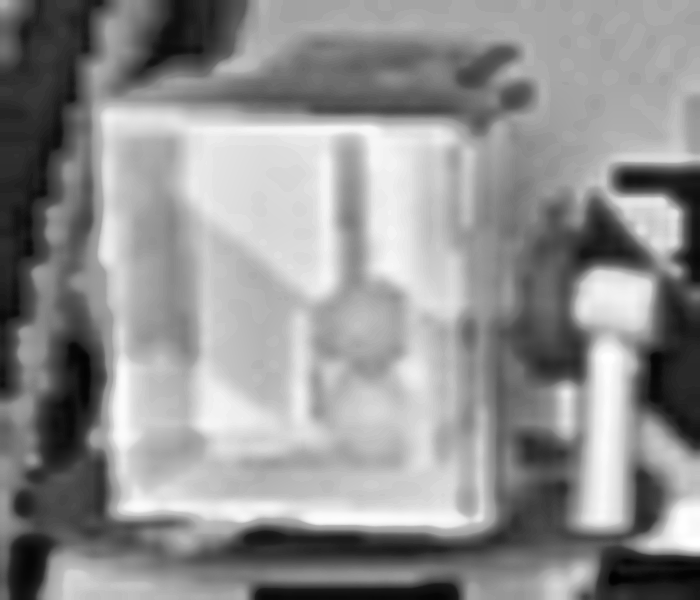

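View pics/g10.png

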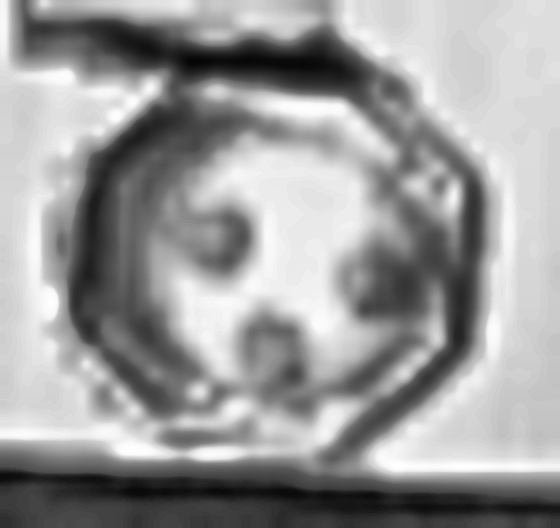

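>>> {"api": "move_arm", "payload": {
  "plan": "0 -15 32 5 0 0 0; 0 -30 65 10 0 0 0; 0 -45 100 15 0 0 0; 0 -60 135 20 0 0 0; 0 -75 170 20 0 0 0; 0 -85 205 20 0 0 0; 0 -95 240 20 0 0 0; 0 -100 275 20 0 0 0; 0 -105 310 20 0 0 0; 0 -108 345 20 0 0 0; 0 -108 370 20 0 0 0; 0 -108 385 20 0 0 0"
}}

```text
t: 28.93
ee_pos: [0.3227, 0.0074, 0.3621]
ee_rot: [3.14, -0.0, 1.519]
ft_force: [0.3, -0.3, 0.6]
gripper_width: 0.0463
```

```bash
python3 - <<'E'
from h import *
s=telemetry.read_state();print(s['ee_pos'],s['qpos'])
snap('scene','g11.png')
im=cv2.imread('pics/raw_g11.png');cv2.imwrite('pics/g12.png',cv2.resize(im[105:205,245:325],None,fx=7,fy=6,interpolation=2))
E
```

```text
[0.32266795 0.00743375 0.36205667] [-1.21983685e-01 -2.16847256e-01  1.96422744e+00  5.61396045e-04
  1.39277698e+00 -6.99248033e-02]
```

View pics/g12.png

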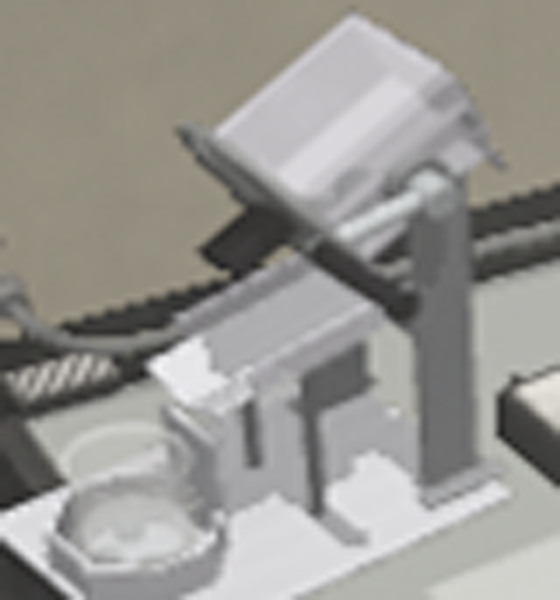

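>>> {"api": "move_arm", "payload": {
  "plan": "0 28 -14 0 0 0 0; 0 58 -30 0 0 0 0; 0 88 -46 0 0 0 0; 0 118 -62 0 0 0 0; 0 148 -78 0 0 0 0; 0 178 -94 0 0 0 0; 0 208 -110 0 0 0 0; 0 238 -126 -10 0 0 0; 0 265 -142 -30 0 0 0; 0 288 -153 -60 0 0 0; 0 288 -153 -90 0 0 0; 0 288 -153 -90 0 0 0"
}}

```text
t: 29.98
ee_pos: [0.6099, -0.1478, 0.265]
ee_rot: [-3.132, -0.003, 1.516]
ft_force: [-1.3, -0.1, -0.6]
gripper_width: 0.0464
```

>>> {"api": "move_arm", "payload": {
  "plan": "0 0 0 0 0 0 0; 0 0 0 0 0 0 0; 0 0 0 -20 0 0 0; 0 0 0 -40 0 0 0; 0 0 0 -60 0 0 0; 0 0 0 -75 0 0 0; 0 0 0 -84 0 0 0; 0 0 0 -84 0 0 0; 0 0 0 -84 0 0 0"
}}

```text
t: 30.73
ee_pos: [0.6118, -0.1485, 0.1894]
ee_rot: [3.14, 0.0, 1.516]
ft_force: [0.0, -0.2, 0.6]
gripper_width: 0.0467
```

```bash
python3 - <<'E'
from h import *
s=telemetry.read_state();print(s['ee_pos'],s['ee_rot'],s['gripper_width'],s['ft_force'])
E
```

```text
[ 0.61180735 -0.1485116   0.18941891] [3.13954196e+00 4.87895708e-04 1.51567369e+00] 0.04666557434475124 [ 0.02049483 -0.18981468  0.5957292 ]
```

Close (1 mm forward, 2 mm down) and tip back fully upright, then tip again.

>>> {"api": "move_arm", "payload": {
  "plan": "0 -1 0 -2 0 0 0; 1 -1 0 -2 0 0 0; 1 -1 0 -2 0 0 0; 1 -1 0 -2 0 0 0; 1 -1 0 -2 0 0 0; 1 -1 0 -2 0 0 0; 1 -1 0 -2 0 0 0; 1 -1 0 -2 0 0 0; 1 -1 0 -2 0 0 0; 1 -1 0 -2 0 0 0",
  "grip_force": 25
}}

```text
t: 31.57
ee_pos: [0.6104, -0.1486, 0.1857]
ee_rot: [3.141, 0.0, 1.515]
ft_force: [0.1, -0.5, -0.0]
gripper_width: 0.0112
```

```bash
python3 - <<'E'
from h import *
from arc import *
s=telemetry.read_state();print(s['ee_pos'],s['ee_rot'],s['gripper_width'],s['ft_force'])
print(rows(120,[112,104,96,88,80,72,64,56,48,40,32,24]))
print(rows(24,[16,8,0]))
print(rows(24,[32,40,48,56,64,72,80,88,96,104,112,120]))
E
```

```text
[ 0.61039615 -0.14855221  0.18570535] [3.14129590e+00 5.72583725e-05 1.51535328e+00] 0.011165563223777162 [ 0.11825339 -0.5484706  -0.02987981]
1 -0.8 0.0 7.7 0 0 0; 1 -0.5 0.0 15.4 0 0 0; 1 0.8 -0.0 23.0 0 0 0; 1 3.2 -0.2 30.3 0 0 0; 1 6.6 -0.4 37.3 0 0 0; 1 10.9 -0.7 43.7 0 0 0; 1 16.1 -1.0 49.4 0 0 0; 1 22.0 -1.3 54.4 0 0 0; 1 28.5 -1.7 58.5 0 0 0; 1 35.6 -2.1 61.6 0 0 0; 1 43.0 -2.6 63.7 0 0 0; 1 50.6 -3.0 64.8 0 0 0
1 7.7 -0.5 -0.0 0 0 0; 1 15.3 -0.9 -1.1 0 0 0; 1 22.8 -1.4 -3.2 0 0 0
1 -7.6 0.5 -1.1 0 0 0; 1 -15.0 0.9 -3.2 0 0 0; 1 -22.1 1.3 -6.3 0 0 0; 1 -28.6 1.7 -10.4 0 0 0; 1 -34.6 2.1 -15.4 0 0 0; 1 -39.7 2.4 -21.1 0 0 0; 1 -44.0 2.6 -27.5 0 0 0; 1 -47.4 2.8 -34.4 0 0 0; 1 -49.8 3.0 -41.8 0 0 0; 1 -51.2 3.1 -49.4 0 0 0; 1 -51.4 3.1 -57.1 0 0 0; 1 -50.6 3.0 -64.8 0 0 0
```

>>> {"api": "move_arm", "payload": {
  "plan": "1 -0.8 0 7.7 0 0 0; 1 -0.5 0 15.4 0 0 0; 1 0.8 0 23 0 0 0; 1 3.2 -0.2 30.3 0 0 0; 1 6.6 -0.4 37.3 0 0 0; 1 10.9 -0.7 43.7 0 0 0; 1 16.1 -1 49.4 0 0 0; 1 22 -1.3 54.4 0 0 0; 1 28.5 -1.7 58.5 0 0 0; 1 35.6 -2.1 61.6 0 0 0; 1 43 -2.6 63.7 0 0 0; 1 50.6 -3 64.8 0 0 0"
}}

```text
t: 32.57
ee_pos: [0.6599, -0.152, 0.252]
ee_rot: [-3.139, 0.001, 1.515]
ft_force: [-10.9, -2.7, 6.2]
gripper_width: 0.0109
```

>>> {"api": "move_arm", "payload": {
  "plan": "1 0 0 0 0 0 0; 1 0 0 0 0 0 0; 1 0 0 0 0 0 0; 1 0 0 0 0 0 0"
}}

```text
t: 32.9
ee_pos: [0.6612, -0.1521, 0.2519]
ee_rot: [3.14, 0.001, 1.515]
ft_force: [-1.0, -2.9, 5.3]
gripper_width: 0.0111
```

>>> {"api": "move_arm", "payload": {
  "plan": "1 -7.6 0.5 -1.1 0 0 0; 1 -15 0.9 -3.2 0 0 0; 1 -22.1 1.3 -6.3 0 0 0; 1 -28.6 1.7 -10.4 0 0 0; 1 -34.6 2.1 -15.4 0 0 0; 1 -39.7 2.4 -21.1 0 0 0; 1 -44 2.6 -27.5 0 0 0; 1 -47.4 2.8 -34.4 0 0 0; 1 -49.8 3 -41.8 0 0 0; 1 -51.2 3.1 -49.4 0 0 0; 1 -51.4 3.1 -57.1 0 0 0; 1 -50.6 3 -64.8 0 0 0"
}}

```text
t: 33.9
ee_pos: [0.6104, -0.1481, 0.1867]
ee_rot: [3.141, -0.0, 1.515]
ft_force: [-5.6, 2.1, 7.4]
gripper_width: 0.0109
```

>>> {"api": "move_arm", "payload": {
  "plan": "1 0 0 -1 0 0 0; 1 0 0 -1 0 0 0; 1 0 0 -1 0 0 0; 1 0 0 -1 0 0 0; 1 0 0 -1 0 0 0; 1 0 0 -1 0 0 0; 1 0 0 -1 0 0 0; 1 0 0 -1 0 0 0; 1 0 0 -1 0 0 0; 1 0 0 -1 0 0 0; 1 0 0 -1 0 0 0; 1 0 0 -1 0 0 0"
}}

```text
t: 34.9
ee_pos: [0.6105, -0.1482, 0.1848]
ee_rot: [3.141, -0.001, 1.516]
ft_force: [1.4, 5.6, -0.1]
gripper_width: 0.0115
```

```bash
python3 zb.py z4.png; python3 - <<'E'
from h import *
s=telemetry.read_state();print(s['ee_pos'],s['gripper_width'],s['ft_force'])
E
```

```text
[ 0.61048383 -0.14816835  0.18480852] 0.01097592749815986 [1.68004688 5.37978148 0.72531488]
```

View pics/z4.png

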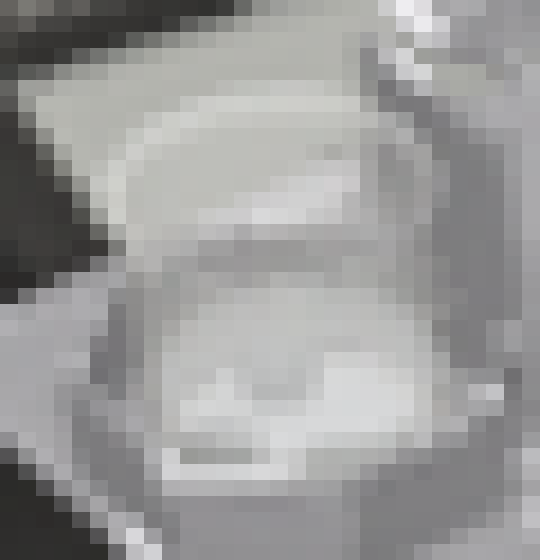

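>>> {"api": "move_arm", "payload": {
  "plan": "1 0.3 0 -2 0 0 0; 1 0.6 0 -3 0 0 0; 1 0.8 0 -4 0 0 0; 1 0.8 0 -4 0 0 0; 1 0.8 0 -4 0 0 0; 1 0.8 0 -4 0 0 0"
}}

```text
t: 35.45
ee_pos: [0.611, -0.1482, 0.1813]
ee_rot: [-3.142, -0.0, 1.515]
ft_force: [-1.7, 4.9, 4.1]
gripper_width: 0.0111
```

>>> {"api": "move_arm", "payload": {
  "plan": "1 0.3 0 -2 0 0 0; 1 0.8 0 -4 0 0 0; 1 1.2 0 -6 0 0 0; 1 1.2 0 -6 0 0 0; 1 1.2 0 -6 0 0 0; 1 1.2 0 -6 0 0 0"
}}

```text
t: 35.95
ee_pos: [0.611, -0.1491, 0.1765]
ee_rot: [-3.139, 0.001, 1.515]
ft_force: [-14.4, 1.9, 19.1]
gripper_width: 0.0111
```

```bash
python3 - <<'E'
from h import *
s=telemetry.read_state();print(s['ee_pos'],s['gripper_width'],s['ft_force'])
snap('scene','h1.png',(240,90,330,210),6)
E
python3 zb.py z5.png
```

```text
[ 0.61104436 -0.14910337  0.17645417] 0.011141276008963578 [-14.42522223   1.86826799  19.08221699]
```

View pics/h1.png

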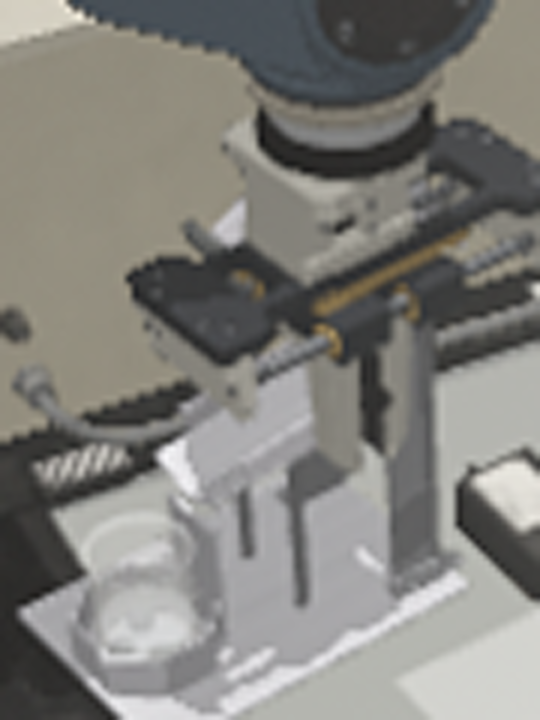

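View pics/z5.png

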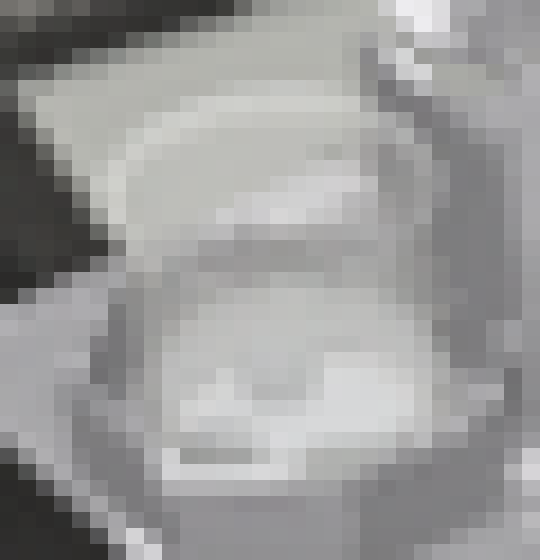

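>>> {"api": "move_arm", "payload": {
  "plan": "1 0 0 4 0 0 0; 1 0 0 4 0 0 0; 0.5 0 0 4 0 0 0; 0 0 0 4 0 0 0; 0 0 0 4 0 0 0; 0 0 0 20 0 0 0; 0 0 0 50 0 0 0; 0 0 0 85 0 0 0; 0 -20 -25 115 0 0 0; 0 -45 -55 135 0 0 0; 0 -70 -85 145 0 0 0; 0 -95 -115 150 0 0 0"
}}

```text
t: 37.05
ee_pos: [0.5171, -0.2643, 0.3268]
ee_rot: [3.139, 0.002, 1.517]
ft_force: [1.1, -0.2, 0.3]
gripper_width: 0.0462
```

>>> {"api": "move_arm", "payload": {
  "plan": "0 -25 -30 5 0 0 0; 0 -45 -60 10 0 0 0; 0 -65 -90 10 0 0 0; 0 -90 -120 10 0 0 0; 0 -90 -120 10 0 0 0"
}}

```text
t: 37.47
ee_pos: [0.4241, -0.3875, 0.3347]
ee_rot: [-3.141, 0.002, 1.511]
ft_force: [0.2, -0.7, -0.8]
gripper_width: 0.0463
```

```bash
python3 - <<'E'
from h import *
s=telemetry.read_state();print(s['ee_pos'],s['gripper_width'],s['ft_force'])
snap('top','h2.png',(175,100,265,220),6)
im=cv2.imread('pics/raw_h2.png')
cl=cv2.createCLAHE(4,(4,4))
a=cv2.resize(im[118:168,190:240],None,fx=12,fy=12,interpolation=2);
b=cv2.resize(cv2.imread('pics/raw_g8.png')[118:168,190:240],None,fx=12,fy=12,interpolation=2)
cv2.imwrite('pics/h3.png',cv2.resize(np.hstack([cl.apply(cv2.cvtColor(a,6)),cl.apply(cv2.cvtColor(b,6))]),(800,400)))
a=cv2.resize(im[185:218,210:245],None,fx=16,fy=16,interpolation=2);cv2.imwrite('pics/h4.png',cl.apply(cv2.cvtColor(a,6)))
E
```

```text
[ 0.42411219 -0.38746906  0.33468663] 0.04628028439155663 [ 0.20449092 -0.66918116 -0.8000153 ]
```

View pics/h2.png

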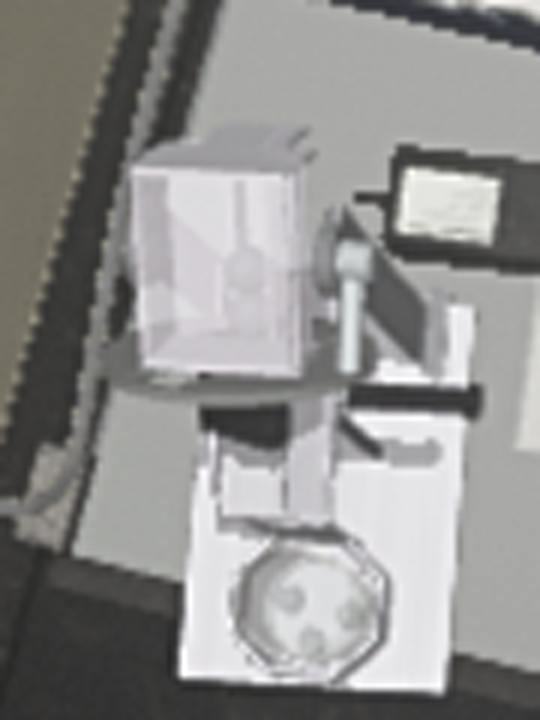

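View pics/h3.png

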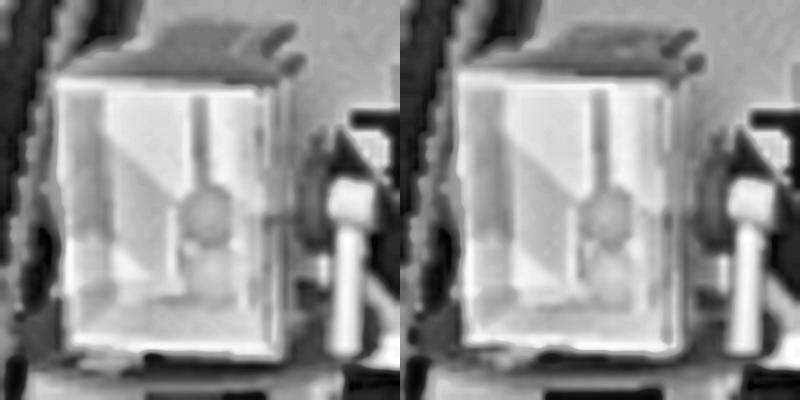

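View pics/h4.png

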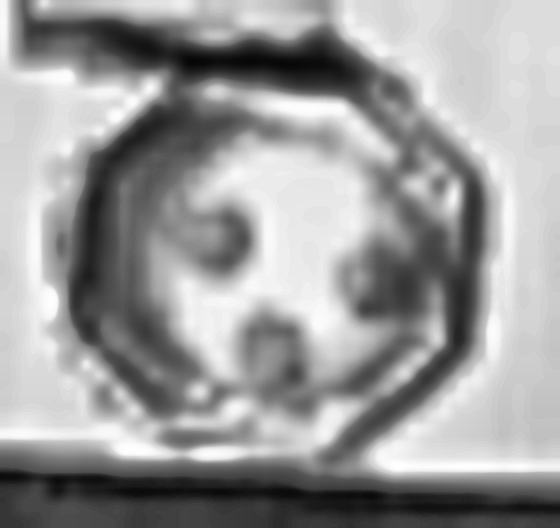

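>>> {"api": "move_arm", "payload": {
  "plan": "0 18 25 0 0 0 0; 0 38 50 0 0 0 0; 0 58 75 0 0 0 0; 0 78 100 0 0 0 0; 0 98 125 0 0 0 0; 0 118 150 0 0 0 0; 0 138 175 0 0 0 0; 0 158 200 -10 0 0 0; 0 175 222 -30 0 0 0; 0 187 239 -55 0 0 0; 0 187 239 -72 0 0 0; 0 187 239 -72 0 0 0"
}}

```text
t: 38.52
ee_pos: [0.614, -0.1417, 0.2587]
ee_rot: [-3.136, -0.001, 1.518]
ft_force: [0.1, -0.0, 0.0]
gripper_width: 0.0465
```

>>> {"api": "move_arm", "payload": {
  "plan": "0 0 0 0 0 0 0; 0 0 0 -20 0 0 0; 0 0 0 -40 0 0 0; 0 0 0 -60 0 0 0; 0 0 0 -72 0 0 0; 0 0 0 -76 0 0 0; 0 0 0 -76 0 0 0; 0 0 0 -76 0 0 0"
}}

```text
t: 39.18
ee_pos: [0.6152, -0.1444, 0.188]
ee_rot: [3.14, 0.0, 1.515]
ft_force: [-0.5, 1.1, 0.4]
gripper_width: 0.0464
```

```bash
python3 - <<'E'
from h import *
s=telemetry.read_state();print(s['ee_pos'],s['ee_rot'],s['gripper_width'],s['ft_force'])
snap('scene','h5.png',(270,110,330,180),9)
E
```

```text
[ 0.61519672 -0.14441317  0.18800613] [3.13980379e+00 4.09086424e-04 1.51519368e+00] 0.046376657745408716 [-0.51337159  1.10224411  0.35706648]
```

View pics/h5.png

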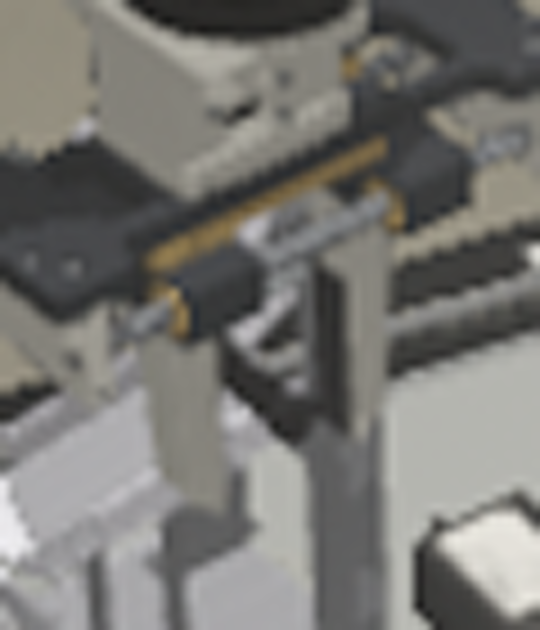

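>>> {"api": "move_arm", "payload": {
  "plan": "0 -4 -3 -1 0 0 0; 1 -4 -3 -1 0 0 0; 1 -4 -3 -1 0 0 0; 1 -4 -3 -1 0 0 0; 1 -4 -3 -1 0 0 0; 1 -4 -3 -1 0 0 0; 1 -4 -3 -1 0 0 0; 1 -4 -3 -1 0 0 0; 1 -4 -3 -1 0 0 0; 1 -4 -3 -1 0 0 0",
  "grip_force": 25
}}

```text
t: 40.07
ee_pos: [0.6108, -0.1471, 0.1856]
ee_rot: [3.141, -0.0, 1.515]
ft_force: [1.5, 0.7, 0.5]
gripper_width: 0.0108
```

>>> {"api": "move_arm", "payload": {
  "plan": "1 -0.8 0 7.7 0 0 0; 1 -0.5 0 15.4 0 0 0; 1 0.8 0 23 0 0 0; 1 3.2 -0.2 30.3 0 0 0; 1 6.6 -0.4 37.3 0 0 0; 1 10.9 -0.7 43.7 0 0 0; 1 16.1 -1 49.4 0 0 0; 1 22 -1.3 54.4 0 0 0; 1 28.5 -1.7 58.5 0 0 0; 1 35.6 -2.1 61.6 0 0 0; 1 43 -2.6 63.7 0 0 0; 1 50.6 -3 64.8 0 0 0"
}}

```text
t: 41.07
ee_pos: [0.6605, -0.1507, 0.2523]
ee_rot: [-3.14, 0.001, 1.515]
ft_force: [-11.0, -2.0, 5.5]
gripper_width: 0.0111
```

>>> {"api": "move_arm", "payload": {
  "plan": "1 7.7 -0.5 0 0 0 0; 1 15.3 -0.9 -1.1 0 0 0; 1 22.8 -1.4 -3.2 0 0 0; 1 22.8 -1.4 -3.2 0 0 0; 1 22.8 -1.4 -3.2 0 0 0; 1 22.8 -1.4 -3.2 0 0 0"
}}

```text
t: 41.57
ee_pos: [0.6839, -0.152, 0.248]
ee_rot: [-3.141, 0.001, 1.515]
ft_force: [-4.3, -2.2, -0.5]
gripper_width: 0.0116
```

>>> {"api": "move_arm", "payload": {
  "plan": "1 1.5 0 -0.5 0 0 0; 1 3 0 -1 0 0 0; 1 3 0 -1 0 0 0; 1 3 0 -1 0 0 0"
}}

```text
t: 41.9
ee_pos: [0.6841, -0.152, 0.2476]
ee_rot: [-3.134, 0.001, 1.515]
ft_force: [-26.5, -0.6, 12.7]
gripper_width: 0.0109
```

>>> {"api": "move_arm", "payload": {
  "plan": "1 -2.5 0 0.5 0 0 0; 0.5 -2.5 0 0.5 0 0 0; 0 -2.5 0 0.5 0 0 0; 0 -2.5 0 0.5 0 0 0; 0 -2.5 0 0.5 0 0 0; 0 -2.5 0 20 0 0 0; 0 -2.5 0 50 0 0 0; 0 -2.5 0 85 0 0 0; 0 -20 -25 115 0 0 5; 0 -45 -55 115 0 0 10; 0 -70 -85 115 0 0 15; 0 -95 -115 115 0 0 20"
}}

```text
t: 42.9
ee_pos: [0.5912, -0.2673, 0.3617]
ee_rot: [3.141, 0.001, 1.87]
ft_force: [0.9, -0.1, -1.0]
gripper_width: 0.0467
```

>>> {"api": "move_arm", "payload": {
  "plan": "0 -30 -25 0 0 0 5; 0 -60 -50 0 0 0 9.5; 0 -90 -75 0 0 0 9.5; 0 -120 -100 0 0 0 9.5; 0 -150 -125 0 0 0 9.5; 0 -160 -135 0 0 0 9.5; 0 -160 -135 0 0 0 9.5"
}}

```text
t: 43.48
ee_pos: [0.4302, -0.4035, 0.3614]
ee_rot: [-3.141, 0.001, 2.027]
ft_force: [0.1, -0.0, -0.4]
gripper_width: 0.0463
```

```bash
python3 - <<'E'
from h import *
s=telemetry.read_state();print(s['ee_pos'],s['ee_rot'],s['gripper_width'],s['ft_force'])
snap('scene','i1.png',(240,90,330,210),6)
snap('top','i2.png',(175,100,265,220),6)
E
```

```text
[ 0.43020287 -0.40349774  0.36143832] [-3.14145418e+00  6.48521844e-04  2.02692051e+00] 0.04634888238175403 [ 0.05938861 -0.04836228 -0.37025042]
```

View pics/i1.png

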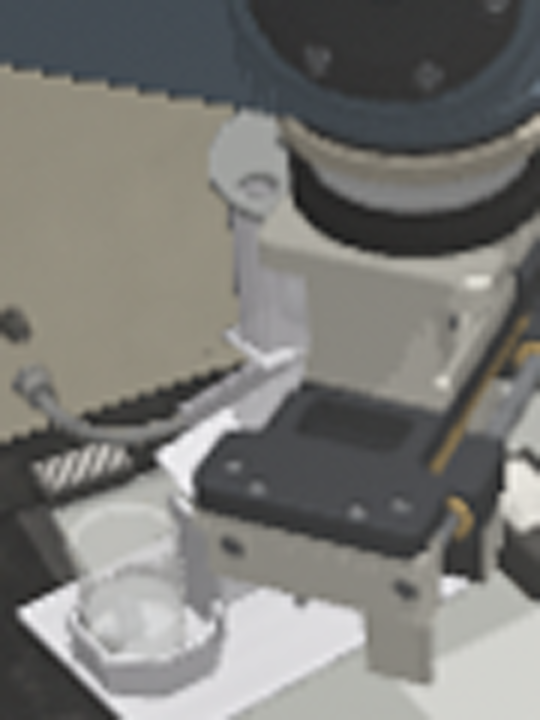

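View pics/i2.png

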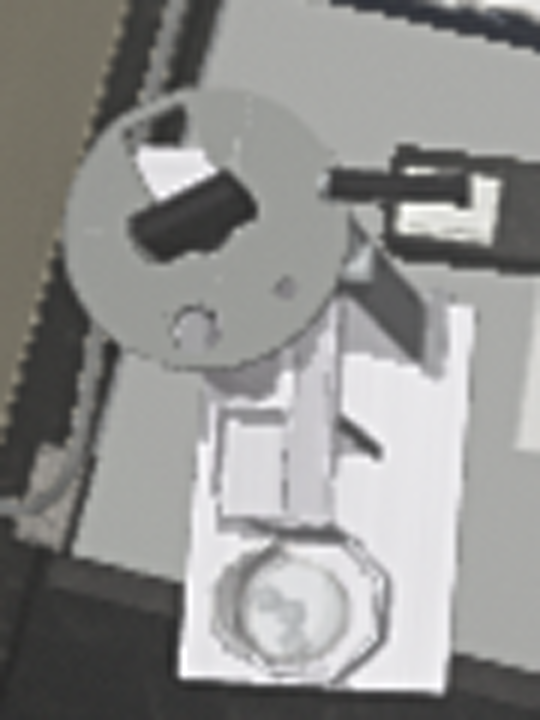

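```bash
python3 - <<'E'
from h import *
a=cv2.imread('pics/raw_i2.png')[180:222,203:248];b=cv2.imread('pics/raw_h2.png')[180:222,203:248]
cv2.imwrite('pics/i3.png',cv2.resize(np.hstack([a,b]),None,fx=8.5,fy=8.5,interpolation=2))
a=cv2.imread('pics/raw_i1.png')[165:210,240:285];b=cv2.imread('pics/raw_h1.png')[165:210,240:285]
cv2.imwrite('pics/i4.png',cv2.resize(np.hstack([a,b]),None,fx=8.5,fy=8.5,interpolation=2))
E
```

```text
(no output)
```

View pics/i3.png

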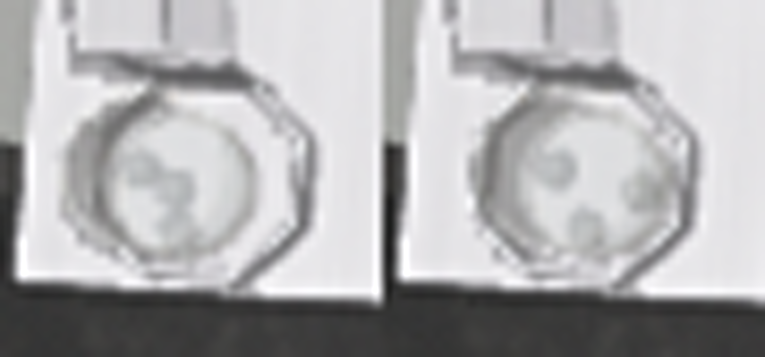

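View pics/i4.png

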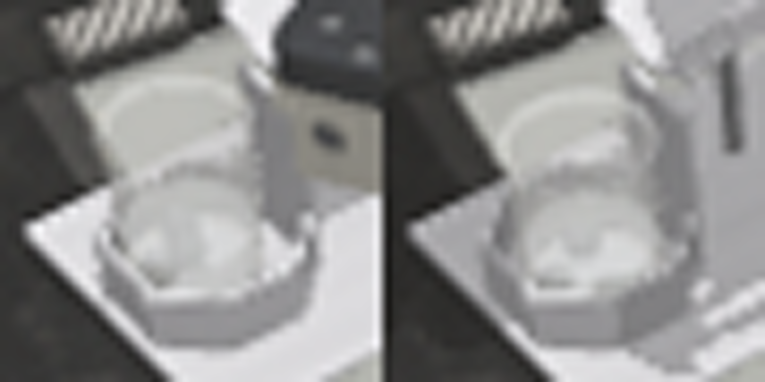

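>>> {"api": "move_arm", "payload": {
  "plan": "0 -15 32 0 0 0 0; 0 -30 65 0 0 0 0; 0 -45 100 0 0 0 0; 0 -60 135 0 0 0 0; 0 -75 170 0 0 0 0; 0 -85 205 0 0 0 0; 0 -95 240 0 0 0 0; 0 -100 275 0 0 0 0; 0 -105 310 0 0 0 0; 0 -108 345 0 0 0 0; 0 -108 380 0 0 0 0; 0 -108 400 0 0 0 0"
}}

```text
t: 44.58
ee_pos: [0.3237, 0.002, 0.3616]
ee_rot: [3.14, -0.0, 2.033]
ft_force: [-0.2, -0.3, -0.1]
gripper_width: 0.0465
```

```bash
python3 - <<'E'
from h import *
s=telemetry.read_state();print(s['ee_pos'],s['ee_rot'],s['qpos'])
snap('scene','i5.png',(240,90,330,210),6)
im=cv2.imread('pics/raw_i5.png');cl=cv2.createCLAHE(3,(3,3))
a=cv2.resize(im[98:155,268:325],None,fx=12,fy=10,interpolation=2);b=cv2.resize(cv2.imread('pics/scene0.png')[98:155,268:325],None,fx=12,fy=10,interpolation=2)
cv2.imwrite('pics/i6.png',cl.apply(cv2.cvtColor(a,6)));cv2.imwrite('pics/i7.png',cl.apply(cv2.cvtColor(b,6)))
E
```

```text
[0.32365487 0.00200545 0.36160013] [ 3.14010004e+00 -1.11163928e-04  2.03329291e+00] [-1.38718302e-01 -2.14392597e-01  1.96345411e+00  9.51233103e-04
  1.39136322e+00 -6.01384028e-01]
```

View pics/i5.png

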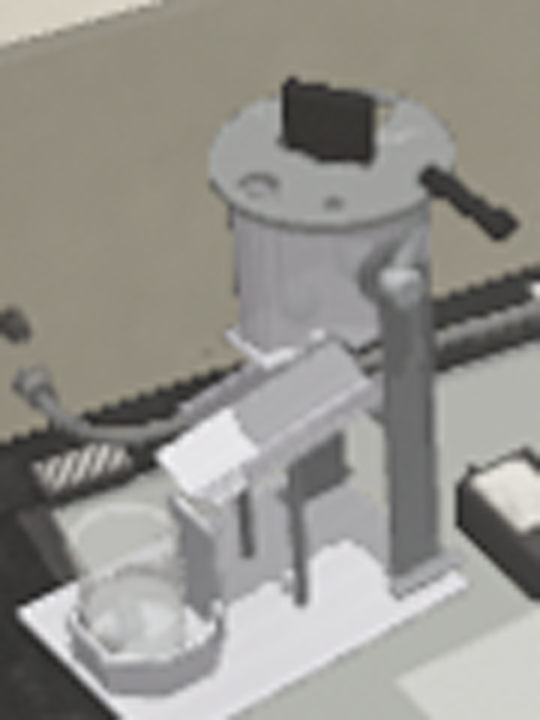

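View pics/i6.png

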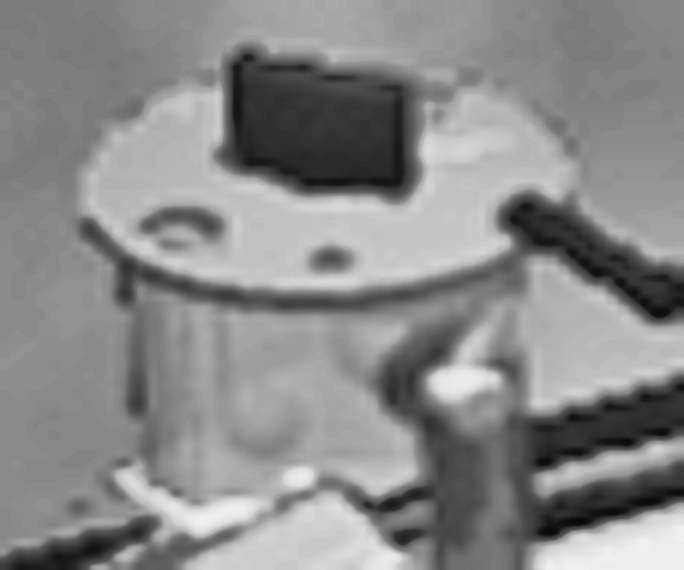

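View pics/i7.png

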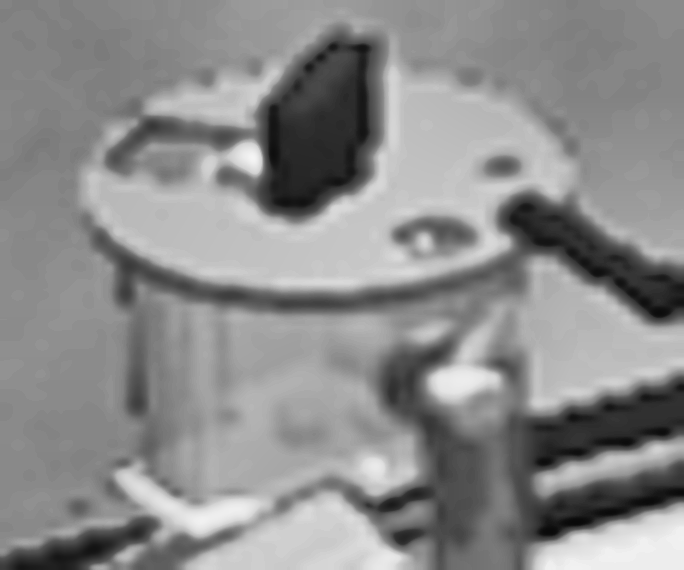

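>>> {"api": "move_arm", "payload": {
  "plan": "0 32 -6 0 0 0 0; 0 64 -12 0 0 0 0; 0 96 -18 0 0 0 0; 0 128 -24 0 0 0 0; 0 160 -30 0 0 0 0; 0 192 -36 0 0 0 0; 0 224 -42 0 0 0 0; 0 256 -48 0 0 0 0; 0 288 -54 -10 0 0 0; 0 320 -60 -20 0 0 0; 0 347 -65 -31 0 0 0; 0 347 -65 -31 0 0 0"
}}

```text
t: 45.63
ee_pos: [0.6738, -0.0656, 0.3253]
ee_rot: [-3.138, -0.003, 2.032]
ft_force: [0.3, 0.4, -1.2]
gripper_width: 0.0467
```

>>> {"api": "move_arm", "payload": {
  "plan": "0 0 0 0 0 0 0; 0 0 0 0 0 0 0; 0 0 0 0 0 0 0"
}}

```text
t: 45.88
ee_pos: [0.6707, -0.0656, 0.3313]
ee_rot: [3.14, 0.001, 2.031]
ft_force: [-0.3, 0.3, 1.0]
gripper_width: 0.0465
```

```bash
python3 - <<'E'
from h import *
s=telemetry.read_state();print(s['ee_pos'],s['ee_rot'],s['qpos'])
snap('scene','j1.png',(260,60,340,160),7)
E
```

```text
[ 0.67066107 -0.06564753  0.33127071] [3.14049912e+00 6.45470212e-04 2.03119497e+00] [-1.66678868e-01  5.20945402e-01  1.17384160e+00  1.19937610e-04
  1.44554142e+00 -6.27092776e-01]
```

View pics/j1.png

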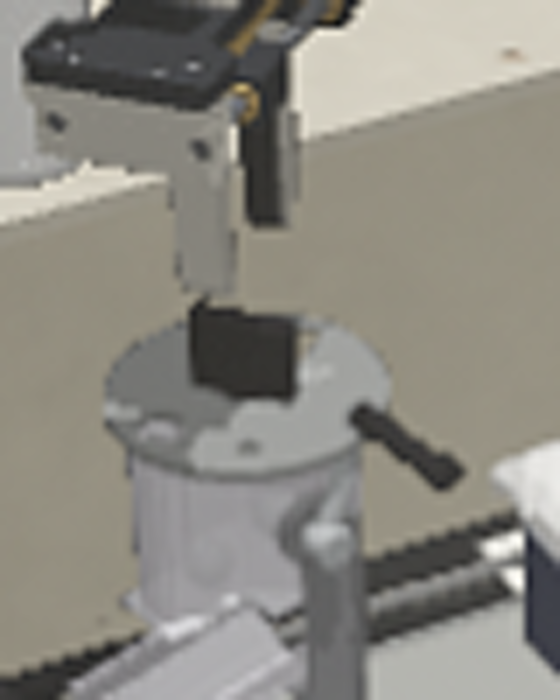

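>>> {"api": "move_arm", "payload": {
  "plan": "0 0 2 -20 0 0 0; 0 0 2 -40 0 0 0; 0 0 2 -54 0 0 0; 0 0 2 -60 0 0 0; 0 0 2 -60 0 0 0; 1 0 2 -60 0 0 0; 1 0 2 -60 0 0 0; 1 0 2 -60 0 0 0; 1 0 2 -60 0 0 0; 1 0 2 -60 0 0 0; 1 0 2 -60 0 0 0; 1 0 2 -60 0 0 0",
  "grip_force": 20
}}

```text
t: 46.93
ee_pos: [0.6715, -0.0646, 0.2713]
ee_rot: [3.14, 0.001, 2.03]
ft_force: [-0.8, -0.8, 5.9]
gripper_width: 0.0128
```

>>> {"api": "move_arm", "payload": {
  "plan": "1 0 0 0 0 0 0; 1 0 0 0 0 0 0; 1 0 0 0 0 0 0"
}}

```text
t: 47.18
ee_pos: [0.6715, -0.0646, 0.2713]
ee_rot: [3.14, 0.001, 2.03]
ft_force: [-0.1, -0.4, 5.5]
gripper_width: 0.0124
```

>>> {"api": "move_arm", "payload": {
  "plan": "1 0 0 0 0 0 6; 1 0 0 0 0 0 12; 1 0 0 0 0 0 18; 1 0 0 0 0 0 24; 1 0 0 0 0 0 30; 1 0 0 0 0 0 36; 1 0 0 0 0 0 42; 1 0 0 0 0 0 48; 1 0 0 0 0 0 54; 1 0 0 0 0 0 60; 1 0 0 0 0 0 60; 1 0 0 0 0 0 60"
}}

```text
t: 48.18
ee_pos: [0.672, -0.0637, 0.2713]
ee_rot: [3.14, 0.004, 3.079]
ft_force: [4.7, 5.3, 5.0]
gripper_width: 0.0128
```

>>> {"api": "move_arm", "payload": {
  "plan": "1 0 0 0 0 0 0; 1 0 0 0 0 0 0"
}}

```text
t: 48.35
ee_pos: [0.672, -0.0637, 0.2713]
ee_rot: [3.141, 0.004, 3.078]
ft_force: [3.6, 3.1, 4.8]
gripper_width: 0.0125
```

>>> {"api": "move_arm", "payload": {
  "plan": "0.6 0 0 0 0 0 0; 0.2 0 0 0 0 0 0; 0 0 0 0 0 0 0; 0 0 0 0 0 0 0; 0 0 0 20 0 0 0; 0 0 0 50 0 0 0; 0 -30 5 75 0 0 0; 0 -70 10 75 0 0 0; 0 -110 15 75 0 0 0; 0 -150 25 75 0 0 0; 0 -190 35 75 0 0 0; 0 -230 45 75 0 0 0"
}}

```text
t: 49.35
ee_pos: [0.4389, -0.0191, 0.3448]
ee_rot: [3.142, 0.0, 3.077]
ft_force: [-0.9, 0.0, 0.8]
gripper_width: 0.0466
```

>>> {"api": "move_arm", "payload": {
  "plan": "-0.6 -40 10 0 0 0 0; -0.6 -80 20 0 0 0 0; -0.6 -110 30 0 0 0 0; -0.6 -110 30 0 0 0 0; -0.6 -110 30 0 0 0 0"
}}

```text
t: 49.77
ee_pos: [0.3304, 0.0107, 0.3457]
ee_rot: [-3.141, 0.002, 3.078]
ft_force: [0.7, 0.1, 1.2]
gripper_width: 0.0727
```

```bash
python3 - <<'E'
from h import *
s=telemetry.read_state();print(s['ee_pos'],s['ee_rot'],s['qpos'])
snap('scene','k1.png',(240,90,330,210),6)
snap('top','k2.png',(175,100,265,220),6)
E
```

```text
[0.33040387 0.01074445 0.34570782] [-3.14149785e+00  2.17660130e-03  3.07811903e+00] [-1.08625624e-01 -1.88598508e-01  1.98139134e+00  3.63185875e-06
  1.34662116e+00 -1.61594903e+00]
```

View pics/k1.png

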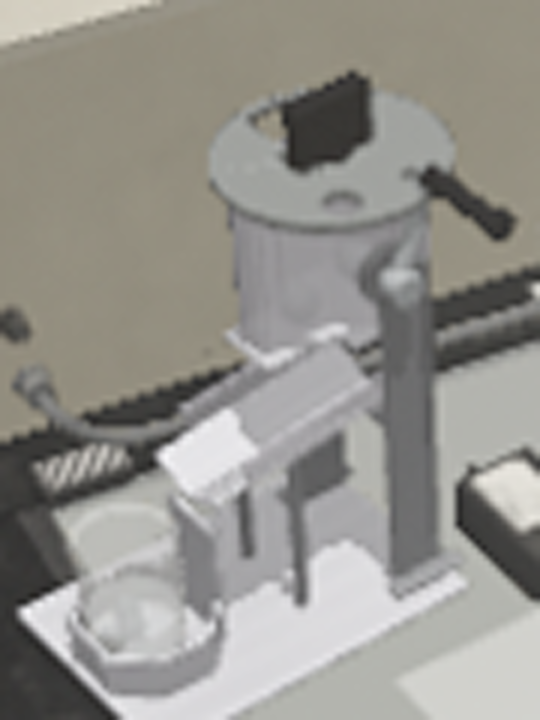

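View pics/k2.png

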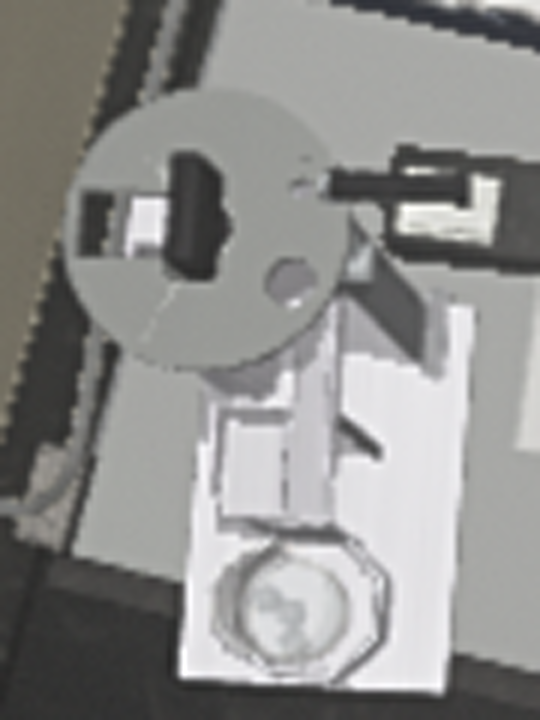

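```bash
python3 - <<'E'
from h import *
a=cv2.imread('pics/raw_k2.png')[180:222,203:248]
cv2.imwrite('pics/k3.png',cv2.resize(a,None,fx=14,fy=14,interpolation=2))
a=cv2.imread('pics/raw_k1.png')[168:208,245:285]
cv2.imwrite('pics/k4.png',cv2.resize(a,None,fx=14,fy=14,interpolation=2))
E
```

```text
(no output)
```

View pics/k3.png

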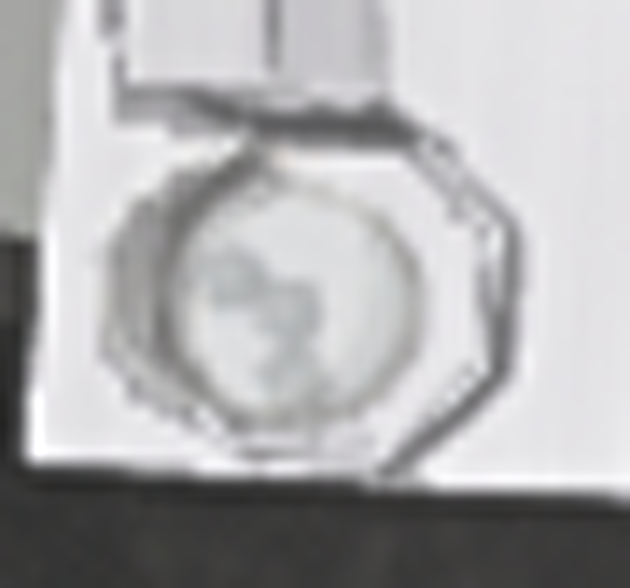

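View pics/k4.png

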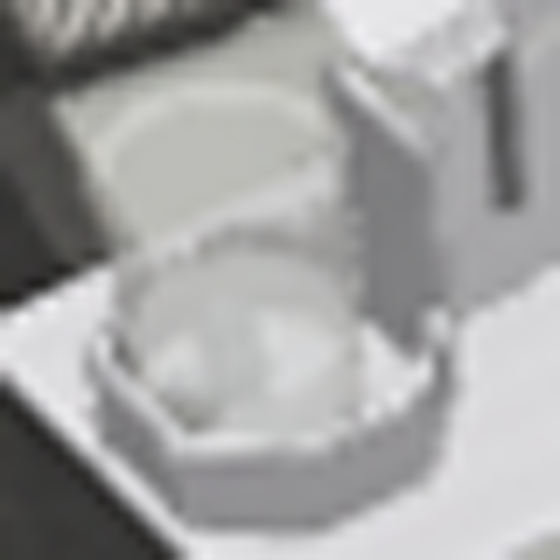

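```bash
python3 - <<'E'
from ov import *
print(bp('top',(223.9,201.2),.006),bp('top',(221.3,200.9),.072))
# holder centre from top, same picture: right outer 518, left?; compare with placing earlier
im=cv2.resize(cv2.imread('pics/raw_k2.png')[180:222,203:248],None,fx=14,fy=14,interpolation=2)
imS=cv2.resize(cv2.imread('pics/raw_k1.png')[168:208,245:285],None,fx=14,fy=14,interpolation=2)
for c,col in(((.5425,-.0515),(0,0,255)),):
  for n,i,b in(('top',im,(203,180)),('scene',imS,(245,168))):
    draw(i,n,circ((*c,.072),.027),col,b,14);draw(i,n,circ((*c,.005),.0235),(255,0,0),b,14)
cv2.imwrite('pics/k5.png',np.hstack([cv2.resize(im,(400,373)),cv2.resize(imS,(373,373))]))
E
```

```text
[ 0.54266781 -0.04428088  0.006     ] [ 0.53685598 -0.05278296  0.072     ]
```

View pics/k5.png

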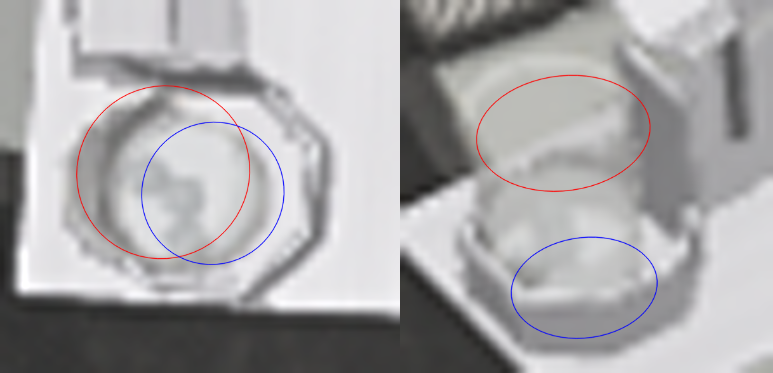

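>>> {"api": "move_arm", "payload": {
  "plan": "-0.6 25 -8 0 0 0 0; -0.6 55 -16 -10 0 0 0; -0.6 85 -24 -30 0 0 0; -0.6 115 -32 -50 0 0 0; -0.6 140 -40 -75 0 0 0; -0.6 165 -48 -100 0 0 0; -0.6 190 -56 -125 0 0 0; -0.6 212 -61 -145 0 0 0; -0.6 212 -61 -170 0 0 0; -0.6 212 -61 -190 0 0 0; -0.6 212 -61 -190 0 0 0; -0.6 212 -61 -190 0 0 0"
}}

```text
t: 50.87
ee_pos: [0.5431, -0.0508, 0.1541]
ee_rot: [3.141, -0.003, 3.077]
ft_force: [-0.6, -0.4, 0.6]
gripper_width: 0.0741
```

>>> {"api": "move_arm", "payload": {
  "plan": "-0.6 0 0 0 0 0 0; -0.6 0 0 0 0 0 0; -0.6 0 0 0 0 0 0"
}}

```text
t: 51.12
ee_pos: [0.5436, -0.0506, 0.1564]
ee_rot: [-3.141, 0.002, 3.078]
ft_force: [-0.5, 0.4, 0.4]
gripper_width: 0.0742
```

```bash
python3 - <<'E'
from h import *
s=telemetry.read_state();print(s['ee_pos'],s['ee_rot'],s['gripper_width'],s['ft_force'])
snap('scene','l1.png',(225,130,305,210),8)
E
```

```text
[ 0.54364404 -0.05063983  0.15642658] [-3.14133748e+00  2.14625576e-03  3.07751208e+00] 0.07418490299577866 [-0.45495349  0.37409741  0.38142433]
```

View pics/l1.png

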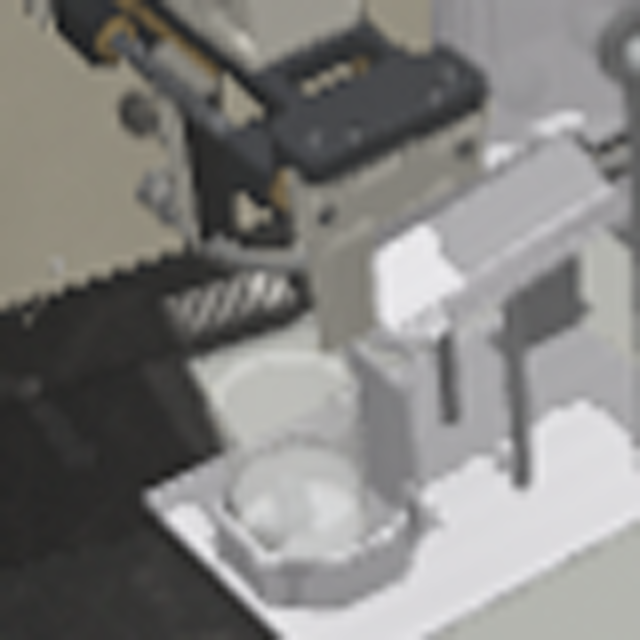

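>>> {"api": "move_arm", "payload": {
  "plan": "-0.6 -1 0 -20 0 0 0; -0.6 -1 0 -40 0 0 0; -0.6 -1 0 -55 0 0 0; -0.6 -1 0 -57 0 0 0; -0.6 -1 0 -57 0 0 0; -0.6 -1 0 -57 0 0 0"
}}

```text
t: 51.67
ee_pos: [0.5426, -0.0506, 0.0993]
ee_rot: [-3.141, 0.001, 3.078]
ft_force: [0.0, -0.4, 0.2]
gripper_width: 0.0742
```

```bash
python3 - <<'E'
from h import *
s=telemetry.read_state();print(s['ee_pos'],s['ft_force'])
snap('scene','l2.png',(235,150,295,210),12)
E
```

```text
[ 0.54258247 -0.05062558  0.09925559] [ 0.04683397 -0.39231257  0.23825721]
```

View pics/l2.png

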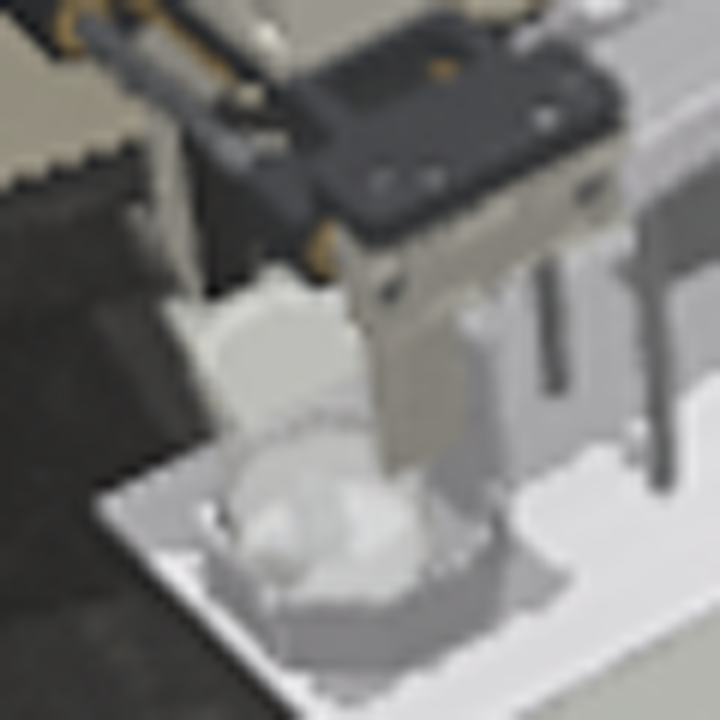

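>>> {"api": "move_arm", "payload": {
  "plan": "-0.6 0 0 -10 0 0 0; -0.6 0 0 -20 0 0 0; -0.6 0 0 -28 0 0 0; -0.6 0 0 -33 0 0 0; -0.6 0 0 -33 0 0 0; -0.6 0 0 -33 0 0 0",
  "grip_force": 12
}}

```text
t: 52.22
ee_pos: [0.5418, -0.0505, 0.0647]
ee_rot: [3.141, -0.001, 3.077]
ft_force: [0.9, -0.2, 0.2]
gripper_width: 0.0743
```

>>> {"api": "move_arm", "payload": {
  "plan": "-0.2 0 0 0 0 0 0; 0 0 0 0 0 0 0; 0 0 0 0 0 0 0; 0 0 0 0 0 0 0; 0 0 0 0 0 0 0; 0 0 0 0 0 0 0"
}}

```text
t: 52.72
ee_pos: [0.5422, -0.0505, 0.0654]
ee_rot: [-3.142, 0.001, 3.077]
ft_force: [-0.6, -0.2, 1.9]
gripper_width: 0.0534
```

```bash
python3 - <<'E'
from h import *
s=telemetry.read_state();print(s['ee_pos'],s['ft_force'],s['gripper_width'])
snap('scene','l3.png',(235,150,295,210),12)
E
```

```text
[ 0.54219479 -0.05054209  0.06542786] [-0.57687729 -0.18329585  1.90039913] 0.05335684047345613
```

View pics/l3.png

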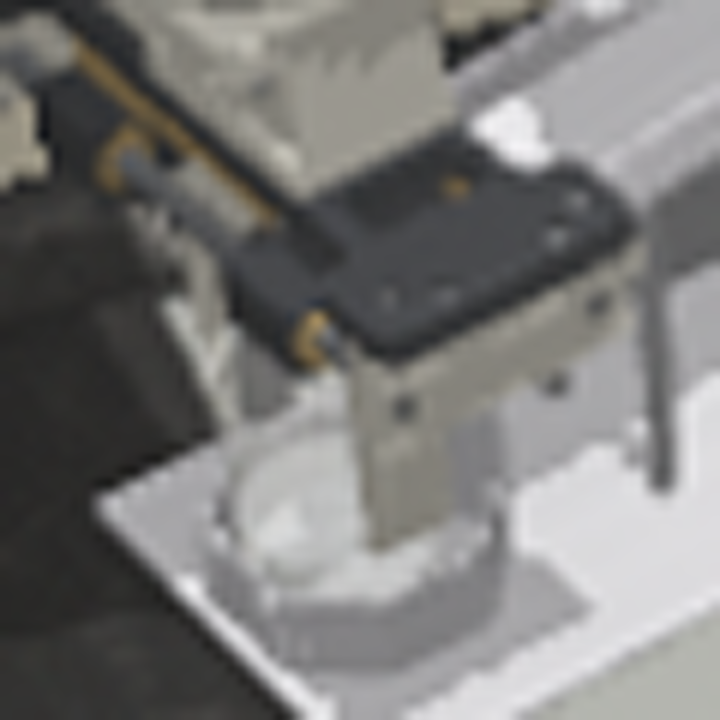

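>>> {"api": "move_arm", "payload": {
  "plan": "0 0 0 0 0 0 0; 0 0 0 0 0 0 0; 0 0 0 5 0 0 0; 0 0 0 12 0 0 0; 0 0 0 22 0 0 0; 0 0 0 34 0 0 0; 0 0 0 46 0 0 0; 0 0 0 58 0 0 0; 0 0 0 66 0 0 0; 0 0 0 70 0 0 0; 0 0 0 70 0 0 0",
  "grip_force": 15
}}

```text
t: 53.68
ee_pos: [0.5425, -0.0506, 0.1364]
ee_rot: [-3.141, 0.002, 3.077]
ft_force: [-0.1, 0.1, -1.7]
gripper_width: 0.0527
```

```bash
python3 - <<'E'
from h import *
s=telemetry.read_state();print(s['ee_pos'],s['ee_rot'],s['ft_force'],s['gripper_width'])
snap('scene','l4.png',(225,130,305,210),9)
E
```

```text
[ 0.54246248 -0.05061281  0.1363833 ] [-3.14136335e+00  1.84797163e-03  3.07747224e+00] [-0.0920402   0.14228652 -1.74854235] 0.05267881927667895
```

View pics/l4.png

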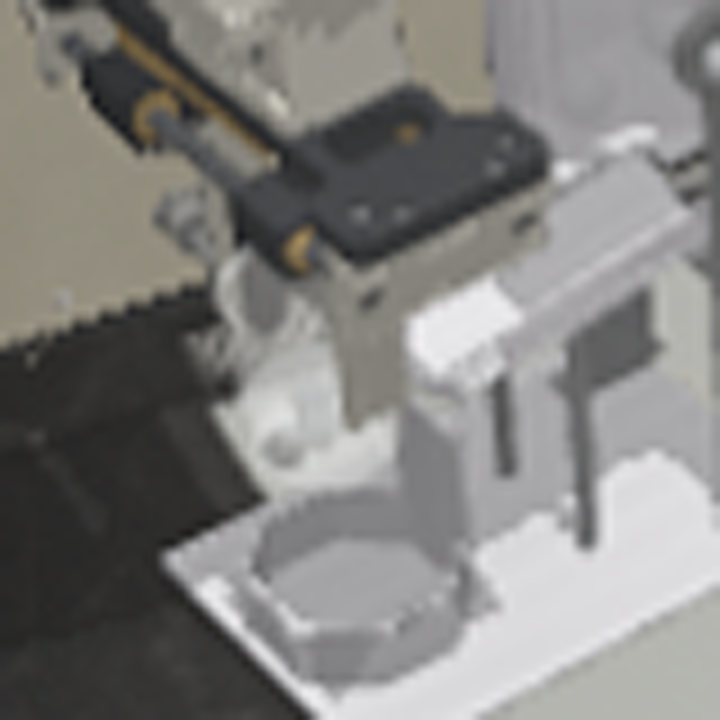

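>>> {"api": "move_arm", "payload": {
  "plan": "0 -8 -2 0 0 0 0; 0 -20 -8 0 0 0 0; 0 -35 -18 0 0 0 0; 0 -50 -30 0 0 0 0; 0 -65 -42 -5 0 0 0; 0 -80 -55 -15 0 0 0; 0 -92 -67 -25 0 0 0; 0 -102 -76 -35 0 0 0; 0 -108 -80 -45 0 0 0; 0 -109.7 -81.2 -50 0 0 0; 0 -109.7 -81.2 -50 0 0 0; 0 -109.7 -81.2 -50 0 0 0"
}}

```text
t: 54.73
ee_pos: [0.4323, -0.1316, 0.0851]
ee_rot: [3.141, -0.001, 3.077]
ft_force: [0.1, -0.2, -1.8]
gripper_width: 0.053
```

>>> {"api": "move_arm", "payload": {
  "plan": "0 0 0 -5 0 0 0; 0 0 0 -8 0 0 0; 0 0 0 -8 0 0 0; 0 0 0 -8 0 0 0"
}}

```text
t: 55.07
ee_pos: [0.4324, -0.1315, 0.0771]
ee_rot: [3.142, -0.0, 3.078]
ft_force: [0.8, 0.1, -1.1]
gripper_width: 0.0529
```

```bash
python3 - <<'E'
from ov import *
s=telemetry.read_state();print(s['ee_pos'],s['ee_rot'],s['ft_force'],s['gripper_width'])
snap('scene','m1.png',(210,190,290,270),9)
im=cv2.imread('pics/m1.png');b=(210,190)
e=s['ee_pos']
draw(im,'scene',circ((e[0],e[1],e[2]-.0615),.024),(0,0,255),b,9)
draw(im,'scene',circ((.4328,-.1318,.0025),.036),(255,0,0),b,9)
cv2.imwrite('pics/m2.png',im)
E
```

```text
[ 0.43241283 -0.13152612  0.07709572] [ 3.14156462e+00 -1.68575009e-04  3.07791790e+00] [ 0.81773944  0.10361483 -1.1117925 ] 0.05286449019497707
```

View pics/m2.png

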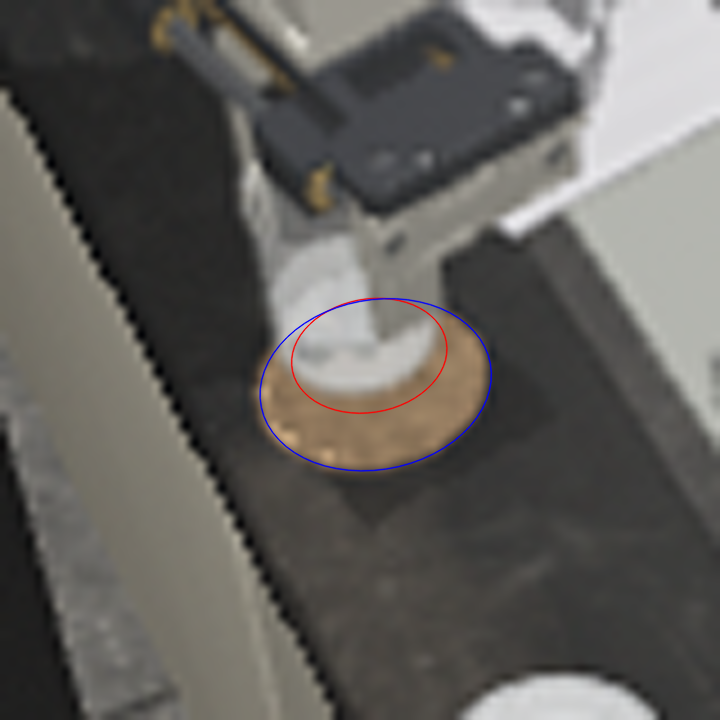

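>>> {"api": "move_arm", "payload": {
  "plan": "0 0 0 -4 0 0 0; 0 0 0 -8 0 0 0; 0 0 0 -10.5 0 0 0; 0 0 0 -12 0 0 0; 0 0 0 -12 0 0 0; 0 0 0 -12 0 0 0"
}}

```text
t: 55.62
ee_pos: [0.4323, -0.1317, 0.0651]
ee_rot: [3.142, -0.0, 3.077]
ft_force: [0.6, -1.1, -1.9]
gripper_width: 0.0528
```

>>> {"api": "move_arm", "payload": {
  "plan": "0 0 0 -0.7 0 0 0; 0 0 0 -0.7 0 0 0; 0 0 0 -0.7 0 0 0; -0.1 0 0 -0.7 0 0 0; -0.3 0 0 -0.7 0 0 0; -0.6 0 0 -0.7 0 0 0; -0.6 0 0 -0.7 0 0 0; -0.6 0 0 -0.7 0 0 0; -0.6 0 0 -0.7 0 0 0"
}}

```text
t: 56.37
ee_pos: [0.4324, -0.1317, 0.0645]
ee_rot: [-3.142, 0.0, 3.077]
ft_force: [0.9, 0.3, -0.3]
gripper_width: 0.074
```

>>> {"api": "move_arm", "payload": {
  "plan": "-0.6 0 0 10 0 0 0; -0.6 0 0 30 0 0 0; -0.6 0 0 60 0 0 0; -0.6 0 0 95 0 0 0; -0.6 0 0 130 0 0 0; -0.6 -10 -30 150 0 0 0; -0.6 -10 -65 150 0 0 0; -0.6 -10 -100 150 0 0 0; -0.6 -10 -140 150 0 0 0; -0.6 -10 -180 150 0 0 0; -0.6 -10 -210 150 0 0 0; -0.6 -10 -210 150 0 0 0"
}}

```text
t: 57.37
ee_pos: [0.4218, -0.3462, 0.2152]
ee_rot: [-3.14, 0.001, 3.074]
ft_force: [0.3, -2.0, -0.1]
gripper_width: 0.0746
```

```bash
python3 - <<'E'
from ov import *
s=telemetry.read_state();print(s['ee_pos'],s['ft_force'])
snap('scene','n1.png',(220,200,280,260),9)
snap('top','n2.png',(230,215,280,265),12)
E
```

```text
[ 0.42184619 -0.34623224  0.21515791] [ 0.26804001 -2.04959381 -0.07281161]
```

View pics/n1.png

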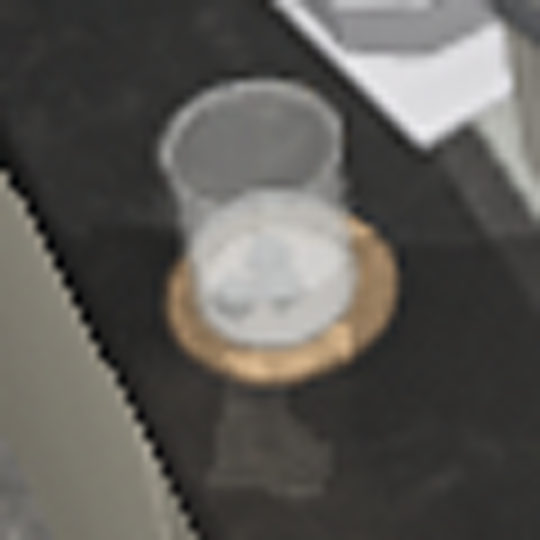

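View pics/n2.png

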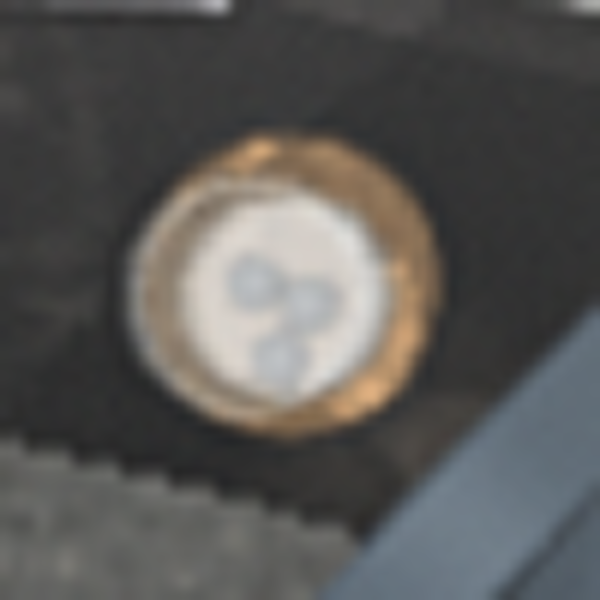

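```bash
python3 - <<'E'
from h import *
snap('scene','p1.png')
snap('top','p2.png',(170,90,390,290),3.5)
E
```

```text
(no output)
```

View pics/p1.png

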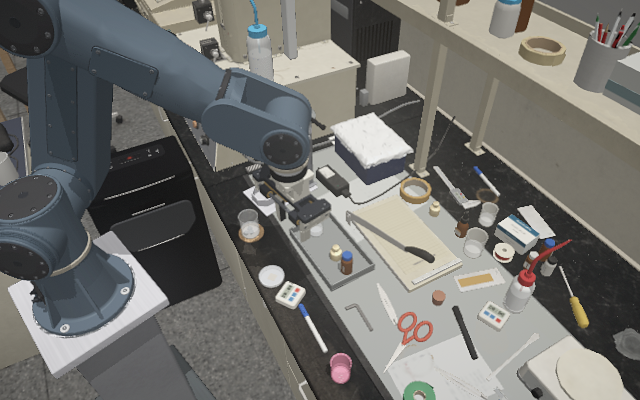

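View pics/p2.png

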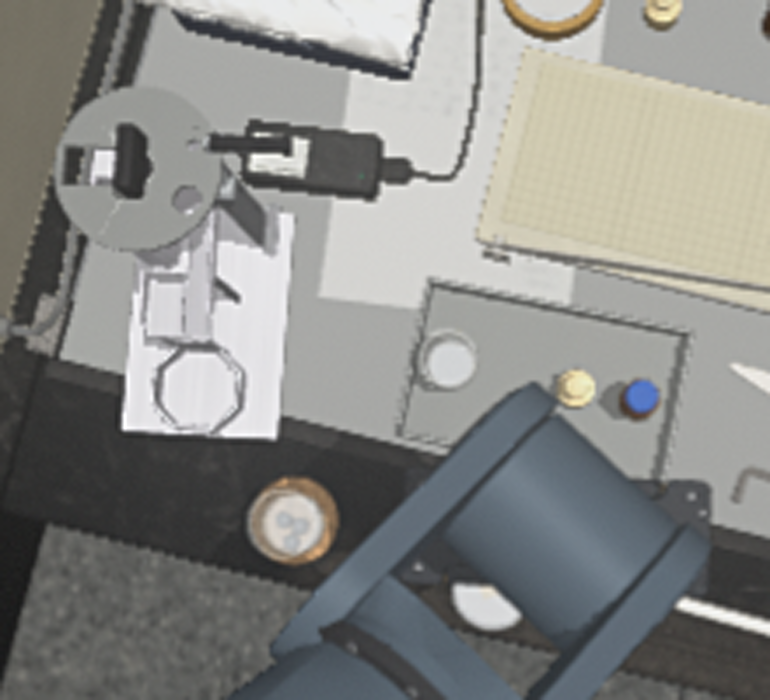

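```bash
python3 - <<'E'
from h import *
print(job.hand_in()); print(telemetry.read_state()['t'])
E
```

```text
the job is handed in; nothing more can be done
None
the job is handed in; nothing more can be done
```

The job is done and handed in at about 57 s: three small balls are in the larger beaker, standing on the cork pad. I moved the beaker from the crate to the holder, turned the dial to the 20 mm hole and tipped the hopper to its stop. I then set the hopper upright against its stop, turned the dial to its blank and moved the beaker to the pad.

**What the last pictures showed**
- **Beaker:** it stands about 2 mm off the pad's centre, with three small balls in it. The holder is empty.
- **Hopper:** with the hopper tipped, two large balls were visible through its clear wall and no small ones. It is upright again.
- **Dial:** about 0 ± 0.03 rad, judged from the pictures and the tool's yaw.
- **Crate:** the small beaker showed in the last top picture, with the weight and vial in place.

**What could be wrong or disagreed**
- **Ball count:** I could not see directly under the large balls. That no small ball is left there rests on rocking the hopper back and tipping it again twice, which brought out no more.
- **Contact when setting the beaker in the holder:** the gripper touched something there, probably the chute, and the wrist force reached about 29 N. I released it, backed off, and gripped the beaker higher the second time.
- **Beaker shifted:** it moved about 9 mm inside the holder on its own, but stayed upright with its balls.
- **Cameras:** the two views disagreed by up to about 5 mm around the dispenser. There I relied on the top camera and the measured tool position.

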